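Wedge the seed sample tins tight on the shaker

ROBOT

A 6-joint arm with a two-finger parallel gripper is mounted at the origin on the work surface. World frame = base frame: x ahead of the robot, y to its left, z up, the work surface at z = 0. Lengths are in m, angles in rad, forces in N, time in s.
With the tool pointing down it reaches from about 0.325 to 1 m from the base axis. Payload 5.1 kg.
Tool frame: the origin (TCP) lies on the centre line of the jaws, within the pads' length; the fingertips stand 25 mm ahead of it and the grasp point (between the pads) lies 6 mm ahead of it; x points along the fingers, y is the direction in which the jaws open and shut, and the axes are right-handed (so a half turn about x gives the same grasp; the last joint's range is limited). The gripper opens to 85 mm and grips with 20 to 120 N. Pads are 22 mm wide; open, the fingers measure 114 mm over their backs; the gripper's body (76 mm by 85 mm) begins 54 mm behind the grasp point. The pads swing forward as they close: fully open they stand 13 mm farther back than shut.
Start: joints at [-0.083, 0.124, 1.65, -0, 1.367, -0.083], TCP at [0.65, -0, 0.256] pointing down, gripper open.
Joint ranges: [-2.61, 2.61], [-1.02, 2.33], [0.03, 2.71], [-1.35, 4.49], [0.32, 2.68], [-2.91, 2.91]. Speed limits (rad/s): [2.57, 2.57, 3.14, 3.14, 3.14, 3.14].

INTERFACE

Orientations are given as a unit quaternion [x, y, z, w].
In Python, from bench import robot, vision, close_job gives the robot as it stands.
- The arm moves only by the tool step_arm, never from a script. Its argument "commands" is a list of rows, each a list of 7 numbers: the shift along the world's x, y, z in cm, then the turn, a rotation vector about the world's x, y, z in rad, then the gripper's target within -1 to 1 (fully open at 1, half-way at 0, shut at -1). A call has 1 to 5 rows; each row shifts and turns the commanded pose from where the row before left it; what a row does not reach is not made up. A row lasts 1/10 s, in which the tool goes at most 50 mm and 8.59 degrees, less where a joint would pass 70% of its speed; a pose out of reach is approached as far as the arm can. A call is refused whole if a number of a shift passes 5 or a number of a turn 0.15, either way. A call with a gripper value outside its range is refused whole. The fingers move at their own pace and stop on an object; the grip force is fixed at half the most. Time passes only in rows, so rows that do not move let the fingers close. It gives the time, the measured TCP pose, the force and the opening at its end, in the units of the state.
- robot.state(): the state, without advancing time (a new reading comes with each control period).
- vision.get_image(name): name is "scene" or "side" or "wrist"; returns a dict with "img" (400x640x3 uint8, red, green, blue), "mtx" (3x3 intrinsics, pixels), "world_to_cam" (4x4, takes a point from world to camera coordinates); the wrist camera has in their place "mount" (4x4, takes a point from camera to tool coordinates, whose origin is the TCP and whose axes are the tool frame's). Camera axes: x right, y down, z forward; pixel columns grow to the right and rows downward; lengths in m; the calibration is good to about 2 mm. The wrist camera is an equidistant fisheye: a pixel r from the principal point sees the ray r / f radians off the axis. A picture is of the moment at which its call begins: read the wrist's pose just before it. There is no depth.
- close_job(): hands the job in, once; it reports no verdict.
The state is a dict: "time": time; "qpos": joint angles; "joint_velocities": joint speeds; "joint_torque": joint torques, N m; "eef_pos": TCP position; "orientation": TCP orientation; "force": force on the tool from outside, world axes, zero at the start; "ft_torque": the same for the moment, N m; "finger_gap": opening from 0.0 (shut) to 1.0 (fully open).
Only numpy, scipy, OpenCV 4.12 (cv2) and the standard library are available. Lean on these libraries where they do the work, as an engineer would, in place of code of your own. Each camera call takes 0.05 s, during which the arm holds its last target.

TASK

Get the seed shaker ready for its run: first draw the lock pin straight up out of its bore and park it in the open notch at the other end of the shaker's far side, hanging upright by its collar. Then stand every sample tin on the bench upright in a bay of its own, against the rubber pad, drop a wedge from the wooden rack into the gap on the tin's other side (flat face to the tin, thin end down) and tap it down until it locks and the tin is clamped tight against the fully pressed-in pad. Last, press the round start button on the control box fully down, and leave the other things on the bench where they are.

Things in the scene. Friction and masses are not known exactly. Their poses are not given: they have to be found in the camera images.
- shaker: Fixed shaker, 130 mm (x) by 310 mm (y); origin at bench level, x away from the robot, y along its three bays, yaw within 0.15 rad. Deck 30 mm above the bench; walls between bays 55 mm, ribs 60 mm above the deck. Rails 28 mm high along y leave 56 mm free in x for a tin. On the far (+x) side: bore block (-y) and forked notch bracket (+y), both 60 mm high.
- bay0 (a point): Bay 0 (-y end), on the deck under the centre of a tin that just touches the free rubber pad (pad face y = -25 mm). Steel rib opposite, face leaning outwards: y = 29.9 mm at 20 mm up, 37.9 mm at 60 mm up. Centre of the wedge's head: about y = 36, z = 116 to 126 mm when set in loosely beside a tin near the pad, y = 32.5, z = 99 to 102 mm when locked. Axes as the shaker's.
- bay1 (a point): Bay 1 (middle), on the deck under the centre of a tin that just touches the free rubber pad (pad face y = -25 mm). Steel rib opposite, face leaning outwards: y = 29.9 mm at 20 mm up, 37.9 mm at 60 mm up. Centre of the wedge's head: about y = 36, z = 116 to 126 mm when set in loosely beside a tin near the pad, y = 32.5, z = 99 to 102 mm when locked. Axes as the shaker's.
- bay2 (a point): Bay 2 (+y end), on the deck under the centre of a tin that just touches the free rubber pad (pad face y = -25 mm). Steel rib opposite, face leaning outwards: y = 29.9 mm at 20 mm up, 37.9 mm at 60 mm up. Centre of the wedge's head: about y = 36, z = 116 to 126 mm when set in loosely beside a tin near the pad, y = 32.5, z = 99 to 102 mm when locked. Axes as the shaker's.
- pad0 (a joint): How far the sprung rubber pad of bay 0 is pressed in (-y) by the tin, in m: 0 free, 0.0035 fully in at its hard stop; 1800 N/m. A locked wedge keeps it above 0.0022. A wedge is home after two to four taps of about 18 N straight down on its head. The pad is 50 mm wide, 8 to 46 mm above the deck, with a bevelled lead-in above that up to 57 mm.
- pad1 (a joint): How far the sprung rubber pad of bay 1 is pressed in (-y) by the tin, in m: 0 free, 0.0035 fully in at its hard stop; 1800 N/m. A locked wedge keeps it above 0.0022. A wedge is home after two to four taps of about 18 N straight down on its head. The pad is 50 mm wide, 8 to 46 mm above the deck, with a bevelled lead-in above that up to 57 mm.
- pad2 (a joint): How far the sprung rubber pad of bay 2 is pressed in (-y) by the tin, in m: 0 free, 0.0035 fully in at its hard stop; 1800 N/m. A locked wedge keeps it above 0.0022. A wedge is home after two to four taps of about 18 N straight down on its head. The pad is 50 mm wide, 8 to 46 mm above the deck, with a bevelled lead-in above that up to 57 mm.
- bore (a point): Centre of the mouth of the bore (14.5 mm wide, 56 mm deep, straight down), 60 mm above the bench on the shaker's far side. The lock pin stands in it at the start.
- notch (a point): Parking notch: a slot 17 mm wide (in y) between two flat tines 12 mm thick, tops 60 mm above the bench, free below and above, open towards +x. This point is in the middle of the slot at the height of the tines' tops; the slot is closed at x = -21 mm and the tines end at x = +22 mm from it. Axes as the shaker's.
- pin_grip (a point): Lock pin: black round grip 26 mm in diameter, 40 mm high (this point is its centre, on the pin's axis, z up along it); steel collar 30 mm in diameter with its underside 31 mm below this point; below that a shank 12 mm in diameter, 51 mm long. It rests by its collar, on the bore block or on the tines of the notch.
- rack: Fixed wooden rack, 68 mm (x) by 160 mm (y), 53 mm high, holding three upright wedges 48 mm apart along its y axis; origin at bench level, x away from the robot, yaw within 0.2 rad.
- wedge0_head (a point): Wedge 0, 102 mm tall: centre of its steel head, 44 (x) by 30 (y) by 22 mm (z). Below it a wooden wedge 40 mm wide (x), 80 mm tall, 22 mm thick (y) at the top and 6 mm at the tip. Tip 91 mm below and 8 mm in -y of this point; flat face towards -y, sloping face (1 in 5) towards +y. Starts upright in the rack, axes as the rack's; in a bay its axes lie as the shaker's.
- wedge1_head (a point): Wedge 1, 102 mm tall: centre of its steel head, 44 (x) by 30 (y) by 22 mm (z). Below it a wooden wedge 40 mm wide (x), 80 mm tall, 22 mm thick (y) at the top and 6 mm at the tip. Tip 91 mm below and 8 mm in -y of this point; flat face towards -y, sloping face (1 in 5) towards +y. Starts upright in the rack, axes as the rack's; in a bay its axes lie as the shaker's.
- wedge2_head (a point): Wedge 2, 102 mm tall: centre of its steel head, 44 (x) by 30 (y) by 22 mm (z). Below it a wooden wedge 40 mm wide (x), 80 mm tall, 22 mm thick (y) at the top and 6 mm at the tip. Tip 91 mm below and 8 mm in -y of this point; flat face towards -y, sloping face (1 in 5) towards +y. Starts upright in the rack, axes as the rack's; in a bay its axes lie as the shaker's.
- tin0_mid (a point): Closed metal sample tin, 50 by 50 mm, 80 mm tall, 0.17 to 0.35 kg; this point is its centre, 40 mm above its underside, z up; its weight lies low, 21 mm above the underside. Stands on the bench at the start, or is absent (two or three tins are there).
- tin1_mid (a point): Closed metal sample tin, 50 by 50 mm, 80 mm tall, 0.17 to 0.35 kg; this point is its centre, 40 mm above its underside, z up; its weight lies low, 21 mm above the underside. Stands on the bench at the start, or is absent (two or three tins are there).
- tin2_mid (a point): Closed metal sample tin, 50 by 50 mm, 80 mm tall, 0.17 to 0.35 kg; this point is its centre, 40 mm above its underside, z up; its weight lies low, 21 mm above the underside. Stands on the bench at the start, or is absent (two or three tins are there).
- control: The shaker's fixed control box, 90 mm (x) by 120 mm (y), 55 mm high; origin at bench level, x away from the robot, yaw within 0.3 rad. The start button stands on its top.
- start_top (a point): Centre of the top face of the round start button, 32 mm in diameter; it is pressed straight down.
- start (a joint): How far the start button is pressed down, in m: 0 up, 0.006 fully down, which takes 5 N; it springs back. It counts as pressed above 0.004.
- cylinder_mid (a point): Bystander: measuring cylinder, 38 mm in diameter, 158 mm tall, with a foot 70 mm square; its middle.
- jar_mid (a point): Bystander: amber jar, 64 mm in diameter, 100 mm tall; its middle.
- dish_mid (a point): Bystander: clear seed dish, 90 mm in diameter, 16 mm high; its middle.
- scoop_grip (a point): Bystander: steel scoop 200 mm long lying on the bench; a point on its handle.
There are look-alikes about, which are no part of the job. Leave any green look-alike of the part that bears wedge2_head alone. Leave any red look-alike of the part that bears pin_grip alone.

How it is judged:
By the outcome, as a careful person would: the job done as asked, in the order asked, and still so for the second after the job is handed in, with the robot touching nothing.
Of tin0, tin1, tin2 only 2 to 3 are there at a start; the rules pass over those that are not, and their reading is None.
At some moment in a run one of tin0, tin1, tin2 may be knocked a few centimetres aside while the robot is not near it.
It also fails if it takes over 210 s, if anything falls off the work surface, if the arm or the gripper's body presses on something with over 40 N, if the wrist force passes 120 N, or if a joint passes its speed limit or range.

## Working session

There is one attempt and no reset: what is moved stays moved. The work goes in short steps, Python scripts to look and compute and a tool call to move; the robot and the scene stay as the last step left them, time stands still between calls to the robot, and variables do not carry over. Pictures are saved under pics/ and viewed, and the job is handed in when it is done.

Besides the shell and the picture viewer there is one more tool, called after "Emit:" in YAML: its name, and indented under it one key for each argument. step_arm: Moves the arm, as the interface text tells. Its arguments: {"type":"object","properties":{"commands":{"type":"array"}},"required":["commands"]}

I'll start by looking at the scene from all cameras.

```bash
mkdir -p pics; ls; cat > h.py <<'E'
import numpy as np, cv2, json
from bench import robot, vision
def grab(name, out=None):
    s=robot.state() if name=='wrist' else None
    d=vision.get_image(name)
    if out: cv2.imwrite('pics/'+out, d['img'][:,:,::-1])
    return (d,s)
def ray(d,u,v):
    K=d['mtx'];T=d['world_to_cam'];R=T[:3,:3];t=T[:3,3]
    c=-R.T@t; w=R.T@np.array([(u-K[0,2])/K[0,0],(v-K[1,2])/K[1,1],1.]); return c,w/np.linalg.norm(w)
def onplane(d,u,v,z):
    c,w=ray(d,u,v); return c+w*(z-c[2])/w[2]
def proj(d,p):
    K=d['mtx'];T=d['world_to_cam'];q=T[:3,:3]@np.asarray(p)+T[:3,3]; q=K@q; return q[:2]/q[2]
E
python3 - <<'E'
from h import *
import pickle
for n in ['scene','side','wrist']:
    d,s=grab(n,n+'0.png'); pickle.dump((d,s),open(n+'0.pkl','wb'))
    print(n,d['mtx'].tolist()); 
    if 'world_to_cam' in d: print(np.round(d['world_to_cam'],3).tolist())
    else: print(np.round(d['mount'],4).tolist(), d.keys())
print(robot.state())
E
```

```text
pics
scene [[460.52002149110274, 0.0, 324.77623449617204], [0.0, 460.52002149110274, 192.15066507576117], [0.0, 0.0, 1.0]]
[[-0.791, 0.612, -0.006, 0.361], [0.421, 0.537, -0.731, -0.232], [-0.444, -0.581, -0.682, 1.711], [0.0, 0.0, 0.0, 1.0]]
side [[422.3983109197753, 0.0, 317.9554677257735], [0.0, 422.3983109197753, 197.0098884176783], [0.0, 0.0, 1.0]]
[[0.967, -0.254, -0.013, -0.502], [-0.153, -0.539, -0.828, 0.218], [0.203, 0.803, -0.56, 1.233], [0.0, 0.0, 0.0, 1.0]]
wrist [[309.70691628693146, 0.0, 319.0118827602004], [0.0, 309.70691628693146, 202.59633029560945], [0.0, 0.0, 1.0]]
[[-0.0006, -0.3032, 0.9529, -0.1181], [1.0, -0.0011, 0.0003, 0.001], [0.0009, 0.9529, 0.3032, -0.077], [0.0, 0.0, 0.0, 1.0]] dict_keys(['img', 'mtx', 'mount'])
{'time': 0.15, 'qpos': array([-8.26145011e-02,  1.24359409e-01,  1.65139535e+00,  5.01623651e-05,
        1.36748927e+00, -8.26032650e-02]), 'joint_velocities': array([ 0.00097454, -0.00284023, -0.00347382,  0.00184165, -0.0015128 ,
       -0.00082278]), 'joint_torque': array([ 3.58459238e-04, -4.24227583e+01, -3.66012383e+01, -4.16494640e-05,
        4.65309960e-03, -1.53378886e-05]), 'eef_pos': array([6.49555856e-01, 1.06320758e-05, 2.55311984e-01]), 'orientation': array([ 0.49964106,  0.50045121, -0.5003693 ,  0.49953775]), 'force': array([-0.51261299,  0.06179047, -0.39778084]), 'ft_torque': array([ 0.07563395,  0.01962721, -0.04905642]), 'finger_gap': 0.9994040429674385}
```

View pics/scene0.png

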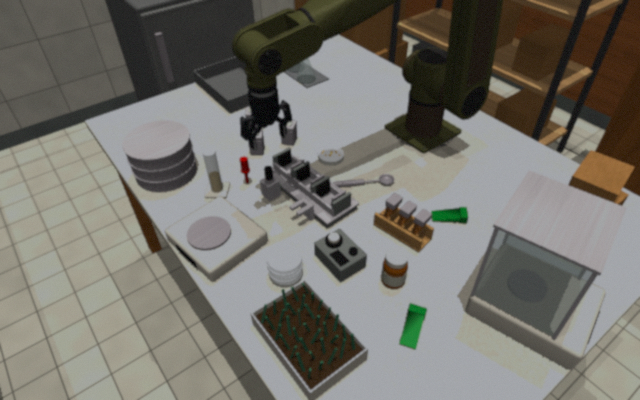

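View pics/side0.png

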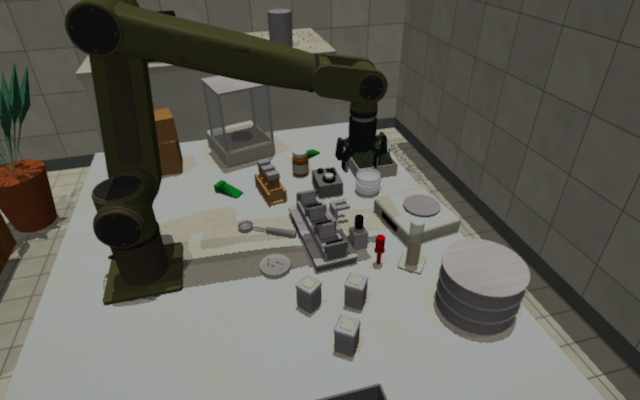

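View pics/wrist0.png

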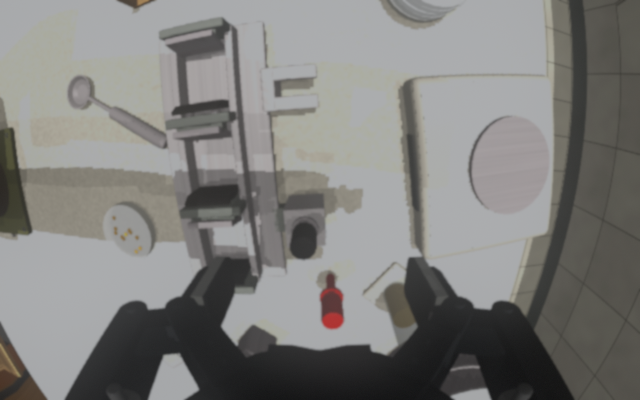

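```bash
cat >> h.py <<'E'
from scipy.spatial.transform import Rotation as Ro
def wcam(d,s):
    T=np.eye(4);T[:3,:3]=Ro.from_quat(s['orientation']).as_matrix();T[:3,3]=s['eef_pos']
    return T@np.asarray(d['mount'])
def wray(d,s,u,v):
    K=d['mtx'];M=wcam(d,s);x=u-K[0,2];y=v-K[1,2];r=np.hypot(x,y);th=r/K[0,0]
    k=np.array([x/r*np.sin(th),y/r*np.sin(th),np.cos(th)]) if r>0 else np.array([0,0,1.])
    return M[:3,3],M[:3,:3]@k
def wplane(d,s,u,v,z):
    c,w=wray(d,s,u,v); return c+w*(z-c[2])/w[2]
def wproj(d,s,p):
    K=d['mtx'];M=np.linalg.inv(wcam(d,s));q=M[:3,:3]@np.asarray(p)+M[:3,3]
    r=np.hypot(q[0],q[1]);th=np.arctan2(r,q[2]);return np.array([K[0,2]+K[0,0]*th*q[0]/r,K[1,2]+K[0,0]*th*q[1]/r])
def crop(img,x0,y0,x1,y1,f,out):
    c=cv2.resize(img[y0:y1,x0:x1,::-1],None,fx=f,fy=f,interpolation=cv2.INTER_CUBIC); cv2.imwrite('pics/'+out,c)
def tri(rays):
    A=np.zeros((3,3));b=np.zeros(3)
    for c,w in rays:
        P=np.eye(3)-np.outer(w,w);A+=P;b+=P@c
    p=np.linalg.solve(A,b); return p,[np.linalg.norm((np.eye(3)-np.outer(w,w))@(p-c)) for c,w in rays]
E
python3 - <<'E'
from h import *
import pickle
d,s=pickle.load(open('wrist0.pkl','rb'));sd,_=pickle.load(open('side0.pkl','rb'));sc,_=pickle.load(open('scene0.pkl','rb'))
crop(d['img'],140,0,360,290,2,'w0a.png')
crop(sd['img'],200,150,470,370,2.9,'s0a.png')
crop(sc['img'],120,120,520,360,2,'c0a.png')
print(np.round(Ro.from_quat(s['orientation']).as_matrix(),3))
E
```

```text
[[-0.002  1.     0.   ]
 [ 0.     0.    -1.   ]
 [-1.    -0.002 -0.   ]]
```

View pics/w0a.png

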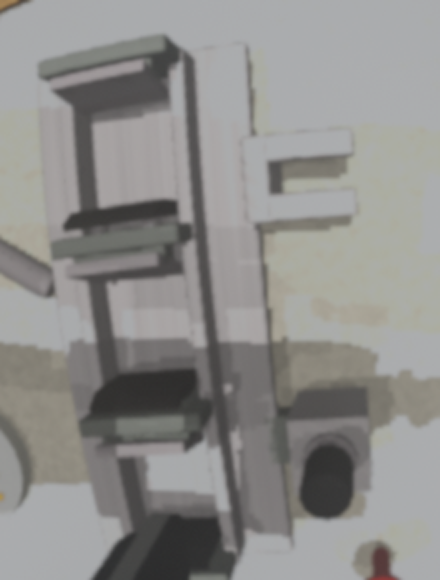

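View pics/s0a.png

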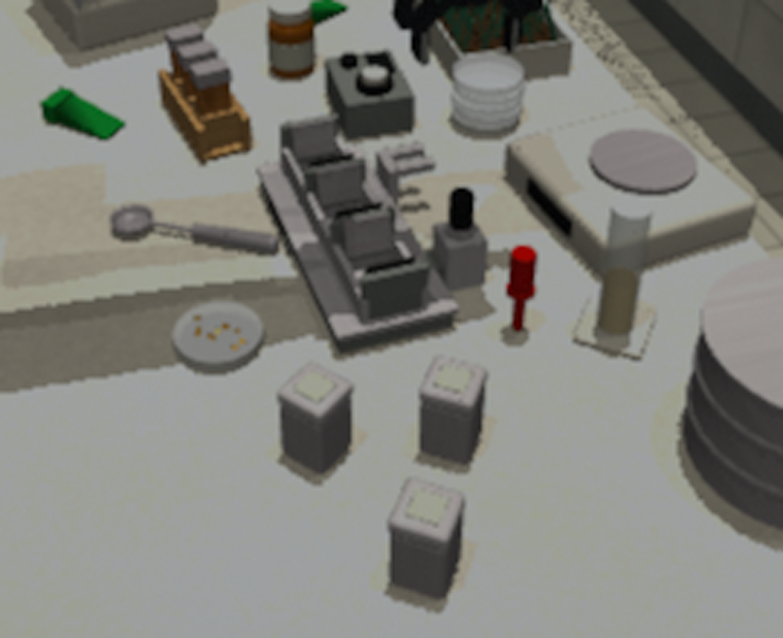

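View pics/c0a.png

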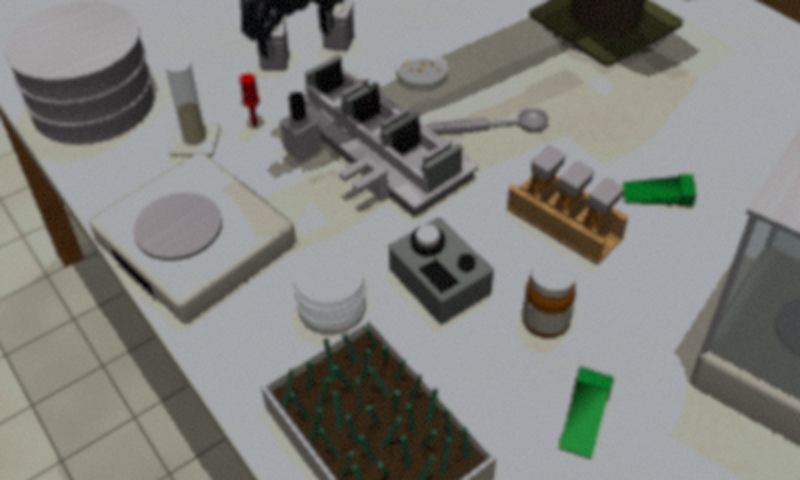

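```bash
python3 - <<'E'
from h import *
import pickle
d,s=pickle.load(open('wrist0.pkl','rb'));sd,_=pickle.load(open('side0.pkl','rb'));sc,_=pickle.load(open('scene0.pkl','rb'))
f=lambda x,y:(140+x/2,y/2)
for n,(x,y),z in [('pintop',(328,497),.111),('edge TR',(246,46),.03),('edge BR',(290,545),.03),('tine1 tip t',(352,130),.06),('t1 tip b',(352,154),.06),('t2 tip t',(355,190),.06),('t2 tip b',(355,216),.06),('slot TL',(270,160),.06),('slotBL',(272,192),.06),
  ('bore blk TR',(368,420),.06),('bore blk TL',(288,425),.06),('rib2 top L',(40,65),.09),('rib2 topR',(165,40),.09),('rib1 L',(52,243),.09),('rib1 R',(180,232),.09),('rib0 L',(82,420),.09),('rib0 R',(188,413),.09)]:
    print(n,np.round(wplane(d,s,*f(x,y),z),4))
g=lambda x,y:(200+x/2.9,150+y/2.9)
for n,(x,y),z in [('tinA',(316,386),.08),('tinB',(454,377),.08),('tinC',(427,505),.08),('pin top',(461,193),.111),('wedgetop0',(185,38),.13),('w1',(195,53),.13),('w2',(208,72),.13),('btn',(375,73),.065),('dish',(220,330),.016)]:
    print(n,np.round(onplane(sd,*g(x,y),z),4))
h=lambda x,y:(120+x/2,120+y/2)
for n,(x,y),z in [('pin top',(297,98),.111),('btn',(428,230),.065),('wA',(548,158),.13),('wB',(576,175),.13),('wC',(605,192),.13)]:
    print(n,np.round(onplane(sc,*h(x,y),z),4))
for n,a,b in [('pin',(461,193),(297,98)),('btn',(375,73),(428,230)),('w left',(185,38),(605,192)),('w mid',(195,53),(576,175)),('w',(208,72),(548,158))]:
    p,e=tri([ray(sd,*g(*a)),ray(sc,*h(*b))]);print('tri',n,np.round(p,4),np.round(e,4))
E
```

```text
pintop [ 0.6362 -0.0516  0.111 ]
edge TR [0.5888 0.1751 0.03  ]
edge BR [ 0.6065 -0.1261  0.03  ]
tine1 tip t [0.6474 0.12   0.06  ]
t1 tip b [0.6474 0.1077 0.06  ]
t2 tip t [0.6488 0.0894 0.06  ]
t2 tip b [0.6488 0.0763 0.06  ]
slot TL [0.6065 0.1055 0.06  ]
slotBL [0.6074 0.0891 0.06  ]
bore blk TR [ 0.6556 -0.0309  0.06  ]
bore blk TL [ 0.6125 -0.0337  0.06  ]
rib2 top L [0.4944 0.1622 0.09  ]
rib2 topR [0.5609 0.1648 0.09  ]
rib1 L [0.5    0.0707 0.09  ]
rib1 R [0.5678 0.0713 0.09  ]
rib0 L [ 0.507 -0.021  0.09 ]
rib0 R [ 0.5662 -0.017   0.09  ]
tinA [ 0.4311 -0.2473  0.08  ]
tinB [ 0.5514 -0.2692  0.08  ]
tinC [ 0.4851 -0.396   0.08  ]
pin top [ 0.6325 -0.0528  0.111 ]
wedgetop0 [0.4046 0.3127 0.13  ]
w1 [0.4106 0.2732 0.13  ]
w2 [0.4183 0.2254 0.13  ]
btn [0.6342 0.2732 0.065 ]
dish [ 0.3697 -0.0853  0.016 ]
pin top [ 0.6347 -0.0438  0.111 ]
btn [0.6186 0.2513 0.065 ]
wA [0.445  0.2947 0.13  ]
wB [0.4385 0.3414 0.13  ]
wC [0.4312 0.3871 0.13  ]
tri pin [ 0.6335 -0.0479  0.1074] [0.0008 0.0008]
tri btn [0.6273 0.2581 0.0757] [0.0026 0.0026]
tri w left [0.4088 0.3692 0.0997] [0.002 0.002]
tri w mid [0.4159 0.3231 0.1015] [0.0004 0.0004]
tri w [0.4233 0.2747 0.1012] [0.0012 0.0012]
```

What could be mistaken, by pixel in the first pictures:
- **Pin:** side view black grip (359,222) versus red look-alike (380,243). I choose the black one standing in the bore block.
- **Wedges:** side view grey-headed ones in the wooden rack (263–272,163–175) versus green look-alikes (228,188) and (312,154). I choose the rack ones.
- **Tins:** side view (309,292), (356,290) and (347,335). All three are present.
- **Button:** side view white cap (329,174) versus small black knob (321,171). I choose the white cap.

I'll move above the pin for a close look.

Emit:
step_arm:
  commands:
    - [-0.8,-2.5,-2.5,0,0,0,0.1]
    - [-0.7,-2.5,-2.5,0,0,0,0.1]
    - [0,0,0,0,0,0,0.1]

```text
time: 0.45
eef_pos: [0.6318, -0.0518, 0.2011]
orientation: [-0.499, -0.502, 0.503, -0.497]
force: [-0.7, -0.1, -1.3]
finger_gap: 0.551
```

```bash
python3 - <<'E'
from h import *
import pickle
d,s=grab('wrist','wrist1.png'); pickle.dump((d,s),open('wrist1.pkl','wb'))
print(s['eef_pos'],s['finger_gap'],s['force'])
crop(d['img'],150,60,470,360,2.4,'w1a.png')
E
```

```text
[ 0.63182399 -0.05176936  0.20107215] 0.551480414367744 [-0.66955427 -0.09361044 -1.25911066]
```

View pics/w1a.png

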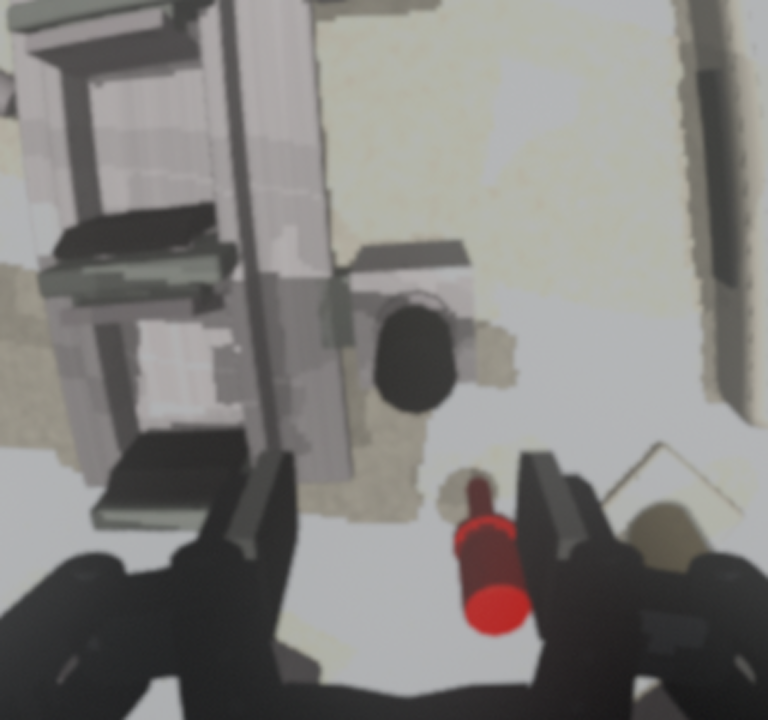

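```bash
python3 - <<'E'
from h import *
import pickle
d,s=pickle.load(open('wrist1.pkl','rb'));
f=lambda x,y:(150+x/2.4,60+y/2.4)
for n,(x,y),z in [('pintop',(415,370),.111),('pin mid',(415,358),.1),('pinL',(375,370),.111),('pinR',(457,370),.111),('pin bottomedge',(415,412),.111),('collar top edge',(412,290),.063),('block',(470,268),.06),('block',(352,272),.06),('blk',(474,382),.06),('redtop',(497,610),.102),('redbottom',(481,478),0.0),('edgeTR?',(352,480),.03),('edge',(318,100),.03)]:
    print(n,np.round(wplane(d,s,*f(x,y),z),4))
E
```

```text
pintop [ 0.6349 -0.0496  0.111 ]
pin mid [ 0.635  -0.0496  0.1   ]
pinL [ 0.623  -0.0496  0.111 ]
pinR [ 0.6474 -0.0496  0.111 ]
pin bottomedge [ 0.6349 -0.0632  0.111 ]
collar top edge [ 0.6341 -0.0368  0.063 ]
block [ 0.6547 -0.0294  0.06  ]
block [ 0.6126 -0.0308  0.06  ]
blk [ 0.6572 -0.0727  0.06  ]
redtop [ 0.6651 -0.1466  0.102 ]
redbottom [ 0.6675 -0.1453  0.    ]
edgeTR? [ 0.6076 -0.1302  0.03  ]
edge [0.5981 0.0311 0.03  ]
```

Emit:
step_arm:
  commands:
    - [0.3,0.15,-3,0,0,0,0.1]
    - [0,0,-4,0,0,0,0.1]
    - [0,0,-2.9,0,0,0,0.1]
    - [0,0,0,0,0,0,0.1]

```text
time: 0.9
eef_pos: [0.6354, -0.0473, 0.103]
orientation: [0.498, 0.503, -0.501, 0.498]
force: [-0.2, -0.1, -0.5]
finger_gap: 0.55
```

```bash
python3 - <<'E'
from h import *
d,s=grab('wrist','wrist2.png'); print(s['eef_pos'],s['finger_gap'],s['force'],s['orientation'])
print(np.round(Ro.from_quat(s['orientation']).as_matrix(),3))
crop(d['img'],150,60,470,360,2.4,'w2a.png')
E
```

```text
[ 0.63538526 -0.04725881  0.10295257] 0.5500601185364196 [-0.21370112 -0.05381781 -0.52500443] [ 0.49822743  0.50258431 -0.50144887  0.49772228]
[[-0.008  1.     0.001]
 [ 0.002  0.001 -1.   ]
 [-1.    -0.008 -0.002]]
```

View pics/w2a.png

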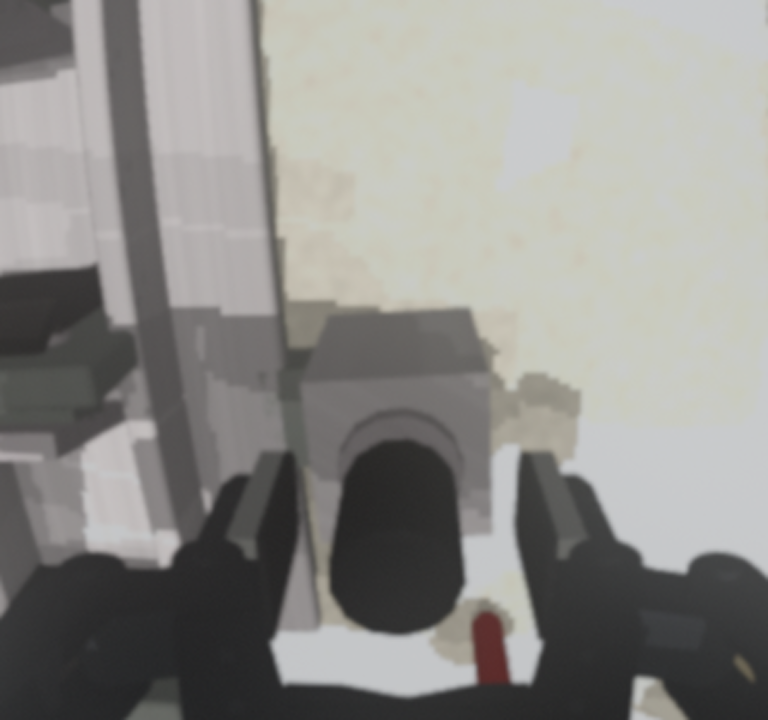

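Emit:
step_arm:
  commands:
    - [0,-0.3,0,0,0,0,0.1]
    - [0,0,0,0,0,0,-1]
    - [0,0,0,0,0,0,-1]
    - [0,0,0,0,0,0,-1]
    - [0,0,0,0,0,0,-1]

```text
time: 1.45
eef_pos: [0.6377, -0.0518, 0.1105]
orientation: [-0.5, -0.5, 0.5, -0.5]
force: [-7.9, -0.5, 8.4]
finger_gap: 0.286
```

```bash
python3 - <<'E'
from h import *
d,s=grab('wrist','wrist3.png'); print(s['eef_pos'],s['finger_gap'],s['force'],s['ft_torque'])
d,s2=grab('side','side3.png');crop(d['img'],280,160,440,290,5,'s3a.png')
s=robot.state();print(s['eef_pos'],s['finger_gap'],s['force'],s['joint_velocities'])
E
```

```text
[ 0.63770167 -0.05184927  0.11048551] 0.28617927401364 [-7.86436689 -0.47598067  8.37430355] [-0.03849443  1.50492061  0.02430434]
[ 0.63771484 -0.05185049  0.1105028 ] 0.28865475518140504 [-7.63950854 -0.3816147   8.99765304] [ 0.00054582 -0.00047958  0.00034596 -0.00055432  0.00088315 -0.00088944]
```

View pics/s3a.png

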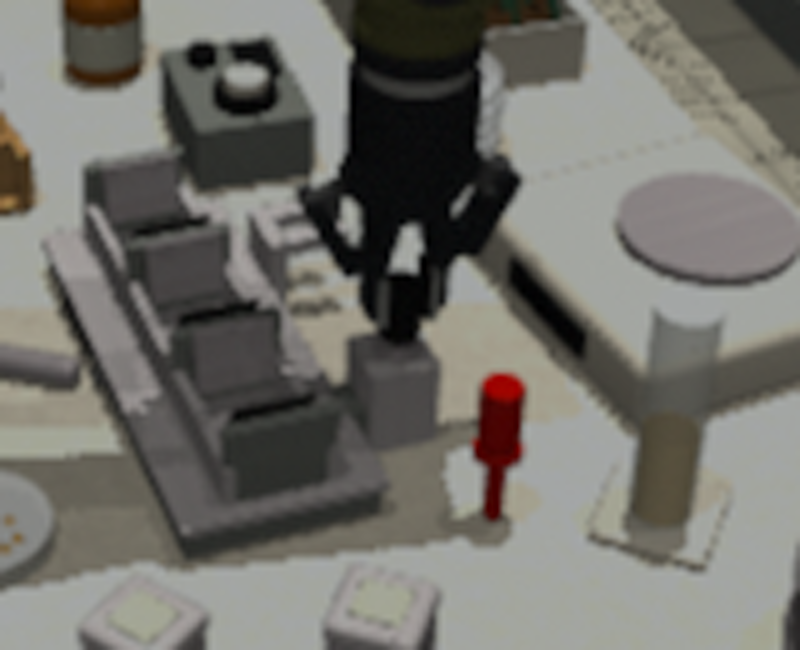

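View pics/wrist3.png

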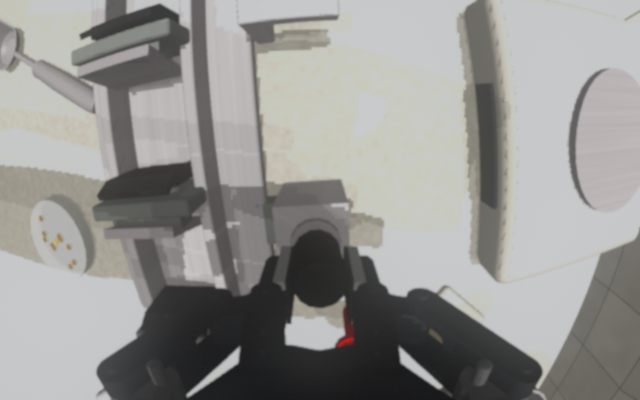

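Emit:
step_arm:
  commands:
    - [-0.25,0.15,0,0,0,0,-1]
    - [0,0,0,0,0,0,-1]
    - [0,0,0,0,0,0,-1]

```text
time: 1.85
eef_pos: [0.6368, -0.0508, 0.1104]
orientation: [0.501, 0.499, -0.5, 0.501]
force: [-3.5, -2.1, 7.3]
finger_gap: 0.283
```

Emit:
step_arm:
  commands:
    - [-0.2,-0.1,0.5,0,0,0,-1]
    - [0,0,1,0,0,0,-1]
    - [0,0,2,0,0,0,-1]
    - [0,0,2,0,0,0,-1]
    - [0,0,2,0,0,0,-1]

```text
time: 2.35
eef_pos: [0.6331, -0.0508, 0.1834]
orientation: [0.5, 0.5, -0.5, 0.5]
force: [0.4, 0.3, -1.6]
finger_gap: 0.284
```

Emit:
step_arm:
  commands:
    - [0,0,0.5,0,0,0,-1]
    - [0,0,0,0,0,0,-1]
    - [0,0,0,0,0,0,-1]

```text
time: 2.65
eef_pos: [0.6328, -0.0508, 0.1862]
orientation: [0.5, 0.501, -0.5, 0.499]
force: [-0.1, -1.3, -2.0]
finger_gap: 0.287
```

```bash
python3 - <<'E'
from h import *
import pickle
d,s=grab('wrist','wrist4.png'); print(s['eef_pos'],s['finger_gap'],s['force'],s['ft_torque'])
pickle.dump((d,s),open('wrist4.pkl','wb'))
d,s2=grab('side','side4.png');crop(d['img'],280,140,440,270,5,'s4a.png')
pickle.dump((d,s),open('side4.pkl','wb'))
E
```

```text
[ 0.63276578 -0.05081896  0.18618649] 0.28729193002803594 [-0.0770109  -1.29145888 -1.97717396] [ 0.04032376  0.03400438 -0.01646531]
```

View pics/s4a.png

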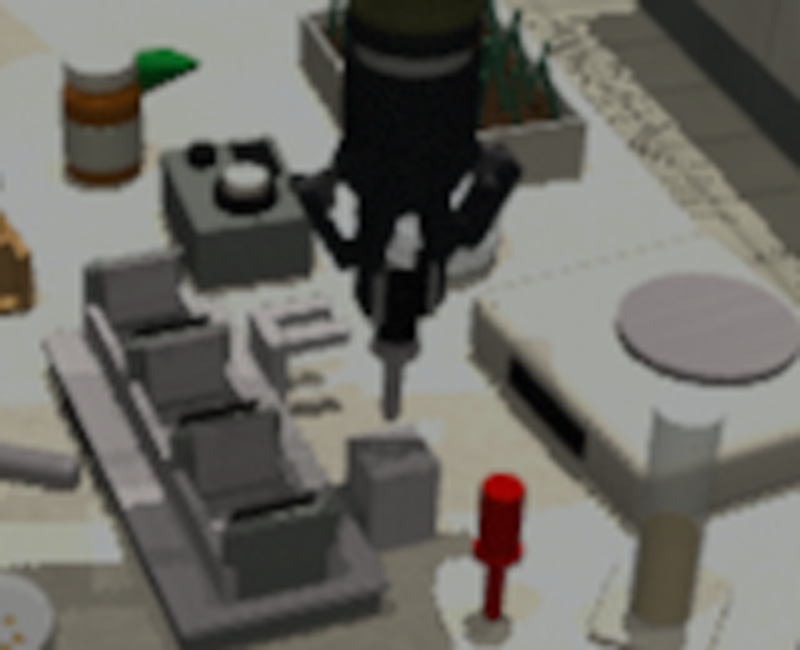

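View pics/wrist4.png

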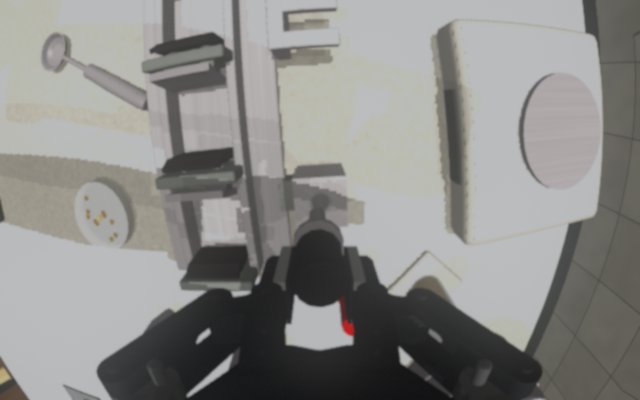

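Emit:
step_arm:
  commands:
    - [-0.25,3.5,0,0,0,0,-1]
    - [-0.25,3.5,0,0,0,0,-1]
    - [0,0,0,0,0,0,-1]
    - [0,0,0,0,0,0,-1]

```text
time: 3.15
eef_pos: [0.6279, 0.0195, 0.1862]
orientation: [0.499, 0.501, -0.5, 0.5]
force: [0.8, -0.2, -1.0]
finger_gap: 0.282
```

```bash
python3 - <<'E'
from h import *
import pickle
d,s=grab('wrist','wrist5.png'); print(s['eef_pos'],s['finger_gap'],s['force'],s['ft_torque'])
pickle.dump((d,s),open('wrist5.pkl','wb'))
crop(d['img'],120,40,440,340,2.4,'w5a.png')
E
```

```text
[0.62791042 0.01951869 0.18615979] 0.28160099864756105 [ 0.79648377 -0.15865385 -0.9612757 ] [-0.01086675 -0.03200637  0.00092982]
```

View pics/w5a.png

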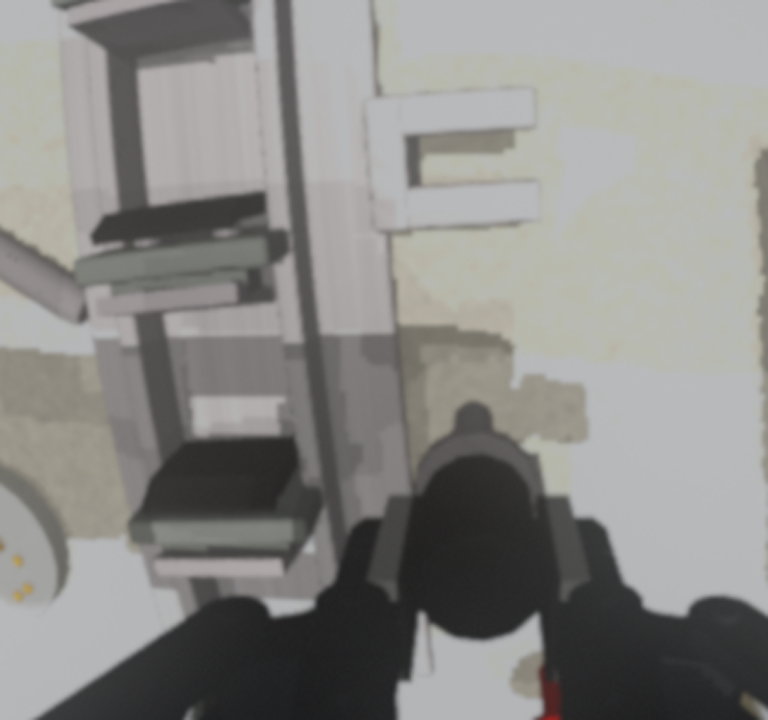

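```bash
python3 - <<'E'
from h import *
import pickle
d,s=pickle.load(open('wrist5.pkl','rb'));
f=lambda x,y:(120+x/2.4,40+y/2.4)
for n,(x,y),z in [('shank tip',(473,405),.085),('tip L',(457,415),.085),('tip R',(490,415),.085),('collar back edge',(476,432),.14),('t1 tipT',(535,88),.06),('t1 tip B',(535,128),.06),('t2 tipT',(539,181),.06),('t2 tipB',(539,218),.06),('slotTL',(407,135),.06),('slotBL',(410,187),.06),('edgeT',(374,0),.03),('edgeB',(410,480),.03),
 ('rib1 topL',(78,262),.09),('rib1topR',(285,232),.09),('rib1 bL',(78,283),.09),('rib1 bR',(285,255),.09),('deck bay0 ',(0,0),.03)]:
    print(n,np.round(wplane(d,s,*f(x,y),z),4))
E
```

```text
shank tip [0.6274 0.0219 0.085 ]
tip L [0.6224 0.0186 0.085 ]
tip R [0.6327 0.0186 0.085 ]
collar back edge [0.6285 0.0339 0.14  ]
t1 tipT [0.6472 0.1208 0.06  ]
t1 tip B [0.6473 0.1076 0.06  ]
t2 tipT [0.6487 0.0902 0.06  ]
t2 tipB [0.6488 0.0779 0.06  ]
slotTL [0.6059 0.1053 0.06  ]
slotBL [0.6067 0.0882 0.06  ]
edgeT [0.5911 0.1578 0.03  ]
edgeB [ 0.6013 -0.0291  0.03  ]
rib1 topL [0.501  0.0712 0.09  ]
rib1topR [0.5722 0.077  0.09  ]
rib1 bL [0.5002 0.0644 0.09  ]
rib1 bR [0.5719 0.0702 0.09  ]
deck bay0  [0.4289 0.1803 0.03  ]
```

Emit:
step_arm:
  commands:
    - [0,4,0,0,0,0,-1]
    - [0,3.9,0,0,0,0,-1]
    - [0,0,-1,0,0,0,-1]
    - [0,0,0,0,0,0,-1]
    - [0,0,0,0,0,0,-1]

```text
time: 3.7
eef_pos: [0.6282, 0.0966, 0.1765]
orientation: [-0.5, -0.5, 0.501, -0.499]
force: [0.2, -0.1, -1.4]
finger_gap: 0.281
```

```bash
python3 - <<'E'
from h import *
import pickle
d,s=grab('wrist','wrist6.png'); print(s['eef_pos'],s['finger_gap'],s['force'],s['ft_torque'])
pickle.dump((d,s),open('wrist6.pkl','wb'))
crop(d['img'],220,160,420,310,4,'w6a.png')
d,_=grab('scene','scene6.png'); crop(d['img'],230,120,390,240,5,'c6a.png')
d,_=grab('side','side6.png'); crop(d['img'],280,120,440,240,5,'s6a.png')
E
```

```text
[0.62823636 0.09662028 0.17649775] 0.2810963731593522 [ 0.23364731 -0.05248713 -1.36240118] [ 0.0134616  -0.01631257  0.00154323]
```

View pics/w6a.png

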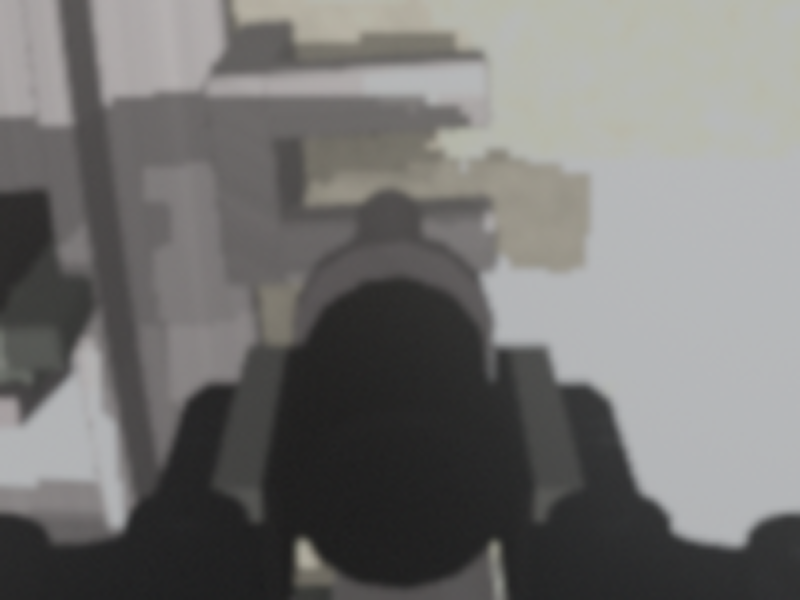

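View pics/c6a.png

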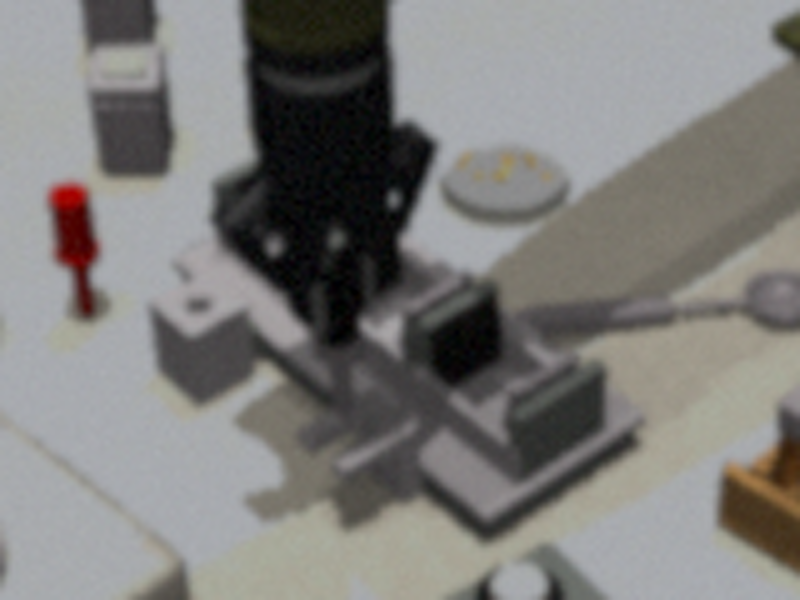

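View pics/s6a.png

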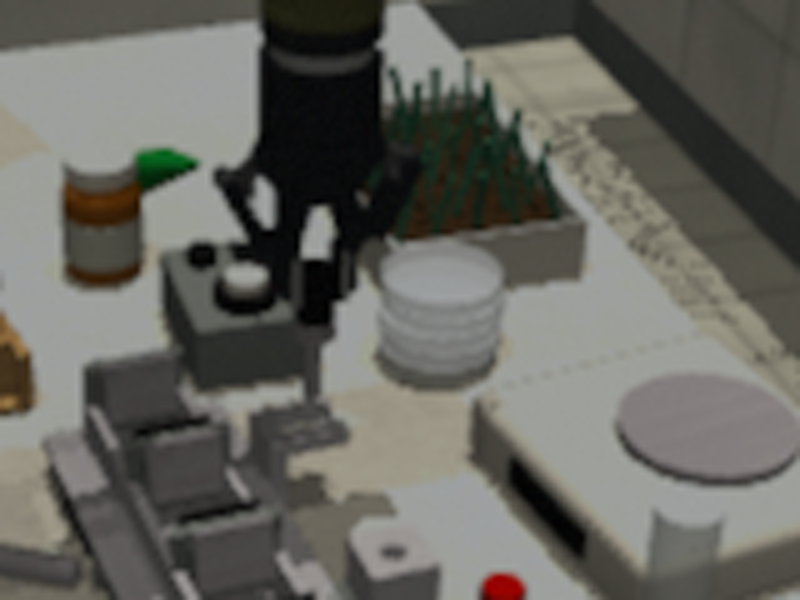

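```bash
python3 - <<'E'
from h import *
import pickle
d,s=pickle.load(open('wrist6.pkl','rb'));
f=lambda x,y:(220+x/4,160+y/4)
for n,(x,y),z in [('shank tip far',(390,188),.0753),('tipL',(359,208),.0753),('tipR',(422,208),.0753),('collar far',(390,236),.131),('t1 bottom edge at x390',(390,99),.06),('t1 tip',(485,98),.06),('t2 top edge x480',(480,203),.06),('slotBL?',(300,213),.06),('slot TL',(290,135),.06)]:
    print(n,np.round(wplane(d,s,*f(x,y),z),4))
E
```

```text
shank tip far [0.6281 0.1004 0.0753]
tipL [0.6222 0.0964 0.0753]
tipR [0.6341 0.0964 0.0753]
collar far [0.6284 0.1118 0.131 ]
t1 bottom edge at x390 [0.628  0.1136 0.06  ]
t1 tip [0.6466 0.1138 0.06  ]
t2 top edge x480 [0.646 0.092 0.06 ]
slotBL? [0.6098 0.09   0.06  ]
slot TL [0.6083 0.1063 0.06  ]
```

Emit:
step_arm:
  commands:
    - [0,0.25,-1,0,0,0,-1]
    - [0,0,-1.5,0,0,0,-1]
    - [0,0,-1.5,0,0,0,-1]
    - [0,0,0,0,0,0,-1]
    - [0,0,0,0,0,0,-1]

```text
time: 4.35
eef_pos: [0.6277, 0.1004, 0.1358]
orientation: [-0.499, -0.501, 0.501, -0.499]
force: [0.9, -0.4, -1.8]
finger_gap: 0.284
```

```bash
python3 - <<'E'
from h import *
import pickle
d,s=grab('wrist','wrist7.png'); print(s['eef_pos'],s['finger_gap'],s['force'],s['ft_torque'])
pickle.dump((d,s),open('wrist7.pkl','wb'))
crop(d['img'],220,160,420,310,4,'w7a.png')
d,_=grab('scene','scene7.png'); crop(d['img'],230,120,390,240,5,'c7a.png')
E
```

```text
[0.62774372 0.10041126 0.13580082] 0.2837307393233883 [ 0.86772715 -0.37974752 -1.77232094] [-0.08255582 -0.03146269 -0.04592913]
```

View pics/w7a.png

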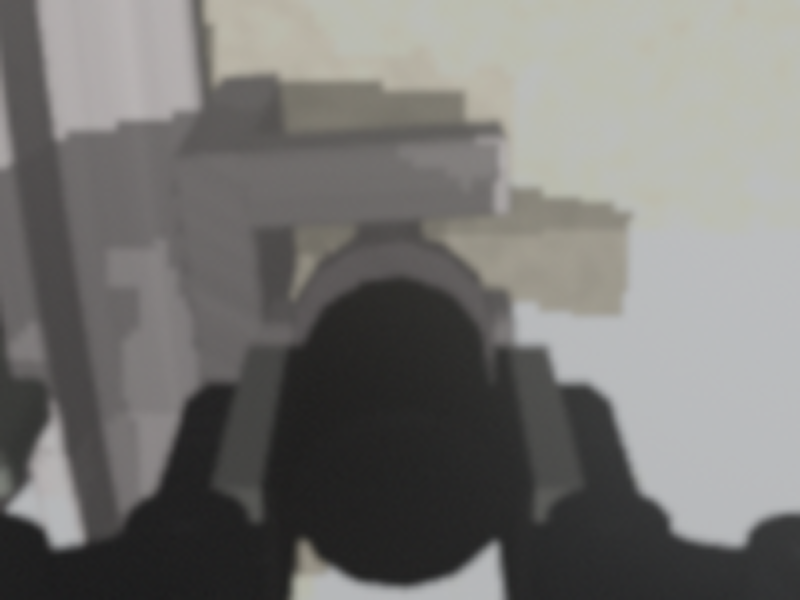

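View pics/c7a.png

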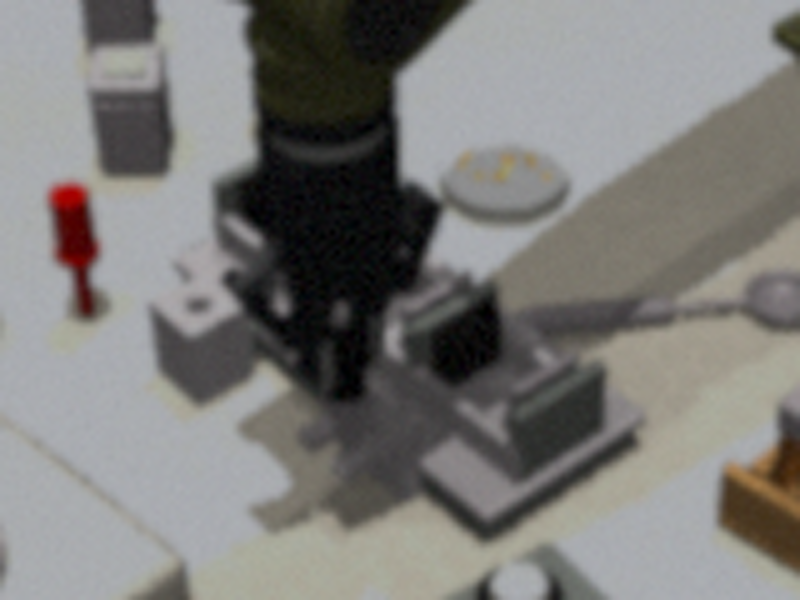

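Emit:
step_arm:
  commands:
    - [0,-0.1,-1,0,0,0,-1]
    - [0,0,-1,0,0,0,-1]
    - [0,0,-0.4,0,0,0,-1]
    - [0,0,0,0,0,0,-1]
    - [0,0,0,0,0,0,-1]

```text
time: 4.95
eef_pos: [0.6284, 0.0995, 0.1131]
orientation: [-0.5, -0.5, 0.5, -0.5]
force: [0.8, -0.1, -1.3]
finger_gap: 0.285
```

Emit:
step_arm:
  commands:
    - [0,0,-0.3,0,0,0,-1]
    - [0,0,0,0,0,0,-1]
    - [0,0,0,0,0,0,-1]

```text
time: 5.25
eef_pos: [0.6289, 0.0995, 0.1109]
orientation: [0.5, 0.5, -0.5, 0.5]
force: [1.4, 0.4, -0.2]
finger_gap: 0.288
```

Emit:
step_arm:
  commands:
    - [0,0,-0.3,0,0,0,-1]
    - [0,0,0,0,0,0,-1]
    - [0,0,0,0,0,0,-1]

```text
time: 5.55
eef_pos: [0.6292, 0.0994, 0.1107]
orientation: [0.5, 0.5, -0.5, 0.5]
force: [-5.8, -0.4, 12.3]
finger_gap: 0.285
```

Emit:
step_arm:
  commands:
    - [0,0,0.3,0,0,0,-1]
    - [0,0,0,0,0,0,-0.2]
    - [0,0,0,0,0,0,0.1]
    - [0,0,0,0,0,0,0.1]
    - [0,0,0,0,0,0,0.1]

```text
time: 6.05
eef_pos: [0.6283, 0.0995, 0.1099]
orientation: [-0.5, -0.5, 0.5, -0.5]
force: [0.3, -0.4, -0.7]
finger_gap: 0.552
```

Emit:
step_arm:
  commands:
    - [0,0,2,0,0,0,0.1]
    - [0,0,4,0,0,0,0.1]
    - [0,0,4,0,0,0,0.1]
    - [0,-4,0,0,0,0,0.1]
    - [0,0,0,0,0,0,0.1]

```text
time: 6.55
eef_pos: [0.6296, 0.0568, 0.2126]
orientation: [0.501, 0.498, -0.5, 0.501]
force: [-0.1, 0.8, -1.6]
finger_gap: 0.548
```

```bash
python3 - <<'E'
from h import *
import pickle
d,s=grab('wrist','wrist8.png'); print(s['eef_pos'],s['finger_gap'],s['force'],s['ft_torque'])
pickle.dump((d,s),open('wrist8.pkl','wb'))
crop(d['img'],120,10,440,310,2.4,'w8a.png')
d,_=grab('side','side8.png'); crop(d['img'],280,140,440,260,5,'s8a.png')
E
```

```text
[0.62956205 0.05678545 0.21259638] 0.5479859928586437 [-0.06511984  0.81868284 -1.6409168 ] [0.0312005  0.03965406 0.02592583]
```

View pics/w8a.png

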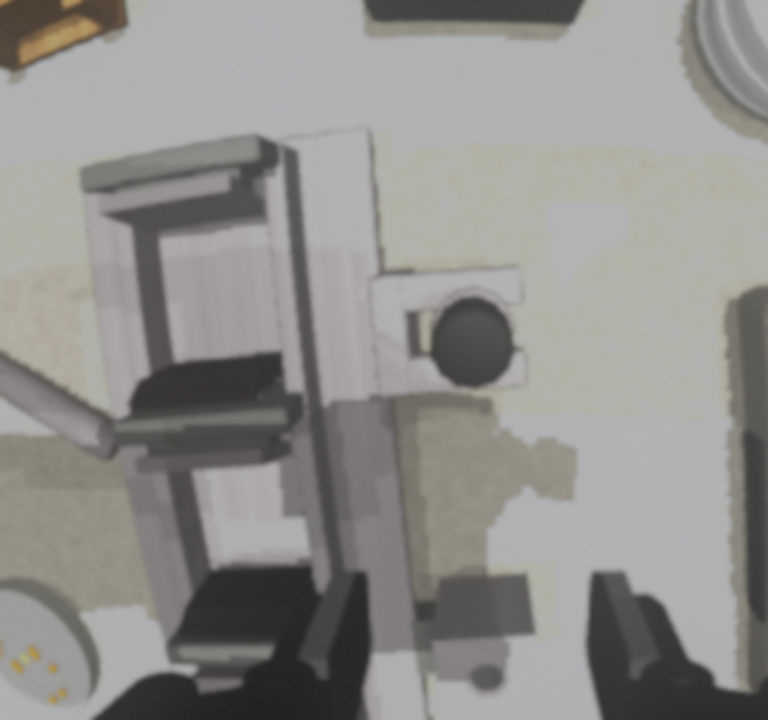

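View pics/s8a.png

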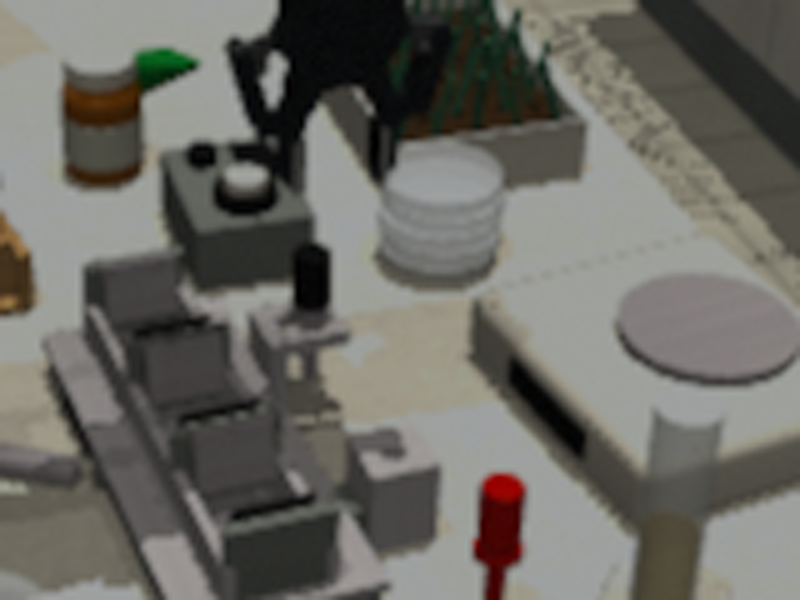

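```bash
python3 - <<'E'
from h import *
import pickle
d,s=pickle.load(open('wrist8.pkl','rb'));
f=lambda x,y:(120+x/2.4,10+y/2.4)
for n,(x,y),z in [('pin top',(472,342),.111),('deckTR',(369,130),.03),('deck R low',(428,700),.03),
('rib2 in L',(88,190),.09),('rib2 inR',(258,167),.09),('rib2 out L',(82,172),.09),('rib2 out R',(258,137),.09),
('rib1 in L',(120,445),.09),('rib1 inR',(290,428),.09),('rib1 out L',(112,425),.09),('rib1 out R',(285,405),.09),
('rib0 in L',(175,660),.09),('rib0 out L',(175,643),.09),
('railL in',(135,230),.058),('railL in2',(170,480),.058),('railL deck',(160,240),.03),('railL deck2',(205,510),.03),('railR in',(272,230),.058),('railR in2',(312,500),.058),('railR out',(287,160),.058),('railR out2',(335,560),.058),
('deck far end bay2 L',(163,233),.03),('bay2 pad bottom',(150,370),.087),('pad top R',(280,353),.087)]:
    print(n,np.round(wplane(d,s,*f(x,y),z),4))
E
```

```text
pin top [0.6296 0.1013 0.111 ]
deckTR [0.5887 0.1766 0.03  ]
deck R low [ 0.6065 -0.0849  0.03  ]
rib2 in L [0.4963 0.1568 0.09  ]
rib2 inR [0.5601 0.1581 0.09  ]
rib2 out L [0.494  0.1636 0.09  ]
rib2 out R [0.5603 0.1682 0.09  ]
rib1 in L [0.5007 0.0643 0.09  ]
rib1 inR [0.5671 0.0696 0.09  ]
rib1 out L [0.4984 0.0719 0.09  ]
rib1 out R [0.5659 0.0777 0.09  ]
rib0 in L [ 0.508  -0.0267  0.09  ]
rib0 out L [ 0.5097 -0.0184  0.09  ]
railL in [0.4992 0.1416 0.058 ]
railL in2 [0.5048 0.0398 0.058 ]
railL deck [0.4976 0.137  0.03  ]
railL deck2 [0.5075 0.0157 0.03  ]
railR in [0.5557 0.1372 0.058 ]
railR in2 [0.5653 0.0314 0.058 ]
railR out [0.562  0.1632 0.058 ]
railR out2 [0.5728 0.0051 0.058 ]
deck far end bay2 L [0.4991 0.1399 0.03  ]
bay2 pad bottom [0.5152 0.091  0.087 ]
pad top R [0.5645 0.0952 0.087 ]
```

Emit:
step_arm:
  commands:
    - [-3,-3.5,2,0,0,0,0.5]
    - [-3.5,-3.5,1.5,0,0,0,0.8]
    - [-3.5,-3.5,0,0,0,0,0.8]
    - [0,0,0,0,0,0,0.8]
    - [0,0,0,0,0,0,0.8]

```text
time: 7.15
eef_pos: [0.5291, -0.0441, 0.2439]
orientation: [-0.5, -0.5, 0.5, -0.499]
force: [-0.4, -0.4, -0.3]
finger_gap: 0.901
```

```bash
python3 - <<'E'
from h import *
import pickle
d,s=grab('wrist','wrist9.png'); print(s['eef_pos'],s['finger_gap'],s['force'],s['ft_torque'])
pickle.dump((d,s),open('wrist9.pkl','wb'))
crop(d['img'],210,30,430,330,2,'w9a.png')
crop(d['img'],230,40,410,170,4.4,'w9b.png')
crop(d['img'],230,160,410,290,4.4,'w9c.png')
E
```

```text
[ 0.52906079 -0.04405493  0.24385953] 0.9006067307099863 [-0.43606267 -0.37645136 -0.32284482] [ 0.01669089 -0.02598174 -0.01945616]
```

View pics/wrist9.png

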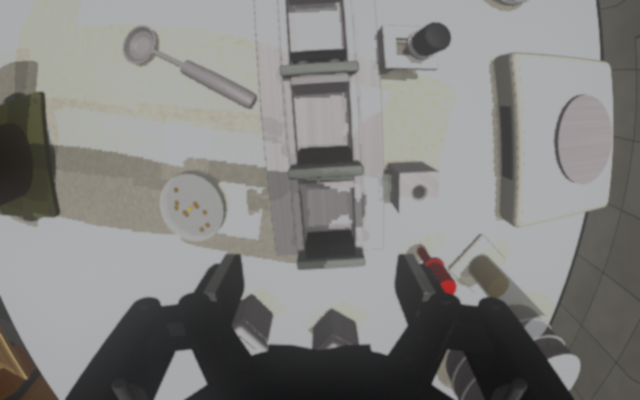

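View pics/w9b.png

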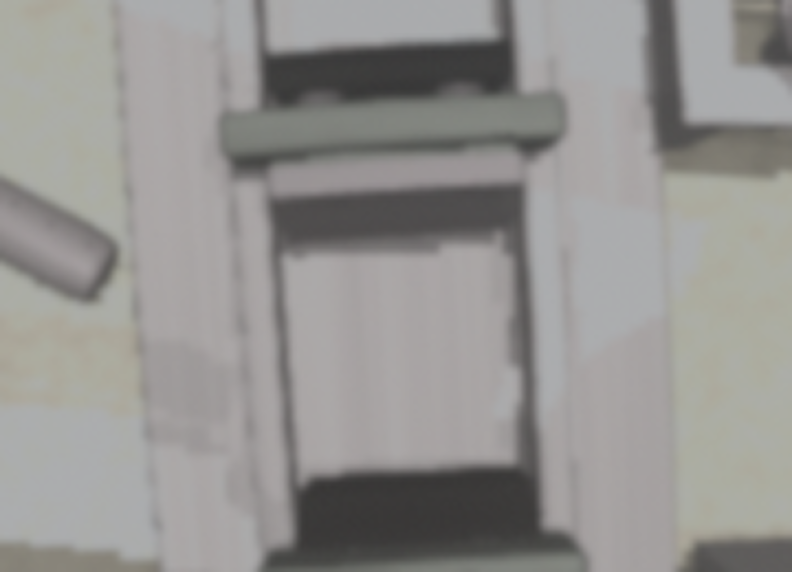

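View pics/w9c.png

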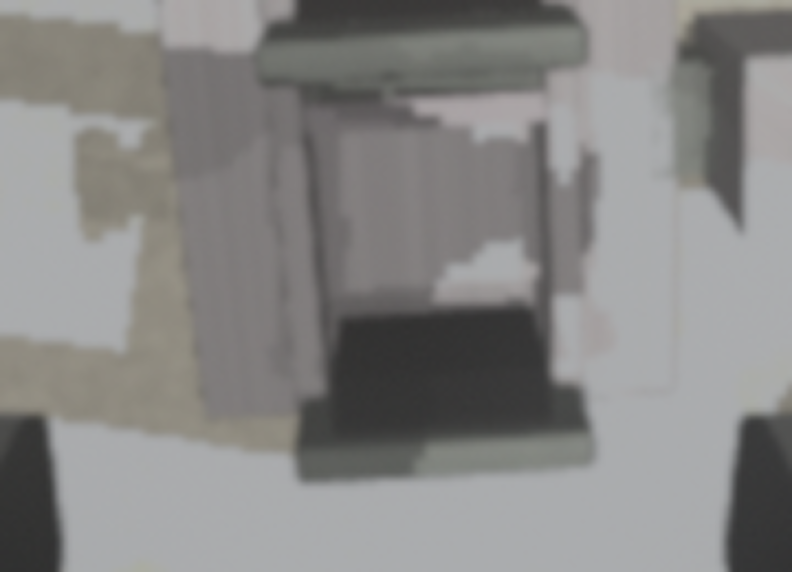

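```bash
python3 - <<'E'
from h import *
import pickle
d,s=pickle.load(open('wrist9.pkl','rb'));
B=lambda x,y:(230+x/4.4,40+y/4.4)
C=lambda x,y:(230+x/4.4,160+y/4.4)
P={}
for n,(u,v),z in [('deckL1',B(118,50),.03),('deckL2',B(160,540),.03),('deckL3',C(207,410),.03),('deckR1',B(655,90),.03),('deckR2',B(680,540),.03),('deckR3',C(672,385),.03),
('BL',C(207,418),.03),('BR',C(672,390),.03),
('railLin a',B(272,250),.058),('railLin b',B(295,520),.058),('railLin c',C(325,385),.058),('railRin a',B(526,250),.058),('railRin b',B(540,480),.058),('railRin c',C(552,370),.058),
('rib1 in L',B(235,164),.09),('rib1 in R',B(560,137),.09),('rib0 in L',C(262,84),.09),('rib0 in R',C(583,64),.09),
('pad2 bot L',B(272,57),.038),('pad2 bot R',B(508,41),.038),('pad1 bot L',B(335,480),.038),('pad1 bot R',B(515,469),.038),('pad0 bot L',C(342,320),.038),('pad0 bot R',C(530,308),.038)]:
    P[n]=wplane(d,s,u,v,z); print(n,np.round(P[n],4))
print('yawL',(P['deckL2']-P['deckL1']),(P['deckR3']-P['deckR1']))
E
```

```text
deckL1 [0.4644 0.0959 0.03  ]
deckL2 [ 0.4724 -0.0265  0.03  ]
deckL3 [ 0.4793 -0.1363  0.03  ]
deckR1 [0.5937 0.0854 0.03  ]
deckR2 [ 0.6023 -0.0265  0.03  ]
deckR3 [ 0.6067 -0.1294  0.03  ]
BL [ 0.4791 -0.1388  0.03  ]
BR [ 0.6068 -0.131   0.03  ]
railLin a [0.504  0.0436 0.058 ]
railLin b [ 0.5083 -0.0173  0.058 ]
railLin c [ 0.5134 -0.1148  0.058 ]
railRin a [0.5597 0.0436 0.058 ]
railRin b [ 0.5635 -0.0081  0.058 ]
railRin c [ 0.5696 -0.111   0.058 ]
rib1 in L [0.4996 0.06   0.09  ]
rib1 in R [0.5633 0.0654 0.09  ]
rib0 in L [ 0.5035 -0.0311  0.09  ]
rib0 in R [ 0.5694 -0.0269  0.09  ]
pad2 bot L [0.5025 0.0909 0.038 ]
pad2 bot R [0.5574 0.0947 0.038 ]
pad1 bot L [ 0.5166 -0.0109  0.038 ]
pad1 bot R [ 0.5596 -0.0082  0.038 ]
pad0 bot L [ 0.5171 -0.1059  0.038 ]
pad0 bot R [ 0.5657 -0.1027  0.038 ]
yawL [ 0.00800021 -0.12244887  0.        ] [ 0.01298473 -0.21478195  0.        ]
```

```bash
python3 - <<'E'
from h import *
import pickle
d,s=pickle.load(open('wrist9.pkl','rb'));d8,s8=pickle.load(open('wrist8.pkl','rb'))
B=lambda x,y:(230+x/4.4,40+y/4.4)
C=lambda x,y:(230+x/4.4,160+y/4.4)
f=lambda x,y:(120+x/2.4,10+y/2.4)
for n,(u,v),z in [('rib1 L',B(274,200),.09),('rib1 R',B(524,184),.09),('rib1 base L',B(282,254),.03),('rib1 base R',B(510,236),.03),('rib0 R',C(540,93),.09),('rib0 basemid',C(420,127),.03),('pad0 top L',C(335,420),.087),('pad0 top R',C(555,405),.087)]:
    print(n,np.round(wplane(d,s,u,v,z),4))
for n,(u,v),z in [('rib2 L',f(105,217),.09),('rib2 R',f(240,190),.09),('rib2 base L',f(165,235),.03),('rib2 baseR',f(262,222),.03),('pad2 bot L',f(150,370),.038),('pad2 botR',f(280,353),.038),('pad1 bot L',f(215,570),.038),('pad1 bot R',f(310,567),.038)]:
    print(n,np.round(wplane(d8,s8,u,v,z),4))
E
```

```text
rib1 L [0.5072 0.0525 0.09  ]
rib1 R [0.5562 0.0557 0.09  ]
rib1 base L [0.5039 0.0436 0.03  ]
rib1 base R [0.5586 0.0479 0.03  ]
rib0 R [ 0.5606 -0.0331  0.09  ]
rib0 basemid [ 0.5372 -0.0565  0.03  ]
pad0 top L [ 0.5171 -0.1096  0.087 ]
pad0 top R [ 0.5669 -0.1061  0.087 ]
rib2 L [0.5029 0.1465 0.09  ]
rib2 R [0.5538 0.1509 0.09  ]
rib2 base L [0.5001 0.139  0.03  ]
rib2 baseR [0.5438 0.1411 0.03  ]
pad2 bot L [0.492  0.0823 0.038 ]
pad2 botR [0.5512 0.0874 0.038 ]
pad1 bot L [ 0.5114 -0.0106  0.038 ]
pad1 bot R [ 0.5569 -0.008   0.038 ]
```

```bash
python3 - <<'E'
from h import *
import pickle
d8,s8=pickle.load(open('wrist8.pkl','rb'))
crop(d8['img'],150,60,260,200,5,'w8b.png')
crop(d8['img'],160,150,260,290,5,'w8c.png')
E
```

```text
(no output)
```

View pics/w8b.png

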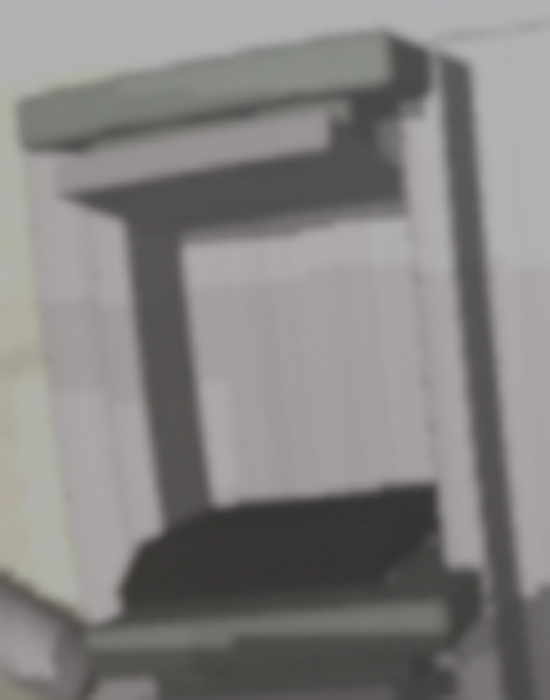

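Emit:
step_arm:
  commands:
    - [-1,-4.5,0,0,0,0,0.9]
    - [-1,-4.5,0,0,0,0,0.9]
    - [-1,-4.5,0,0,0,0,0.9]
    - [-1,-4,0,0,0,0,0.9]
    - [0,-3,0,0,0,0,0.9]

```text
time: 7.7
eef_pos: [0.49, -0.2503, 0.2441]
orientation: [0.5, 0.5, -0.5, 0.5]
force: [0.3, 0.8, -0.5]
finger_gap: 0.947
```

```bash
python3 - <<'E'
from h import *
import pickle
d,s=grab('wrist','wrist10.png'); print(s['eef_pos'],s['finger_gap'],s['force'],s['joint_velocities'])
pickle.dump((d,s),open('wrist10.pkl','wb'))
E
```

```text
[ 0.49002963 -0.2503476   0.24411942] 0.9466115048228303 [ 0.32901966  0.7802288  -0.5120619 ] [-0.45316085  0.30967156 -0.28799904  0.0171924  -0.03082151 -0.45464743]
```

View pics/wrist10.png

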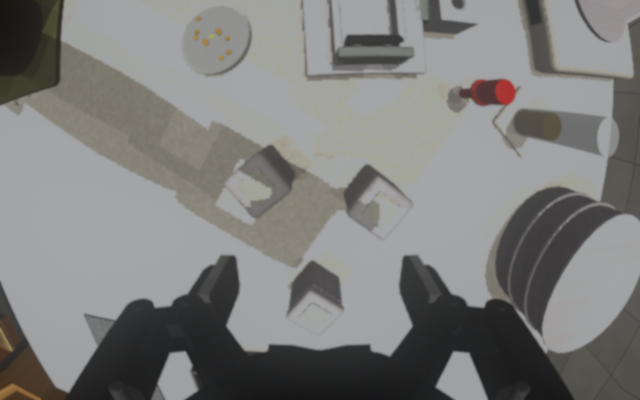

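```bash
python3 - <<'E'
from h import *
import pickle
d,s=pickle.load(open('wrist10.pkl','rb'))
crop(d['img'],200,130,430,340,3.4,'w10a.png')
E
```

```text
(no output)
```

View pics/w10a.png

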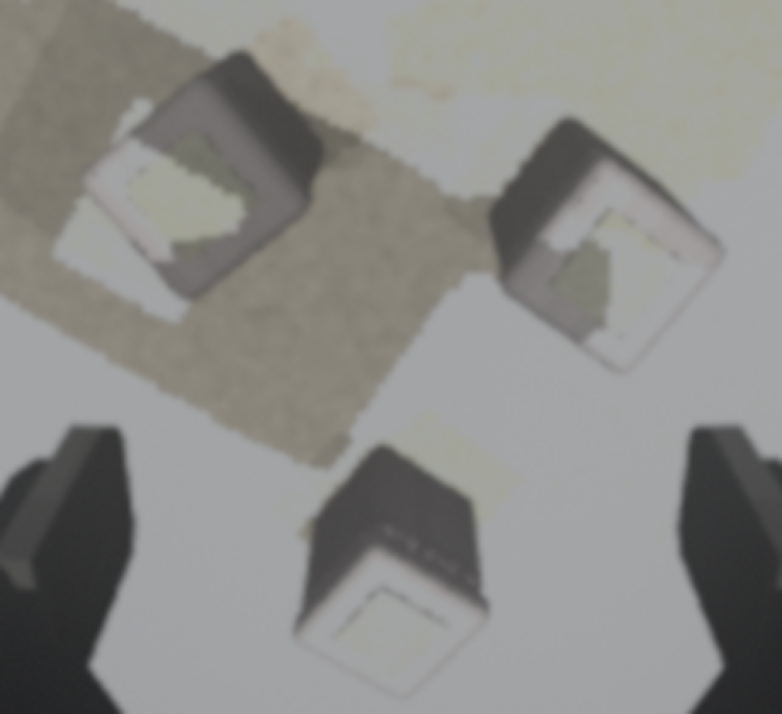

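```bash
python3 - <<'E'
from h import *
import pickle
d,s=pickle.load(open('wrist10.pkl','rb'))
f=lambda x,y:(200+x/3.4,130+y/3.4)
for n,c in dict(A=[(205,72),(88,185),(190,300),(308,198)],B=[(605,155),(503,270),(622,372),(722,250)],C=[(377,548),(295,633),(402,697),(487,607)]).items():
    P=np.array([wplane(d,s,*f(*p),.08)[:2] for p in c])
    e=np.roll(P,-1,0)-P
    a=np.degrees(np.arctan2(e[:,1],e[:,0]))%90
    print(n,np.round(P.mean(0),4),np.round(np.linalg.norm(e,axis=1),4),np.round(a,1),a.mean(), np.radians(a.mean()))
E
```

```text
A [ 0.4326 -0.2464] [0.0477 0.0445 0.0467 0.0451] [41.4 38.8 40.7 37.6] 39.6040414416826 0.6912209202536431
B [ 0.5512 -0.2681] [0.0436 0.049  0.047  0.0458] [50.5 48.8 54.4 52.8] 51.6169595242667 0.9008858935670998
C [ 0.4861 -0.395 ] [0.0455 0.0462 0.0493 0.0434] [51.7 51.1 55.1 56.1] 53.529638765196616 0.9342684438558727
```

Emit:
step_arm:
  commands:
    - [-1.1,0.1,-1,0,0,0.138,1]
    - [-1.1,0.1,-1,0,0,0.138,1]
    - [-1.2,0.1,-1,0,0,0.138,1]
    - [-1.1,0.1,-1,0,0,0.138,1]
    - [-1.1,0,-1,0,0,0.138,1]

```text
time: 8.25
eef_pos: [0.4345, -0.244, 0.1937]
orientation: [0.299, 0.641, -0.299, 0.64]
force: [0.6, 0.2, -0.0]
finger_gap: 1.002
```

Emit:
step_arm:
  commands:
    - [0,0,-3,0,0,0,1]
    - [0,0,-2,0,0,0,1]
    - [0,0,0,0,0,0,1]

```text
time: 8.55
eef_pos: [0.4328, -0.2428, 0.1407]
orientation: [0.301, 0.643, -0.3, 0.637]
force: [-0.6, 0.1, -0.1]
finger_gap: 1.0
```

```bash
python3 - <<'E'
from h import *
import pickle
d,s=grab('wrist','wrist11.png'); print(s['eef_pos'],s['finger_gap'],s['force'],Ro.from_quat(s['orientation']).as_matrix().round(3).tolist())
pickle.dump((d,s),open('wrist11.pkl','wb'))
E
```

```text
[ 0.43279511 -0.24284921  0.14074852] 1.0001223364613918 [-0.63980012  0.14160443 -0.1388787 ] [[-0.006, 0.77, 0.638], [0.005, 0.638, -0.77], [-1.0, -0.002, -0.008]]
```

View pics/wrist11.png

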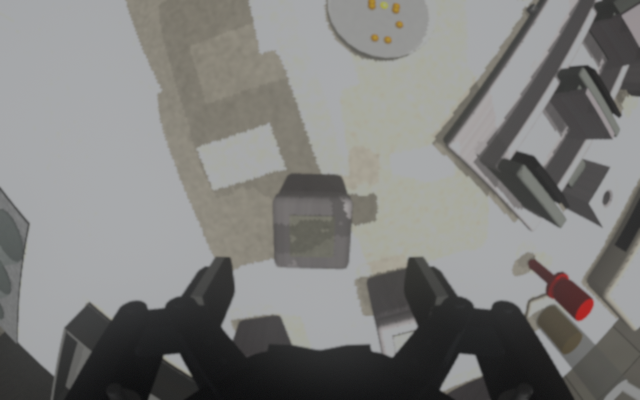

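```bash
python3 - <<'E'
from h import *
import pickle
d,s=pickle.load(open('wrist11.pkl','rb'))
P=[wplane(d,s,u,v,.08) for u,v in [(276,197),(350,197),(350,267),(274,268)]]
for p in P: print(p)
c=np.mean(P,0);print('c',c,c-s['eef_pos'])
for i in range(4): e=P[(i+1)%4]-P[i];print(np.linalg.norm(e),np.degrees(np.arctan2(e[1],e[0]))%90)
R=Ro.from_quat(s['orientation']).as_matrix(); print(R.T@(c-s['eef_pos']), np.degrees(np.arctan2(R[1,1],R[0,1])))
E
```

```text
[ 0.39801051 -0.24117891  0.08      ]
[ 0.43257953 -0.21258435  0.08      ]
[ 0.46455507 -0.24855004  0.08      ]
[ 0.42634966 -0.28142801  0.08      ]
c [ 0.43037369 -0.24593533  0.08      ] [-0.00242142 -0.00308612 -0.06074852]
0.04486274606972654 39.59663463618924
0.048124478282763686 41.63890755457726
0.050404509659060764 40.71390967914746
0.04922496766693324 35.149137945984435
[ 0.06074672 -0.00373209  0.00129517] 39.63883063627787
```

Emit:
step_arm:
  commands:
    - [-0.2,-0.3,-2,0,0,0,1]
    - [0,0,-3,0,0,0,1]
    - [0,0,-2.1,0,0,0,1]
    - [0,0,0,0,0,0,1]
    - [0,0,0,0,0,0,-1]

```text
time: 9.1
eef_pos: [0.433, -0.2484, 0.075]
orientation: [0.301, 0.639, -0.301, 0.64]
force: [-0.3, 0.1, 0.9]
finger_gap: 0.857
```

Emit:
step_arm:
  commands:
    - [0,0,0,0,0,0,-1]
    - [0,0,0,0,0,0,-1]
    - [0,0,0,0,0,0,-1]
    - [0,0,0,0,0,0,-1]

```text
time: 9.5
eef_pos: [0.4333, -0.2493, 0.0761]
orientation: [0.301, 0.638, -0.302, 0.641]
force: [-0.8, -0.8, 6.8]
finger_gap: 0.572
```

Emit:
step_arm:
  commands:
    - [0,0,2,0,0,0,-1]
    - [0,0,4.5,0,0,0,-1]
    - [0,0,4.5,0,0,0,-1]
    - [0,0,0,0,0,0,-1]

```text
time: 9.9
eef_pos: [0.435, -0.2505, 0.1914]
orientation: [0.301, 0.635, -0.302, 0.644]
force: [0.8, -0.1, -2.7]
finger_gap: 0.576
```

Emit:
step_arm:
  commands:
    - [2,3.3,0.5,0,0,-0.126,-1]
    - [2,3.3,0.5,0,0,-0.126,-1]
    - [2,3.3,0,0,0,-0.126,-1]
    - [2.3,3.3,0,0,0,-0.126,-1]
    - [2.3,3.3,0,0,0,-0.125,-1]

```text
time: 10.4
eef_pos: [0.5376, -0.0815, 0.1923]
orientation: [0.486, 0.514, -0.486, 0.513]
force: [0.7, -0.4, -3.2]
finger_gap: 0.577
```

Emit:
step_arm:
  commands:
    - [0,0,0,0,0,0,-1]
    - [0,0,0,0,0,0,-1]

```text
time: 10.6
eef_pos: [0.5372, -0.0822, 0.1922]
orientation: [0.483, 0.516, -0.484, 0.515]
force: [-0.2, -1.4, -2.8]
finger_gap: 0.571
```

```bash
cat > look.py <<'E'
from h import *
import pickle,sys
n=sys.argv[1]; x0,y0,x1,y1=map(int,sys.argv[2:6]); f=float(sys.argv[6])
d,s=grab('wrist','wrist%s.png'%n); pickle.dump((d,s),open('wrist%s.pkl'%n,'wb'))
R=Ro.from_quat(s['orientation']).as_matrix()
print(s['time'],np.round(s['eef_pos'],4),round(s['finger_gap'],3),np.round(s['force'],1),'yaw',round(float(np.arctan2(R[1,1],R[0,1])),4),'down',np.round(R[:,0],3))
crop(d['img'],x0,y0,x1,y1,f,'w%sa.png'%n)
E
python3 look.py 12 170 100 450 340 2.5
```

```text
10.6 [ 0.5372 -0.0822  0.1922] 0.571 [-0.2 -1.4 -2.8] yaw 0.0636 down [-0.003  0.    -1.   ]
```

View pics/w12a.png

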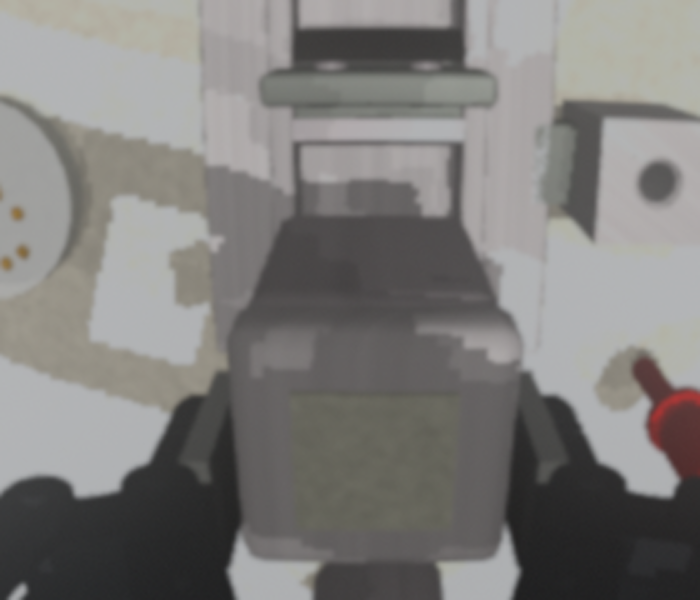

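```bash
cat > pt.py <<'E'
# usage: pt.py view x0 y0 f  name,x,y,z ...  -> world & shaker coords rel. bay1
from h import *
import pickle,sys
n=sys.argv[1];x0,y0,f=map(float,sys.argv[2:5])
d,s=pickle.load(open('wrist%s.pkl'%n,'rb'))
O=np.array([.5337,.0158]);yw=.063;ex=np.array([np.cos(yw),np.sin(yw)]);ey=np.array([-ex[1],ex[0]])
t=s['eef_pos'][:2]-O; print('TCP sh',np.round([t@ex*1e3,t@ey*1e3],1))
for a in sys.argv[5:]:
    nm,x,y,z=a.split(',');p=wplane(d,s,x0+float(x)/f,y0+float(y)/f,float(z));q=p[:2]-O
    print(nm,np.round(p,4),'sh mm',np.round([q@ex*1e3,q@ey*1e3],1))
E
python3 pt.py 12 170 100 2.5 botL,280,219,.1161 botR,463,217,.1161 ribL,293,143,.09 ribR,464,142,.09 railLin,296,170,.058 railRin,463,170,.058 bore,659,181,.06 topL,238,308,.193 topR,519,308,.193 topFL,247,558,.193 topFR,500,558,.193
```

```text
TCP sh [ -2.7 -98.1]
botL [ 0.5124 -0.0583  0.1161] sh mm [-25.9 -72.6]
botR [ 0.5599 -0.0548  0.1161] sh mm [ 21.7 -72.1]
ribL [ 0.5125 -0.0425  0.09  ] sh mm [-24.8 -56.9]
ribR [ 0.5617 -0.0391  0.09  ] sh mm [ 24.5 -56.5]
railLin [ 0.5108 -0.0569  0.058 ] sh mm [-27.4 -71.2]
railRin [ 0.5663 -0.0534  0.058 ] sh mm [ 28.2 -71.1]
bore [ 0.6351 -0.0513  0.06  ] sh mm [ 97.  -73.3]
topL [ 0.5142 -0.0529  0.193 ] sh mm [-23.8 -67.3]
topR [ 0.5604 -0.05    0.193 ] sh mm [ 22.5 -67.3]
topFL [ 0.5152 -0.1057  0.193 ] sh mm [ -26.1 -120.1]
topFR [ 0.5644 -0.1025  0.193 ] sh mm [  23.2 -120. ]
```

```bash
python3 - <<'E'
from h import *
d,_=grab('side','side12.png'); crop(d['img'],270,130,410,270,5,'s12a.png')
d,_=grab('scene','scene12.png'); crop(d['img'],230,80,370,220,5,'c12a.png')
E
```

View pics/s12a.png

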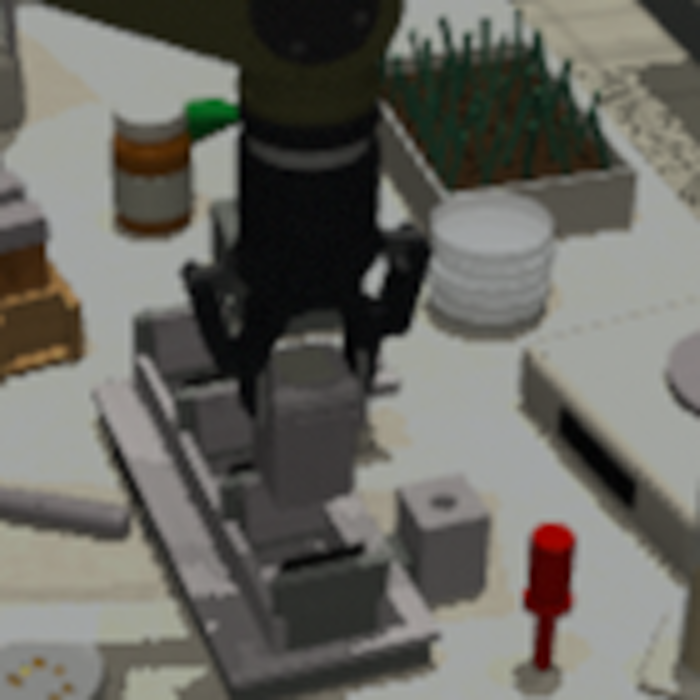

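View pics/c12a.png

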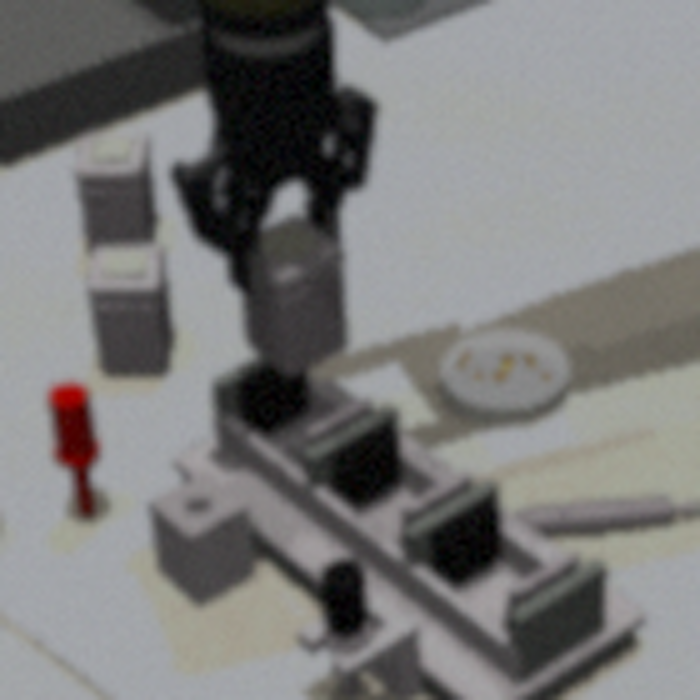

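Emit:
step_arm:
  commands:
    - [0.2,0.2,-1.5,0,0,0,-1]
    - [0,0,-1.5,0,0,0,-1]
    - [0,0,-1,0,0,0,-1]
    - [0,0,-0.5,0,0,0,-1]
    - [0,0,0,0,0,0,-1]

```text
time: 11.25
eef_pos: [0.5389, -0.0811, 0.147]
orientation: [0.484, 0.516, -0.485, 0.514]
force: [0.0, -0.5, -2.7]
finger_gap: 0.576
```

```bash
python3 look.py 13 170 100 450 340 2.5;python3 - <<'E'
from h import *
d,_=grab('side','side13.png'); crop(d['img'],270,130,410,270,5,'s13a.png')
E
```

```text
11.25 [ 0.5389 -0.0811  0.147 ] 0.576 [ 0.  -0.5 -2.7] yaw 0.0607 down [-0.003  0.001 -1.   ]
```

View pics/w13a.png

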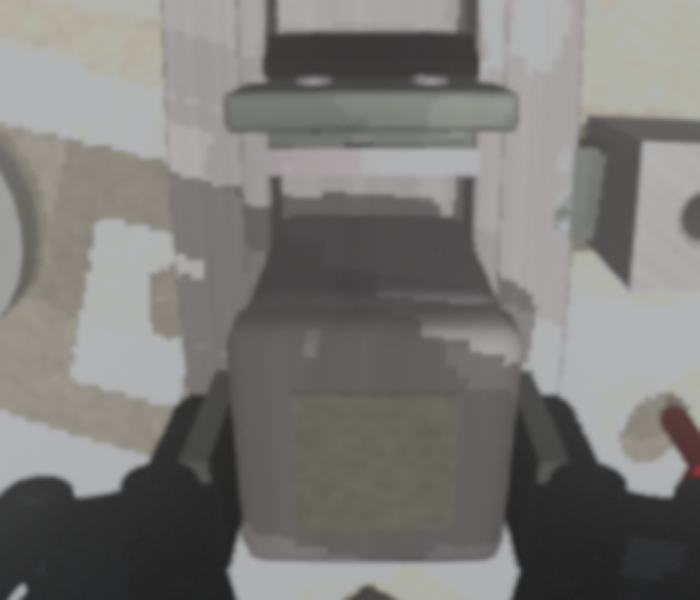

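View pics/s13a.png

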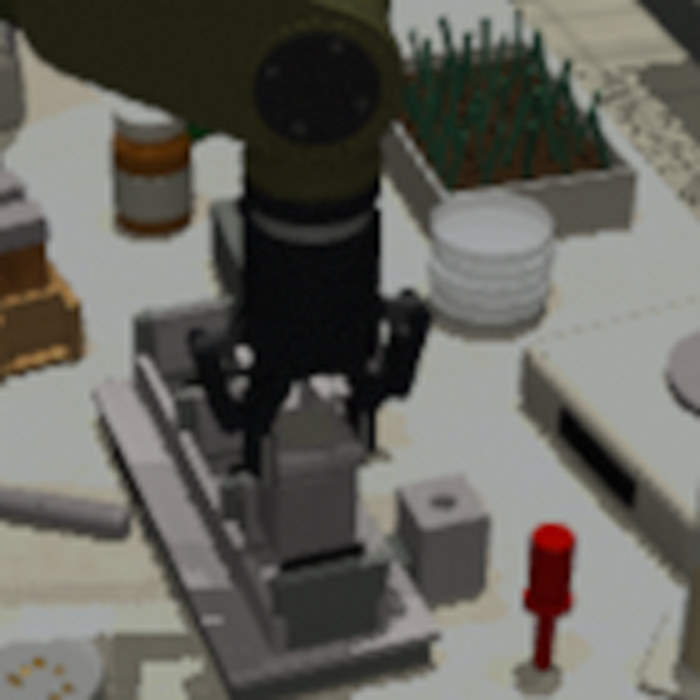

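```bash
python3 pt.py 13 170 100 2.5 botL,277,219,.0709 botR,463,217,.0709 ribL,270,175,.09 ribR,477,175,.09 railLin,276,200,.058 railRin,470,200,.058
```

```text
TCP sh [ -0.9 -97. ]
botL [ 0.5133 -0.0571  0.0709] sh mm [-24.9 -71.5]
botR [ 0.5617 -0.0537  0.0709] sh mm [ 23.5 -71.1]
ribL [ 0.5136 -0.0415  0.09  ] sh mm [-23.7 -55.9]
ribR [ 0.5615 -0.0386  0.09  ] sh mm [ 24.3 -56. ]
railLin [ 0.5114 -0.0552  0.058 ] sh mm [-26.7 -69.5]
railRin [ 0.5649 -0.052   0.058 ] sh mm [ 26.9 -69.6]
```

Emit:
step_arm:
  commands:
    - [0.1,0.15,-1,0,0,0,-1]
    - [0,0,-1,0,0,0,-1]
    - [0,0,-0.5,0,0,0,-1]
    - [0,0,0,0,0,0,-1]

```text
time: 11.75
eef_pos: [0.543, -0.0806, 0.133]
orientation: [0.484, 0.514, -0.484, 0.516]
force: [-18.9, 1.8, 41.4]
finger_gap: 0.576
```

Emit:
step_arm:
  commands:
    - [0,0,-0.7,0,0,0,-1]
    - [0,0,0,0,0,0,-1]

```text
time: 11.95
eef_pos: [0.5462, -0.0811, 0.1327]
orientation: [0.486, 0.512, -0.483, 0.518]
force: [-27.9, 5.3, 65.6]
finger_gap: 0.575
```

Emit:
step_arm:
  commands:
    - [0,0,1.5,0,0,0,-1]
    - [0,0,0.8,0,0,0,-1]
    - [0,0,0,0,0,0,-1]
    - [0,0,0,0,0,0,-1]

```text
time: 12.35
eef_pos: [0.5398, -0.0794, 0.1378]
orientation: [0.484, 0.516, -0.485, 0.514]
force: [-0.2, -0.8, -2.9]
finger_gap: 0.574
```

```bash
python3 look.py 14 170 100 450 340 2.5
```

```text
12.35 [ 0.5398 -0.0794  0.1378] 0.574 [-0.2 -0.8 -2.9] yaw 0.061 down [-0.003  0.001 -1.   ]
```

View pics/w14a.png

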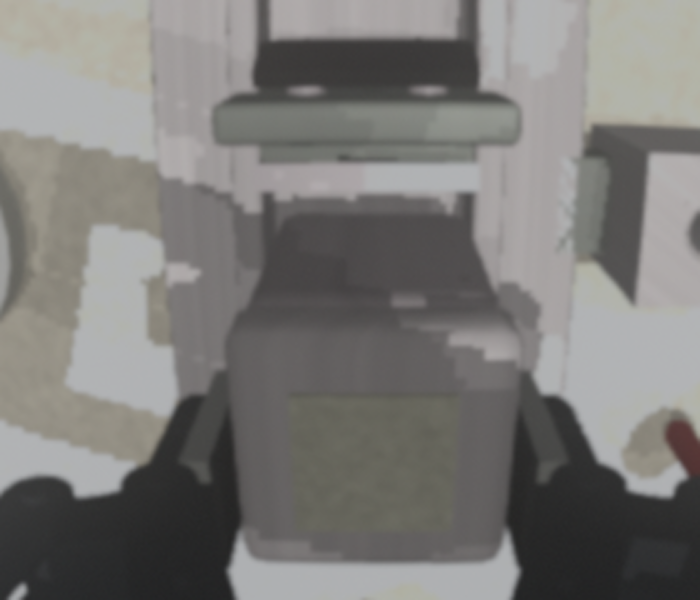

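```bash
python3 - <<'E'
from h import *
import pickle
d,s=pickle.load(open('wrist14.pkl','rb'))
crop(d['img'],245,155,395,255,5.3,'w14b.png')
E
python3 - <<'E'
from h import *
d,_=grab('scene','scene14.png'); crop(d['img'],250,110,350,210,6,'c14a.png')
E
```

```text
(no output)
```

View pics/w14b.png

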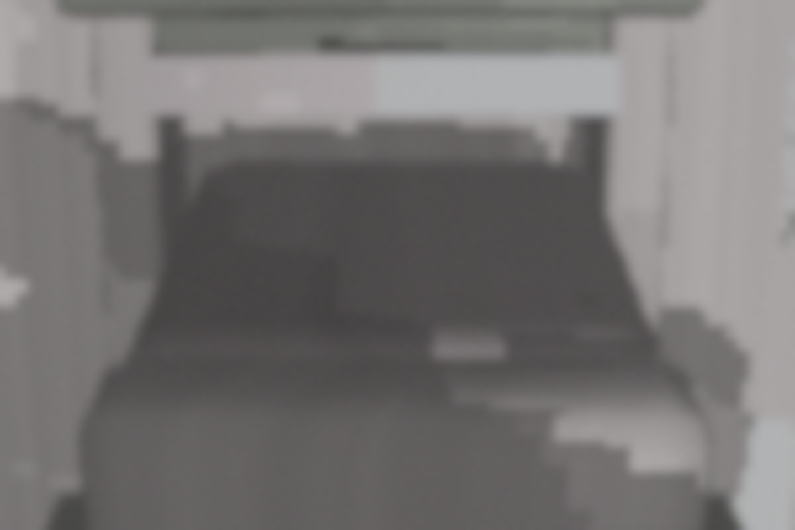

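View pics/c14a.png

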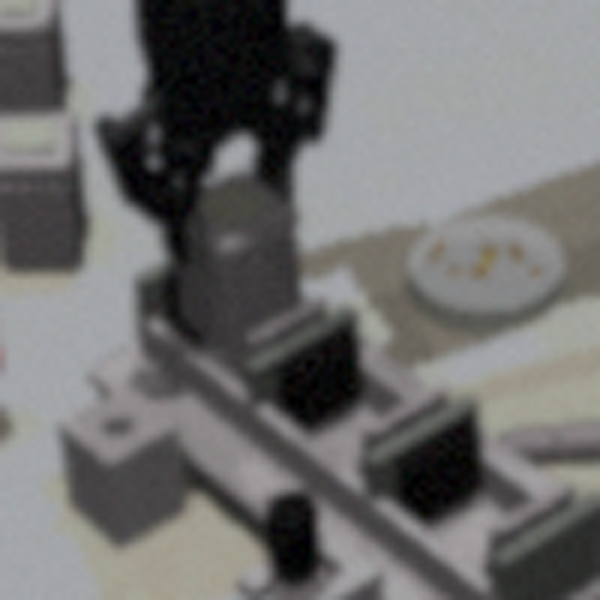

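```bash
python3 pt.py 14 245 155 5.3 botL,197,175,.0617 botR,598,180,.0617 bot,350,162,.0617 sideL,160,280,.1 sideR,612,225,.08 railLin,160,150,.058 railRin,605,150,.058 ribL,155,116,.09 ribR,618,116,.09
```

```text
TCP sh [  0.1 -95.4]
botL [ 0.5152 -0.0557  0.0617] sh mm [-23.  -70.2]
botR [ 0.5645 -0.0533  0.0617] sh mm [ 26.4 -70.9]
bot [ 0.5339 -0.053   0.0617] sh mm [ -4.1 -68.6]
sideL [ 0.5159 -0.0564  0.1   ] sh mm [-22.3 -70.9]
sideR [ 0.564  -0.0537  0.08  ] sh mm [ 25.8 -71.2]
railLin [ 0.51   -0.0537  0.058 ] sh mm [-28.  -67.9]
railRin [ 0.5656 -0.0504  0.058 ] sh mm [ 27.6 -68.1]
ribL [ 0.5137 -0.0418  0.09  ] sh mm [-23.6 -56.3]
ribR [ 0.5619 -0.0389  0.09  ] sh mm [ 24.7 -56.4]
```

Emit:
step_arm:
  commands:
    - [-0.17,0,0,0,0,0,-1]
    - [0,0,0,0,0,0,-1]
    - [0,0,-0.5,0,0,0,-1]
    - [0,0,-0.3,0,0,0,-1]
    - [0,0,0,0,0,0,-1]

```text
time: 12.95
eef_pos: [0.5385, -0.0795, 0.1307]
orientation: [0.484, 0.516, -0.485, 0.514]
force: [0.3, 0.4, -2.0]
finger_gap: 0.576
```

Emit:
step_arm:
  commands:
    - [0,0,-0.6,0,0,0,-1]
    - [0,0,-0.6,0,0,0,-1]
    - [0,0,0,0,0,0,-1]
    - [0,0,0,0,0,0,-1]

```text
time: 13.35
eef_pos: [0.5389, -0.0796, 0.1193]
orientation: [0.484, 0.515, -0.485, 0.515]
force: [0.3, 0.5, -2.2]
finger_gap: 0.578
```

Emit:
step_arm:
  commands:
    - [0,0,-0.5,0,0,0,-1]
    - [0,0,-0.3,0,0,0,-1]
    - [0,0,0,0,0,0,-1]
    - [0,0,0,0,0,0,-1]

```text
time: 13.75
eef_pos: [0.539, -0.0797, 0.1116]
orientation: [0.484, 0.515, -0.485, 0.515]
force: [-0.1, -0.2, -1.5]
finger_gap: 0.573
```

Emit:
step_arm:
  commands:
    - [0,0,-0.4,0,0,0,-1]
    - [0,0,-0.2,0,0,0,-1]
    - [0,0,0,0,0,0,-1]
    - [0,0,0,0,0,0,-1]

```text
time: 14.15
eef_pos: [0.5391, -0.0797, 0.1056]
orientation: [0.484, 0.515, -0.485, 0.515]
force: [0.5, 0.1, -2.1]
finger_gap: 0.578
```

Emit:
step_arm:
  commands:
    - [0,0,-0.3,0,0,0,-1]
    - [0,0,0,0,0,0,-1]
    - [0,0,0,0,0,0,-1]

```text
time: 14.45
eef_pos: [0.5397, -0.0798, 0.1055]
orientation: [0.484, 0.515, -0.485, 0.515]
force: [-4.7, 1.6, 12.0]
finger_gap: 0.573
```

Emit:
step_arm:
  commands:
    - [0,0,0.3,0,0,0,-1]
    - [0,0,0,0,0,0,0.3]
    - [0,0,0,0,0,0,0.55]
    - [0,0,0,0,0,0,0.55]

```text
time: 14.85
eef_pos: [0.5391, -0.0797, 0.1056]
orientation: [0.485, 0.515, -0.485, 0.515]
force: [-0.8, 0.5, -0.8]
finger_gap: 0.775
```

Emit:
step_arm:
  commands:
    - [0,0,2,0,0,0,0.55]
    - [0,0,4,0,0,0,0.55]
    - [0,0,4,0,0,0,0.55]
    - [0,-3,3,0,0,0,0.9]
    - [0,-4,0,0,0,0,0.9]

```text
time: 15.35
eef_pos: [0.5419, -0.1502, 0.2422]
orientation: [0.485, 0.512, -0.482, 0.519]
force: [1.1, 0.1, -0.2]
finger_gap: 0.946
```

```bash
python3 look.py 15 170 60 450 340 2.5
```

```text
15.35 [ 0.5419 -0.1502  0.2422] 0.946 [ 1.1  0.1 -0.2] yaw 0.0642 down [ 0.01  -0.004 -1.   ]
```

View pics/w15a.png

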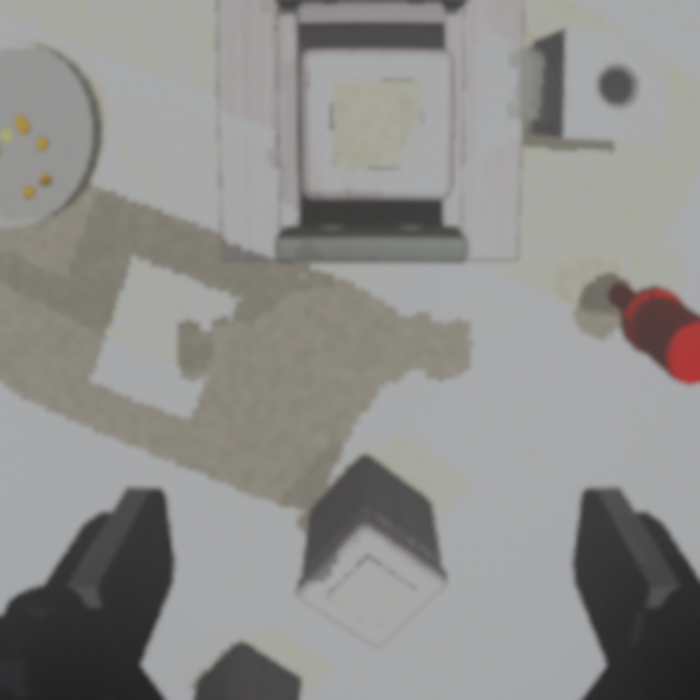

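```bash
cat > tin.py <<'E'
# tin.py view x0 y0 f z  x,y x,y x,y x,y (corner order around)
from h import *
import pickle,sys
n=sys.argv[1];x0,y0,f,z=map(float,sys.argv[2:6]);d,s=pickle.load(open('wrist%s.pkl'%n,'rb'))
P=np.array([wplane(d,s,x0+float(a.split(',')[0])/f,y0+float(a.split(',')[1])/f,z)[:2] for a in sys.argv[6:]])
e=np.roll(P,-1,0)-P;a=np.degrees(np.arctan2(e[:,1],e[:,0]))%90
R=Ro.from_quat(s['orientation']).as_matrix();yaw=np.degrees(np.arctan2(R[1,1],R[0,1]))
print('c',np.round(P.mean(0),4),'L',np.round(np.linalg.norm(e,axis=1),4),'ang',np.round(a,1),a.mean().round(1),'TCP',np.round(s['eef_pos'],4),'d',np.round(P.mean(0)-s['eef_pos'][:2],4),'toolyaw',yaw.round(1),'turn(rad)',np.round(np.radians(a.mean()-yaw),3),np.round(np.radians(a.mean()-90-yaw),3))
E
python3 tin.py 15 170 60 2.5 .08 365,525 300,590 378,645 445,578; python3 pt.py 15 170 60 2.5 a,303,50,.11 b,453,50,.11 c,451,199,.11 d,301,199,.11
```

```text
c [ 0.5519 -0.2678] L [0.044  0.0463 0.0472 0.0441] ang [53.1 51.1 55.8 55.2] 53.8 TCP [ 0.5419 -0.1502  0.2422] d [ 0.01   -0.1176] toolyaw 3.7 turn(rad) 0.875 -0.696
TCP sh [  -2.3 -166.2]
a [ 0.5162 -0.0531  0.11  ] sh mm [-21.8 -67.6]
b [ 0.5636 -0.0499  0.11  ] sh mm [ 25.7 -67.5]
c [ 0.5665 -0.0983  0.11  ] sh mm [  25.6 -116. ]
d [ 0.5181 -0.1014  0.11  ] sh mm [ -23.  -115.9]
```

Emit:
step_arm:
  commands:
    - [0.2,-2.4,-1,0,0,-0.143,1]
    - [0.2,-2.4,-1,0,0,-0.143,1]
    - [0.2,-2.4,-1,0,0,-0.143,1]
    - [0.2,-2.4,-2,0,0,-0.143,1]
    - [0.2,-2.2,-3,0,0,-0.143,1]

```text
time: 15.9
eef_pos: [0.5501, -0.2693, 0.1566]
orientation: [0.636, 0.31, -0.634, 0.312]
force: [-0.3, -0.6, -0.3]
finger_gap: 0.997
```

Emit:
step_arm:
  commands:
    - [0,0,-2,0,0,0,1]
    - [0,0,0,0,0,0,1]

```text
time: 16.1
eef_pos: [0.5466, -0.2669, 0.1309]
orientation: [-0.633, -0.315, 0.636, -0.31]
force: [0.3, 0.5, 0.4]
finger_gap: 1.003
```

```bash
python3 look.py 16 200 120 440 320 3.3
```

```text
16.1 [ 0.5466 -0.2669  0.1309] 1.003 [0.3 0.5 0.4] yaw -0.6551 down [-0.007  0.005 -1.   ]
```

View pics/w16a.png

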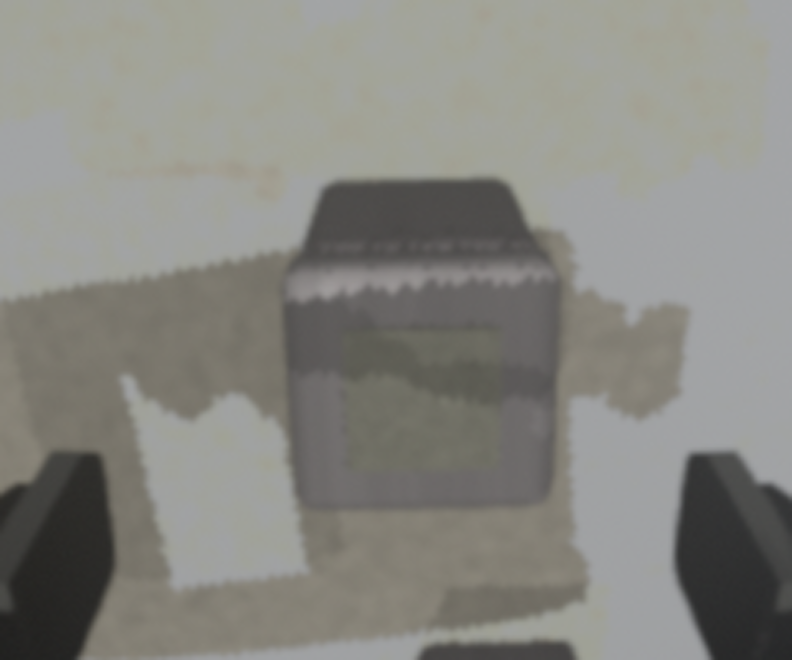

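```bash
python3 tin.py 16 200 120 3.3 .08 289,266 299,506 550,506 558,266; python3 tin.py 11 0 0 1 .08 275,197 274,268 350,267 350,197
```

```text
c [ 0.5524 -0.2699] L [0.0481 0.0481 0.0483 0.0469] ang [52.5 52.4 54.1 52.6] 52.9 TCP [ 0.5466 -0.2669  0.1309] d [ 0.0059 -0.003 ] toolyaw -37.5 turn(rad) 1.578 0.007
c [ 0.4303 -0.246 ] L [0.0492 0.0504 0.0481 0.0455] ang [35.9 40.7 41.6 39.6] 39.5 TCP [ 0.4328 -0.2428  0.1407] d [-0.0025 -0.0032] toolyaw 39.6 turn(rad) -0.003 -1.574
```

Emit:
step_arm:
  commands:
    - [0.33,-0.2,-2,0,0,0,1]
    - [0,0,-2.5,0,0,0,1]
    - [0,0,-1.8,0,0,0,1]
    - [0,0,0,0,0,0,1]
    - [0,0,0,0,0,0,1]

```text
time: 16.65
eef_pos: [0.5532, -0.2697, 0.0742]
orientation: [0.634, 0.313, -0.634, 0.314]
force: [0.1, -0.6, 0.4]
finger_gap: 1.002
```

Emit:
step_arm:
  commands:
    - [0,0,0,0,0,0,-1]
    - [0,0,0,0,0,0,-1]
    - [0,0,0,0,0,0,-1]
    - [0,0,0,0,0,0,-1]
    - [0,0,0,0,0,0,-1]

```text
time: 17.15
eef_pos: [0.5533, -0.2701, 0.0745]
orientation: [0.635, 0.312, -0.634, 0.314]
force: [-1.0, 0.6, 5.5]
finger_gap: 0.58
```

Emit:
step_arm:
  commands:
    - [0,0,2,0,0,0,-1]
    - [0,0,4,0,0,0,-1]
    - [0,0,5,0,0,0,-1]
    - [0,0,2.5,0,0,0,-1]

```text
time: 17.55
eef_pos: [0.5534, -0.2704, 0.2118]
orientation: [0.635, 0.311, -0.633, 0.314]
force: [0.6, -0.6, -2.2]
finger_gap: 0.575
```

Emit:
step_arm:
  commands:
    - [-0.4,4.5,0,0,0,0.143,-1]
    - [-0.4,4.5,0,0,0,0.143,-1]
    - [-0.4,4.5,0,0,0,0.143,-1]
    - [-0.4,4.5,0,0,0,0.143,-1]
    - [-0.3,4.5,0,0,0,0.143,-1]

```text
time: 18.05
eef_pos: [0.5321, -0.043, 0.2066]
orientation: [0.483, 0.517, -0.483, 0.516]
force: [1.9, 0.3, -3.5]
finger_gap: 0.579
```

Emit:
step_arm:
  commands:
    - [0,4,0,0,0,0,-1]
    - [0,1.9,0,0,0,0,-1]
    - [0,0,-1.5,0,0,0,-1]
    - [0,0,0,0,0,0,-1]
    - [0,0,0,0,0,0,-1]

```text
time: 18.55
eef_pos: [0.5325, 0.0135, 0.1911]
orientation: [0.484, 0.516, -0.486, 0.514]
force: [-0.8, -0.7, -3.2]
finger_gap: 0.573
```

```bash
python3 look.py 17 170 100 450 340 2.5
```

```text
18.55 [0.5325 0.0135 0.1911] 0.573 [-0.8 -0.7 -3.2] yaw 0.06 down [-0.003 -0.    -1.   ]
```

View pics/w17a.png

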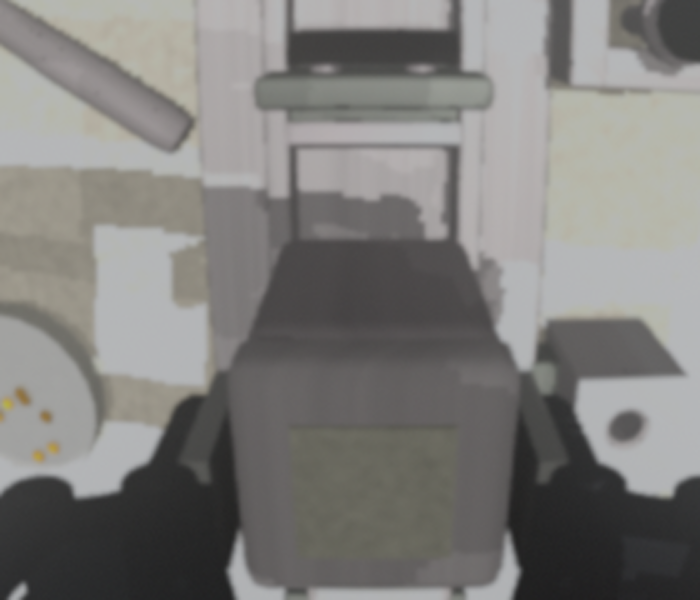

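```bash
python3 pt.py 17 170 100 2.5 botL,284,243,.1166 botR,463,242,.1166 ribL,289,146,.09 ribR,460,144,.09 railLin,291,180,.058 railRin,458,180,.058 topL,240,340,.193 topR,517,340,.193 topFL,247,585,.193 topFR,500,585,.193
```

```text
TCP sh [-1.4 -2.2]
botL [0.5091 0.0315 0.1166] sh mm [-23.5  17.2]
botR [0.5557 0.0346 0.1166] sh mm [23.1 17.4]
ribL [0.5069 0.0526 0.09  ] sh mm [-24.4  38.4]
ribR [0.5559 0.0561 0.09  ] sh mm [24.7 38.8]
railLin [0.5047 0.0356 0.058 ] sh mm [-27.7  21.6]
railRin [0.5601 0.0389 0.058 ] sh mm [27.8 21.4]
topL [0.5101 0.0377 0.193 ] sh mm [-22.2  23.4]
topR [0.5559 0.0404 0.193 ] sh mm [23.7 23.2]
topFL [ 0.5104 -0.0161  0.193 ] sh mm [-25.3 -30.4]
topFR [ 0.5604 -0.0131  0.193 ] sh mm [ 24.8 -30.5]
```

```bash
python3 - <<'E'
from h import *
import pickle
for n,u,v,y in [('16',230.3,257.9,-.0425),('16',409,257.9,.0425),('17',170+231/2.5,100+372/2.5,-.025),('17',170+522/2.5,100+372/2.5,.025)]:
    d,s=pickle.load(open('wrist%s.pkl'%n,'rb'))
    K=d['mtx'];M=np.array(d['mount']);x=u-K[0,2];yy=v-K[1,2];r=np.hypot(x,yy);th=r/K[0,0]
    k=np.array([x/r*np.sin(th),yy/r*np.sin(th),np.cos(th)]);c=M[:3,3];w=M[:3,:3]@k
    p=c+w*(y-c[1])/w[1];print(n,np.round(p*1e3,1))
E
```

```text
16 [ 13.4 -42.5  -7.5]
16 [  4.6  42.5 -12.1]
17 [  8.7 -25.  -14.3]
17 [ -7.7  25.  -22.4]
```

```bash
python3 - <<'E'
from h import *
import pickle
d,s=pickle.load(open('wrist17.pkl','rb'));K=d['mtx'];M=np.linalg.inv(np.array(d['mount']))
def tp(p):
    q=M[:3,:3]@np.array(p)+M[:3,3];r=np.hypot(q[0],q[1]);th=np.arctan2(r,q[2]);return np.round([K[0,2]+K[0,0]*th*q[0]/r,K[1,2]+K[0,0]*th*q[1]/r],1)
print('open tip expected',tp([.012,-.0425,-.011]),tp([.012,.0425,-.011]),'obs 230.3/409,257.9')
for x in (.012,.018,.025): print('50mm',x,tp([x,-.025,-.011]),tp([x,.025,-.011]),'obs 262.4/378.8, 248.8')
# expected tin outline if tin centre at tool z=0, bottom x=.0745
print('tin bottom +y edge',tp([.0745,-.025,-.025]),tp([.0745,.025,-.025]),'obs',170+284/2.5,100+243/2.5,170+463/2.5)
print('top',tp([-.0055,-.025,-.025]),tp([-.0055,-.025,.025]),'obs rows',100+340/2.5,100+585/2.5)
E
```

```text
open tip expected [228.8 251.2] [405.2 251.1] obs 230.3/409,257.9
50mm 0.012 [264.1 252. ] [369.7 252. ] obs 262.4/378.8, 248.8
50mm 0.018 [266.  246.6] [367.9 246.5] obs 262.4/378.8, 248.8
50mm 0.025 [268.1 240.7] [365.9 240.6] obs 262.4/378.8, 248.8
tin bottom +y edge [278.7 188.9] [356.  188.8] obs 283.6 197.2 355.2
top [254.7 240.6] [264.9 333.9] obs rows 236.0 334.0
```

Emit:
step_arm:
  commands:
    - [0,0.55,-1,0,0,0,-1]
    - [0,0,-2,0,0,0,-1]
    - [0,0,-1.5,0,0,0,-1]
    - [0,0,-0.7,0,0,0,-1]
    - [0,0,0,0,0,0,-1]

```text
time: 19.1
eef_pos: [0.5324, 0.0197, 0.1389]
orientation: [0.484, 0.516, -0.485, 0.514]
force: [-0.4, -0.3, -3.4]
finger_gap: 0.58
```

```bash
python3 look.py 18 245 155 395 255 5.3
```

```text
19.1 [0.5324 0.0197 0.1389] 0.58 [-0.4 -0.3 -3.4] yaw 0.0606 down [-0.003  0.    -1.   ]
```

View pics/w18a.png

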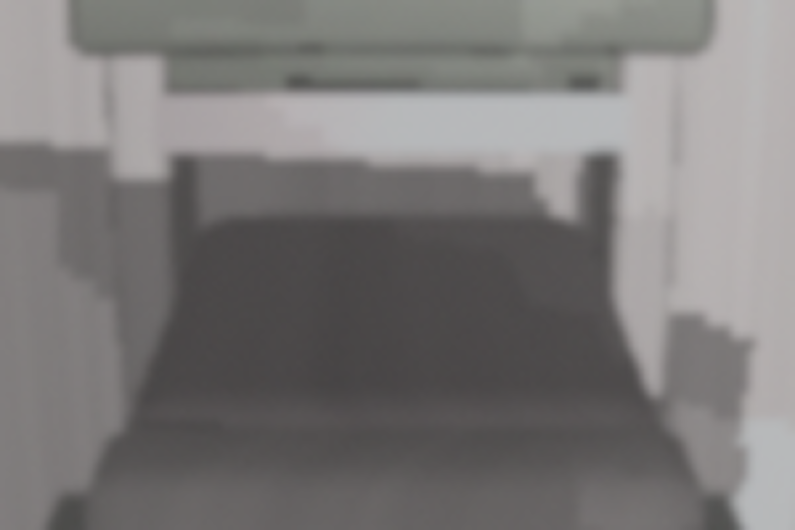

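```bash
python3 pt.py 18 245 155 5.3 botL,197,235,.0644 botR,602,235,.0644 bot,380,215,.0644 railLin,172,190,.058 railRin,612,190,.058 ribL,165,153,.09 ribR,630,153,.09;  python3 pt.py 14 245 155 5.3 bot,370,160,.0617 rib,386,116,.09
```

```text
TCP sh [-1.1  4. ]
botL [0.5081 0.0362 0.0644] sh mm [-24.3  21.9]
botR [0.5579 0.0392 0.0644] sh mm [25.7 21.8]
bot [0.5305 0.0401 0.0644] sh mm [-1.7 24.4]
railLin [0.504  0.0399 0.058 ] sh mm [-28.1  26. ]
railRin [0.5596 0.0433 0.058 ] sh mm [27.6 25.8]
ribL [0.5072 0.053  0.09  ] sh mm [-24.1  38.8]
ribR [0.5562 0.056  0.09  ] sh mm [25.  38.7]
TCP sh [  0.1 -95.4]
bot [ 0.5364 -0.0526  0.0617] sh mm [ -1.6 -68.4]
rib [ 0.5378 -0.0405  0.09  ] sh mm [  0.5 -56.4]
```

Emit:
step_arm:
  commands:
    - [-0.1,0.17,0,0,0,0,-1]
    - [0,0,-0.4,0,0,0,-1]
    - [0,0,-0.5,0,0,0,-1]
    - [0,0,-0.5,0,0,0,-1]
    - [0,0,0,0,0,0,-1]

```text
time: 19.65
eef_pos: [0.5317, 0.0216, 0.1256]
orientation: [0.484, 0.516, -0.485, 0.514]
force: [0.2, 0.9, -3.4]
finger_gap: 0.575
```

Emit:
step_arm:
  commands:
    - [0,0,-0.6,0,0,0,-1]
    - [0,0,-0.6,0,0,0,-1]
    - [0,0,-0.3,0,0,0,-1]
    - [0,0,0,0,0,0,-1]
    - [0,0,0,0,0,0,-1]

```text
time: 20.15
eef_pos: [0.5324, 0.0215, 0.1116]
orientation: [0.484, 0.515, -0.485, 0.515]
force: [0.1, -0.4, -3.3]
finger_gap: 0.575
```

Emit:
step_arm:
  commands:
    - [0,0,-0.4,0,0,0,-1]
    - [0,0,-0.3,0,0,0,-1]
    - [0,0,0,0,0,0,-1]
    - [0,0,-0.2,0,0,0,-1]
    - [0,0,0,0,0,0,-1]

```text
time: 20.65
eef_pos: [0.5328, 0.0215, 0.1045]
orientation: [0.484, 0.515, -0.485, 0.515]
force: [-4.3, -0.1, 6.5]
finger_gap: 0.573
```

Emit:
step_arm:
  commands:
    - [0,0,0.2,0,0,0,-1]
    - [0,0,0,0,0,0,0.3]
    - [0,0,0,0,0,0,0.55]
    - [0,0,0,0,0,0,0.55]

```text
time: 21.05
eef_pos: [0.5327, 0.0215, 0.1049]
orientation: [0.485, 0.515, -0.484, 0.515]
force: [-0.2, 0.1, 0.4]
finger_gap: 0.775
```

Emit:
step_arm:
  commands:
    - [0,0,2,0,0,0,0.55]
    - [0,0,4,0,0,0,0.55]
    - [0,0,4,0,0,0,0.55]
    - [0,-3,4,0,0,0,0.9]
    - [0,-4,1,0,0,0,0.9]

```text
time: 21.55
eef_pos: [0.5348, -0.0485, 0.2612]
orientation: [0.486, 0.513, -0.482, 0.519]
force: [1.0, -0.7, 0.5]
finger_gap: 0.951
```

```bash
python3 look.py 19 200 60 440 320 2.9
```

```text
21.55 [ 0.5348 -0.0485  0.2612] 0.951 [ 1.  -0.7  0.5] yaw 0.0643 down [ 0.01  -0.002 -1.   ]
```

View pics/w19a.png

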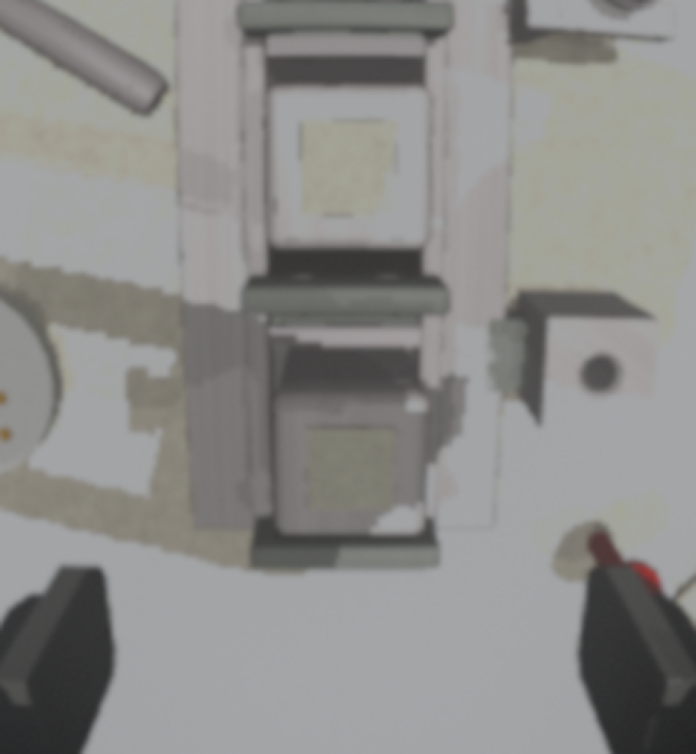

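Emit:
step_arm:
  commands:
    - [-0.8,-4.5,0,0,0,-0.14,1]
    - [-0.8,-4.5,0,0,0,-0.14,1]
    - [-0.8,-4.5,0,0,0,-0.14,1]
    - [-0.8,-4.5,0,0,0,-0.14,1]
    - [-0.8,-4.5,0,0,0,-0.14,1]

```text
time: 22.1
eef_pos: [0.4918, -0.2751, 0.2545]
orientation: [0.633, 0.316, -0.633, 0.316]
force: [0.7, 0.1, -0.0]
finger_gap: 1.0
```

Emit:
step_arm:
  commands:
    - [-0.4,-4,-2,0,0,0,1]
    - [-0.3,-4,-3,0,0,0,1]
    - [0,-4,-3,0,0,0,1]
    - [0,0,-3,0,0,0,1]
    - [0,0,0,0,0,0,1]

```text
time: 22.6
eef_pos: [0.4825, -0.392, 0.1385]
orientation: [-0.631, -0.321, 0.633, -0.313]
force: [-0.4, 0.4, -0.6]
finger_gap: 1.003
```

```bash
python3 look.py 20 200 120 440 320 3.3
```

```text
22.6 [ 0.4825 -0.392   0.1385] 1.003 [-0.4  0.4 -0.6] yaw -0.641 down [-0.008  0.008 -1.   ]
```

View pics/w20a.png

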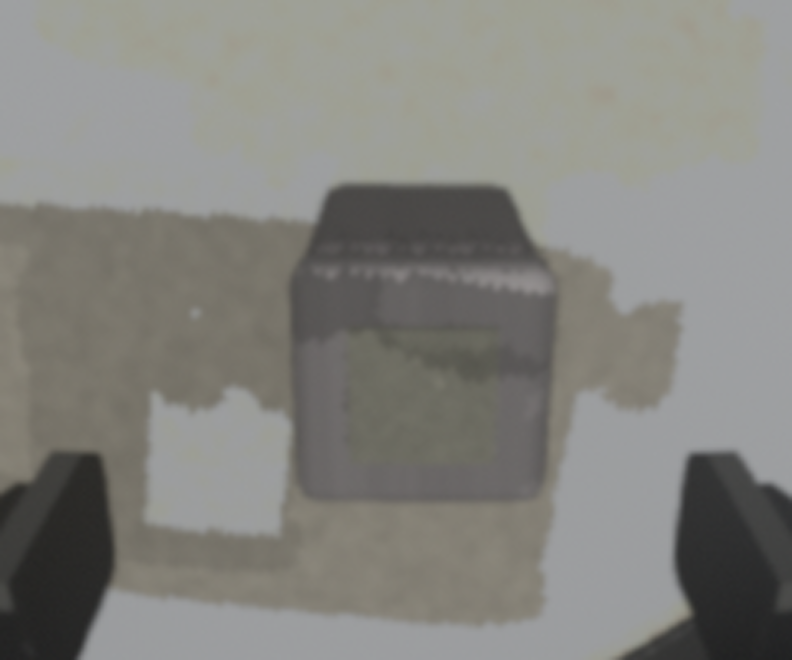

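```bash
python3 tin.py 20 200 120 3.3 .08 292,266 303,500 545,498 556,266
```

```text
c [ 0.4869 -0.397 ] L [0.0488 0.0483 0.0485 0.048 ] ang [53.7 53.8 54.  53.4] 53.7 TCP [ 0.4825 -0.392   0.1385] d [ 0.0044 -0.005 ] toolyaw -36.7 turn(rad) 1.579 0.008
```

Emit:
step_arm:
  commands:
    - [0.12,-0.35,-2,0,0,0,1]
    - [0,0,-3,0,0,0,1]
    - [0,0,-2.2,0,0,0,1]
    - [0,0,0,0,0,0,1]
    - [0,0,0,0,0,0,1]

```text
time: 23.15
eef_pos: [0.4877, -0.3969, 0.0747]
orientation: [0.632, 0.317, -0.631, 0.319]
force: [-0.1, -0.2, 0.4]
finger_gap: 0.999
```

Emit:
step_arm:
  commands:
    - [0,0,0,0,0,0,-1]
    - [0,0,0,0,0,0,-1]
    - [0,0,0,0,0,0,-1]
    - [0,0,0,0,0,0,-1]
    - [0,0,0,0,0,0,-1]

```text
time: 23.65
eef_pos: [0.4876, -0.3978, 0.0749]
orientation: [0.632, 0.317, -0.631, 0.319]
force: [-0.0, 0.6, 6.1]
finger_gap: 0.569
```

Emit:
step_arm:
  commands:
    - [0,0,2,0,0,0,-1]
    - [0,0,4,0,0,0,-1]
    - [0,0,5,0,0,0,-1]
    - [0,0,2.5,0,0,0,-1]

```text
time: 24.05
eef_pos: [0.4876, -0.3979, 0.2124]
orientation: [0.632, 0.316, -0.631, 0.32]
force: [0.8, -0.8, -1.5]
finger_gap: 0.578
```

Emit:
step_arm:
  commands:
    - [0.5,4.6,0,0,0,0.141,-1]
    - [0.5,4.6,0,0,0,0.141,-1]
    - [0.5,4.6,0,0,0,0.141,-1]
    - [0.5,4.6,0,0,0,0.141,-1]
    - [0.5,4.6,0,0,0,0.141,-1]

```text
time: 24.55
eef_pos: [0.511, -0.1651, 0.2072]
orientation: [0.482, 0.518, -0.482, 0.517]
force: [0.4, 0.3, -2.0]
finger_gap: 0.572
```

Emit:
step_arm:
  commands:
    - [0.3,4.6,0,0,0,0,-1]
    - [0.3,4.6,0,0,0,0,-1]
    - [0.3,4.6,0,0,0,0,-1]
    - [0.3,4.6,0,0,0,0,-1]
    - [0.2,4.6,0,0,0,0,-1]

```text
time: 25.05
eef_pos: [0.525, 0.0649, 0.2074]
orientation: [0.483, 0.516, -0.483, 0.516]
force: [0.6, -0.2, -2.2]
finger_gap: 0.575
```

Emit:
step_arm:
  commands:
    - [0,3.4,0,0,0,0,-1]
    - [0,2,-1,0,0,0,-1]
    - [0,0,-3,0,0,0,-1]
    - [0,0,0,0,0,0,-1]
    - [0,0,0,0,0,0,-1]

```text
time: 25.55
eef_pos: [0.5247, 0.1168, 0.1669]
orientation: [0.483, 0.517, -0.484, 0.516]
force: [0.7, -0.3, -2.0]
finger_gap: 0.579
```

```bash
python3 look.py 21 245 155 395 255 5.3
```

```text
25.55 [0.5247 0.1168 0.1669] 0.579 [ 0.7 -0.3 -2. ] yaw 0.0659 down [-0.003 -0.    -1.   ]
```

View pics/wrist21.png

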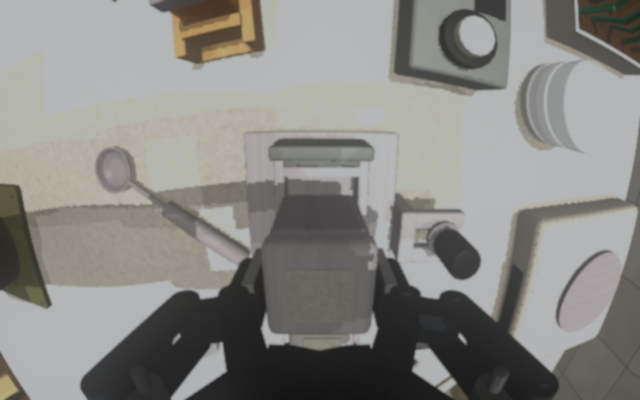

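Emit:
step_arm:
  commands:
    - [0.15,0,-1,0,0,0,-1]
    - [0,0,-1.5,0,0,0,-1]
    - [0,0,-0.4,0,0,0,-1]
    - [0,0,0,0,0,0,-1]
    - [0,0,0,0,0,0,-1]

```text
time: 26.1
eef_pos: [0.5271, 0.117, 0.1386]
orientation: [0.483, 0.516, -0.483, 0.516]
force: [-0.2, 0.1, -2.4]
finger_gap: 0.572
```

```bash
python3 look.py 22 245 155 395 255 5.3
```

```text
26.1 [0.5271 0.117  0.1386] 0.572 [-0.2  0.1 -2.4] yaw 0.0658 down [-0. -0. -1.]
```

View pics/w22a.png

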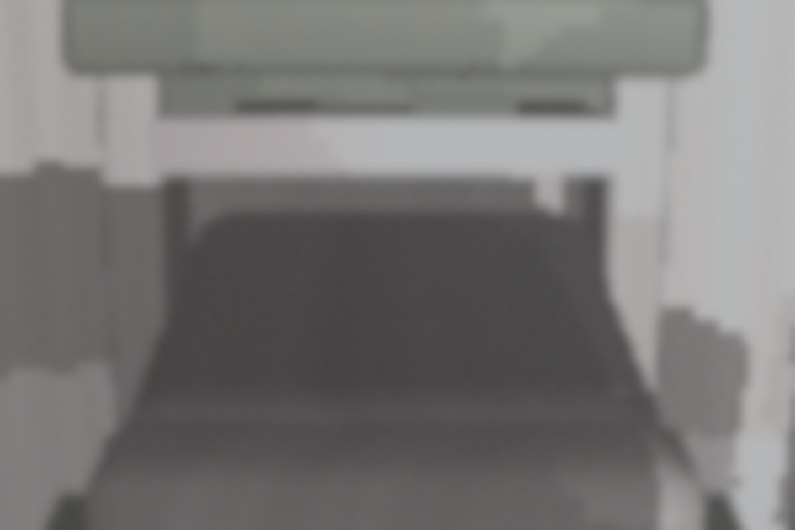

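```bash
python3 pt.py 22 245 155 5.3 botL,192,232,.0637 botR,600,232,.0637 bot,380,212,.0637 railLin,165,210,.058 railRin,606,210,.058 rib,390,177,.09
```

```text
TCP sh [ -0.2 101.4]
botL [0.5022 0.1336 0.0637] sh mm [-24.  119.5]
botR [0.5525 0.1368 0.0637] sh mm [ 26.4 119.6]
bot [0.5253 0.1376 0.0637] sh mm [ -0.8 122.1]
railLin [0.4981 0.1345 0.058 ] sh mm [-28.1 120.7]
railRin [0.5539 0.1381 0.058 ] sh mm [ 27.8 120.8]
rib [0.5258 0.1492 0.09  ] sh mm [  0.5 133.6]
```

Emit:
step_arm:
  commands:
    - [-0.13,-0.08,0,0,0,0,-1]
    - [0,0,-0.4,0,0,0,-1]
    - [0,0,-0.5,0,0,0,-1]
    - [0,0,-0.5,0,0,0,-1]
    - [0,0,0,0,0,0,-1]

```text
time: 26.65
eef_pos: [0.525, 0.1162, 0.1235]
orientation: [0.483, 0.517, -0.484, 0.516]
force: [-0.2, -0.3, -2.2]
finger_gap: 0.576
```

Emit:
step_arm:
  commands:
    - [0,0,-0.5,0,0,0,-1]
    - [0,0,-0.6,0,0,0,-1]
    - [0,0,-0.3,0,0,0,-1]
    - [0,0,0,0,0,0,-1]
    - [0,0,0,0,0,0,-1]

```text
time: 27.15
eef_pos: [0.5258, 0.1163, 0.1107]
orientation: [0.483, 0.516, -0.483, 0.516]
force: [0.6, 0.0, -1.7]
finger_gap: 0.577
```

Emit:
step_arm:
  commands:
    - [0,0,-0.4,0,0,0,-1]
    - [0,0,-0.3,0,0,0,-1]
    - [0,0,-0.1,0,0,0,-1]
    - [0,0,0,0,0,0,-1]

```text
time: 27.55
eef_pos: [0.5264, 0.1164, 0.1049]
orientation: [0.483, 0.516, -0.483, 0.516]
force: [-6.0, -1.0, 9.9]
finger_gap: 0.574
```

Emit:
step_arm:
  commands:
    - [0,-0.1,0.3,0,0,0,-1]
    - [0,0,0,0,0,0,-1]
    - [0,0,0,0,0,0,0.3]
    - [0,0,0,0,0,0,0.55]
    - [0,0,0,0,0,0,0.55]

```text
time: 28.05
eef_pos: [0.5259, 0.1153, 0.1058]
orientation: [0.483, 0.516, -0.483, 0.516]
force: [-0.0, 0.5, -0.1]
finger_gap: 0.774
```

Emit:
step_arm:
  commands:
    - [0,0,2,0,0,0,0.55]
    - [0,0,4,0,0,0,0.55]
    - [0,0,4,0,0,0,0.5]
    - [-2.5,3,3,0,0,0,0.5]
    - [-2.5,3,0,0,0,0,0.5]

```text
time: 28.55
eef_pos: [0.4784, 0.1761, 0.2421]
orientation: [0.487, 0.514, -0.481, 0.518]
force: [0.4, 1.0, -0.5]
finger_gap: 0.748
```

```bash
python3 look.py 23 140 0 460 300 2.4
```

```text
28.55 [0.4784 0.1761 0.2421] 0.748 [ 0.4  1.  -0.5] yaw 0.0635 down [ 0.01   0.003 -1.   ]
```

View pics/w23a.png

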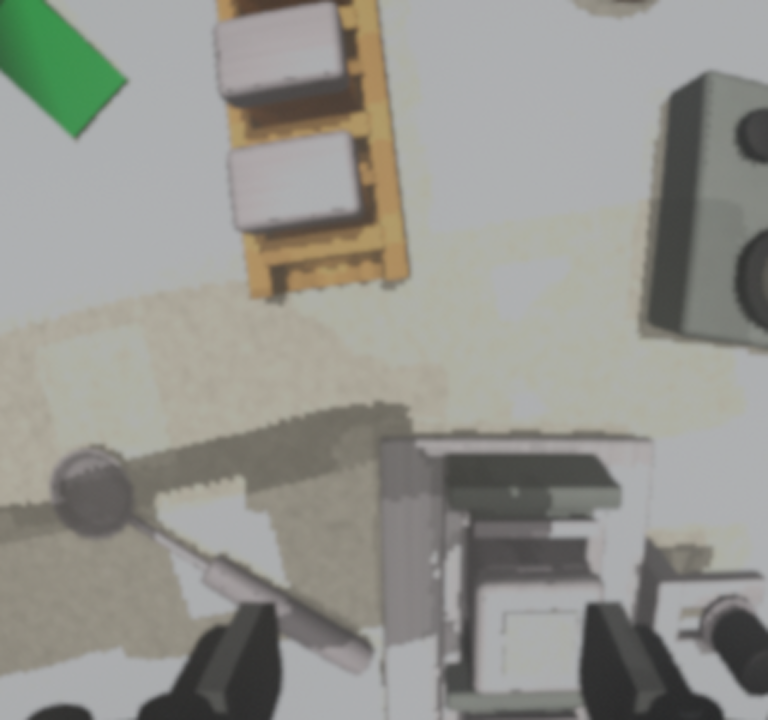

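Emit:
step_arm:
  commands:
    - [-2.7,3,-1,0,0,0.05,0.5]
    - [-2.5,3,-1,0,0,0.05,0.5]
    - [0,0,0,0,0,0,0.5]
    - [0,0,0,0,0,0,0.5]

```text
time: 29.0
eef_pos: [0.4233, 0.2357, 0.2154]
orientation: [0.456, 0.54, -0.457, 0.54]
force: [0.2, -0.4, 0.3]
finger_gap: 0.751
```

```bash
python3 look.py 24 180 60 440 310 3
```

```text
29.0 [0.4233 0.2357 0.2154] 0.751 [ 0.2 -0.4  0.3] yaw 0.1677 down [-0.    -0.001 -1.   ]
```

View pics/w24a.png

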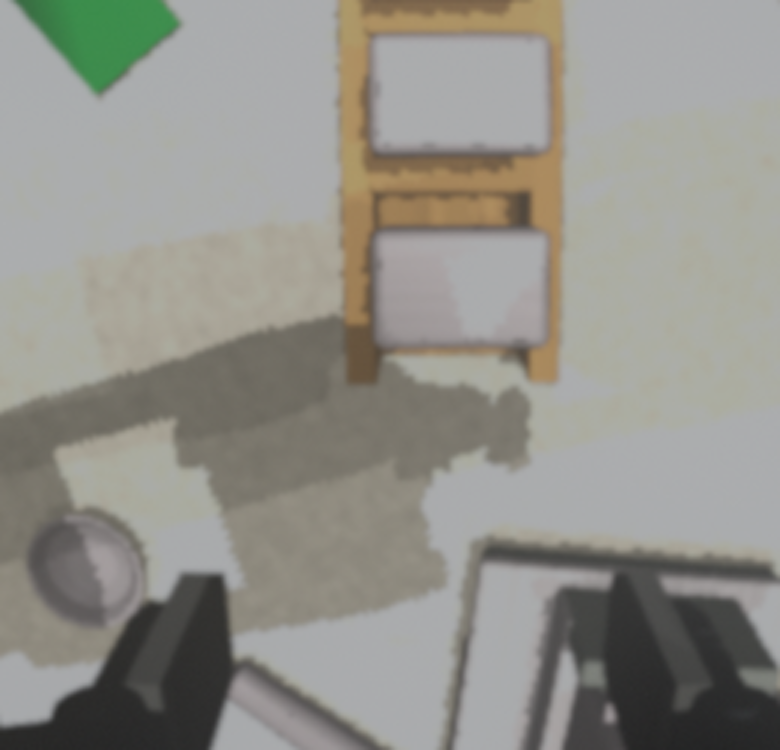

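```bash
python3 tin.py 24 180 60 3 .102 375,230 376,348 547,347 548,229; python3 tin.py 24 180 60 3 .102 370,36 373,153 550,152 549,34
```

```text
c [0.4288 0.277 ] L [0.0302 0.0438 0.0304 0.0432] ang [ 9.5 10.1 10.7 10.3] 10.1 TCP [0.4233 0.2357 0.2154] d [0.0055 0.0413] toolyaw 9.6 turn(rad) 0.009 -1.561
c [0.42   0.3254] L [0.0293 0.0437 0.0297 0.0438] ang [10.8 10.4 10.6 11. ] 10.7 TCP [0.4233 0.2357 0.2154] d [-0.0032  0.0897] toolyaw 9.6 turn(rad) 0.019 -1.552
```

Emit:
step_arm:
  commands:
    - [0.3,2.1,-2,0,0,0.012,0.5]
    - [0.25,2,-3,0,0,0,0.5]
    - [0,0,-1,0,0,0,0.5]
    - [0,0,0,0,0,0,0.5]
    - [0,0,0,0,0,0,0.5]

```text
time: 29.55
eef_pos: [0.4301, 0.2756, 0.1565]
orientation: [0.454, 0.542, -0.454, 0.542]
force: [-0.1, -0.5, 0.1]
finger_gap: 0.747
```

```bash
python3 look.py 25 220 160 420 320 4
```

```text
29.55 [0.4301 0.2756 0.1565] 0.747 [-0.1 -0.5  0.1] yaw 0.1767 down [ 0.001  0.    -1.   ]
```

View pics/w25a.png

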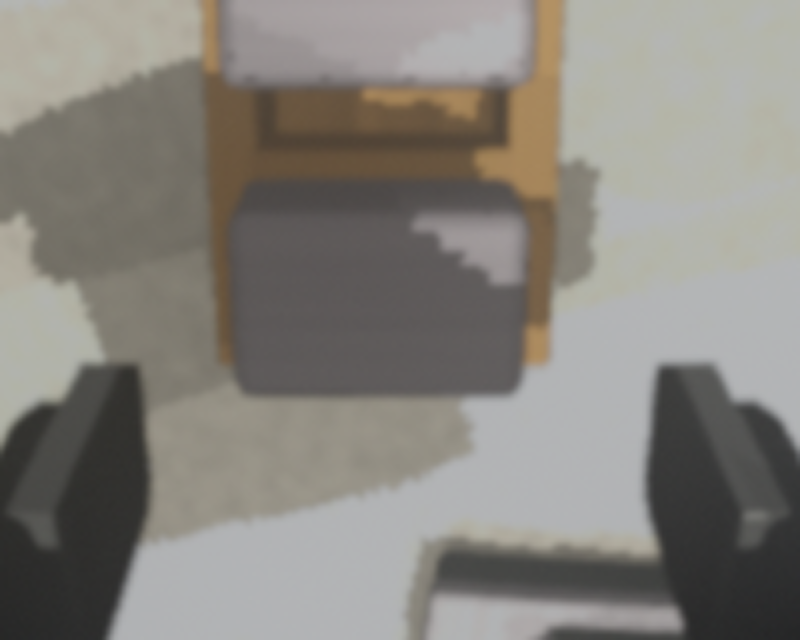

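```bash
python3 tin.py 25 220 160 4 .102 233,208 235,394 523,394 528,208
```

```text
c [0.4286 0.2758] L [0.0312 0.0454 0.0311 0.0438] ang [ 7.9 10.1 10.9 10.1] 9.7 TCP [0.4301 0.2756 0.1565] d [-0.0016  0.0002] toolyaw 10.1 turn(rad) -0.007 -1.578
```

Emit:
step_arm:
  commands:
    - [-0.15,0,-2,0,0,0,0.5]
    - [0,0,-2,0,0,0,0.5]
    - [0,0,-1.6,0,0,0,0.5]
    - [0,0,0,0,0,0,0.5]
    - [0,0,0,0,0,0,-1]

```text
time: 30.1
eef_pos: [0.4286, 0.2762, 0.1012]
orientation: [0.454, 0.542, -0.453, 0.543]
force: [-0.1, -0.6, 0.6]
finger_gap: 0.596
```

Emit:
step_arm:
  commands:
    - [0,0,0,0,0,0,-1]
    - [0,0,0,0,0,0,-1]
    - [0,0,0,0,0,0,-1]

```text
time: 30.4
eef_pos: [0.429, 0.2766, 0.1017]
orientation: [0.454, 0.542, -0.453, 0.543]
force: [-1.5, -0.9, 6.8]
finger_gap: 0.505
```

```bash
python3 look.py 26 220 160 420 320 4
```

```text
30.4 [0.429  0.2766 0.1017] 0.505 [-1.5 -0.9  6.8] yaw 0.1781 down [ 0.003  0.001 -1.   ]
```

View pics/w26a.png

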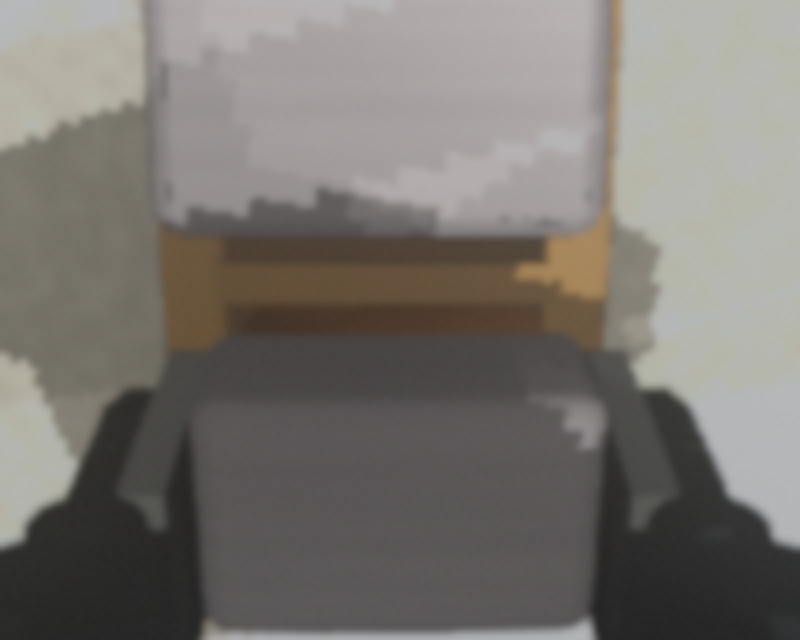

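```bash
python3 tin.py 26 220 160 4 .102 195,400 205,628 592,625 604,398
```

```text
c [0.4307 0.2745] L [0.0317 0.0466 0.0315 0.0443] ang [ 8.  10.5 12.  10.3] 10.2 TCP [0.429  0.2766 0.1017] d [ 0.0017 -0.0022] toolyaw 10.2 turn(rad) 0.0 -1.571
```

Emit:
step_arm:
  commands:
    - [0,0,2,0,0,0,-1]
    - [0,0,5,0,0,0,-1]
    - [0,0,5,0,0,0,-1]
    - [0,0,1,0,0,0,-1]

```text
time: 30.85
eef_pos: [0.4306, 0.2779, 0.2374]
orientation: [0.458, 0.541, -0.449, 0.544]
force: [1.3, 0.9, -0.9]
finger_gap: 0.507
```

Emit:
step_arm:
  commands:
    - [2.4,-3.1,0,0,0,-0.03,-1]
    - [2.4,-3.1,0,0,0,-0.03,-1]
    - [2.4,-3.1,0,0,0,-0.03,-1]
    - [2.2,-3.1,0,0,0,-0.025,-1]
    - [0,0,0,0,0,0,-1]

```text
time: 31.35
eef_pos: [0.5233, 0.1493, 0.2289]
orientation: [0.485, 0.514, -0.486, 0.514]
force: [-0.6, 0.7, -0.7]
finger_gap: 0.504
```

Emit:
step_arm:
  commands:
    - [0,0,-2,0,0,0,-1]
    - [0,0,0,0,0,0,-1]
    - [0,0,0,0,0,0,-1]

```text
time: 31.65
eef_pos: [0.5208, 0.1527, 0.2088]
orientation: [0.483, 0.516, -0.484, 0.515]
force: [0.0, 0.4, -0.1]
finger_gap: 0.504
```

```bash
python3 look.py 27 220 140 420 290 4; python3 - <<'E'
from h import *
d,_=grab('side','side27.png'); crop(d['img'],250,110,390,230,5,'s27a.png')
d,_=grab('scene','scene27.png'); crop(d['img'],270,100,410,220,5,'c27a.png')
E
```

```text
31.65 [0.5208 0.1527 0.2088] 0.504 [ 0.   0.4 -0.1] yaw 0.0637 down [-0.002 -0.    -1.   ]
```

View pics/w27a.png

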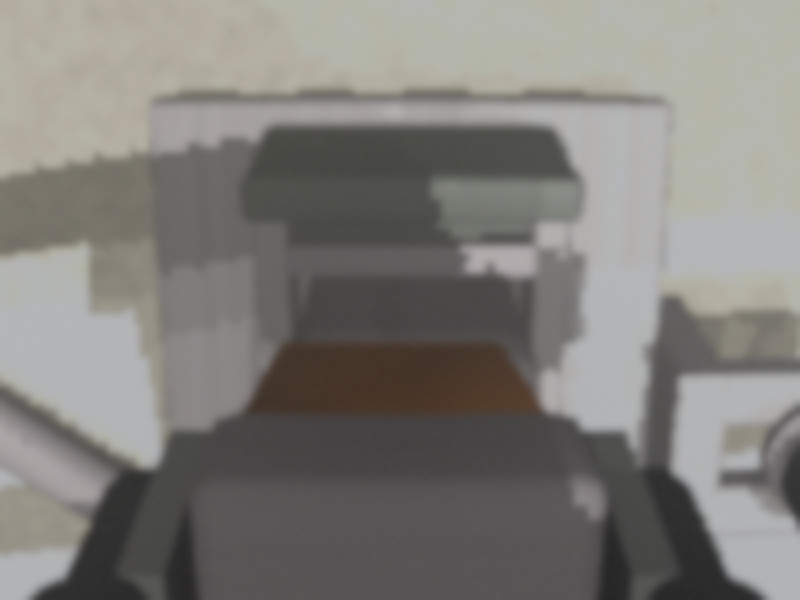

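View pics/c27a.png

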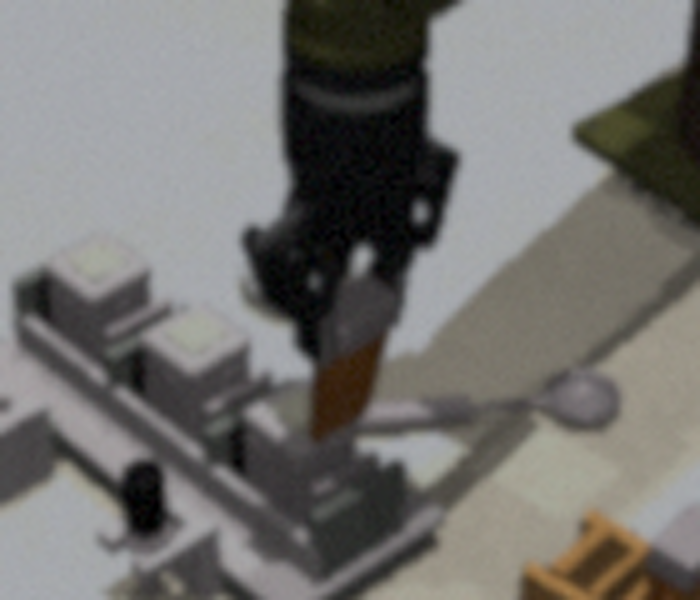

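View pics/s27a.png

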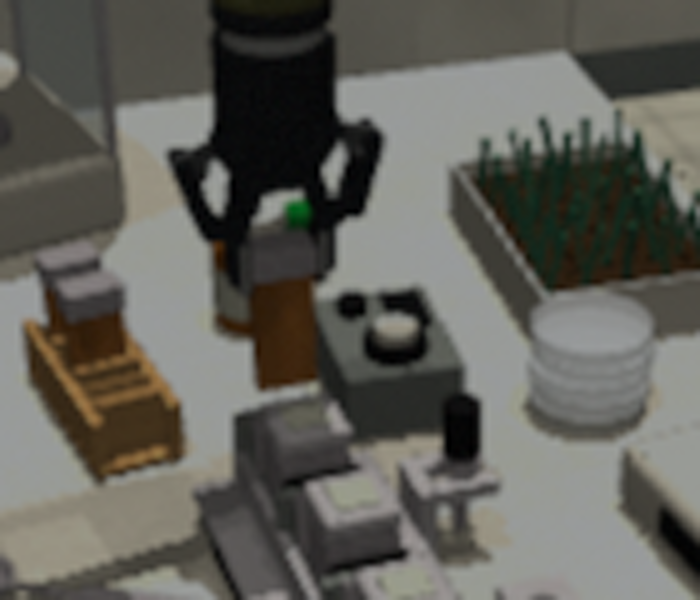

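```bash
python3 pt.py 27 220 140 4 tipL,285,344,.107 tipR,497,344,.107 rib,400,275,.09 ribL,290,275,.09 ribR,535,275,.09 railL,290,300,.058 railR,533,300,.058
```

```text
TCP sh [ -4.2 137.4]
tipL [0.5011 0.1396 0.107 ] sh mm [-24.7 125.6]
tipR [0.5417 0.1422 0.107 ] sh mm [ 15.9 125.6]
rib [0.5226 0.1492 0.09  ] sh mm [ -2.6 133.8]
ribL [0.5004 0.1478 0.09  ] sh mm [-24.9 133.8]
ribR [0.55   0.1509 0.09  ] sh mm [ 24.7 133.8]
railL [0.4984 0.1306 0.058 ] sh mm [-28.  116.8]
railR [0.5545 0.1341 0.058 ] sh mm [ 28.2 116.8]
```

Emit:
step_arm:
  commands:
    - [0.3,0.22,0,0,0,0,-1]
    - [0,0,-1,0,0,0,-1]
    - [0,0,-1,0,0,0,-1]
    - [0,0,-0.5,0,0,0,-1]
    - [0,0,0,0,0,0,-1]

```text
time: 32.3
eef_pos: [0.5238, 0.1543, 0.1828]
orientation: [0.483, 0.516, -0.485, 0.515]
force: [-0.2, -1.2, -1.4]
finger_gap: 0.505
```

```bash
python3 look.py 28 220 140 420 290 4; python3 - <<'E'
from h import *
d,_=grab('scene','scene28.png'); crop(d['img'],270,100,410,220,5,'c28a.png')
E
```

```text
32.3 [0.5238 0.1543 0.1828] 0.505 [-0.2 -1.2 -1.4] yaw 0.063 down [-0.003 -0.001 -1.   ]
```

View pics/w28a.png

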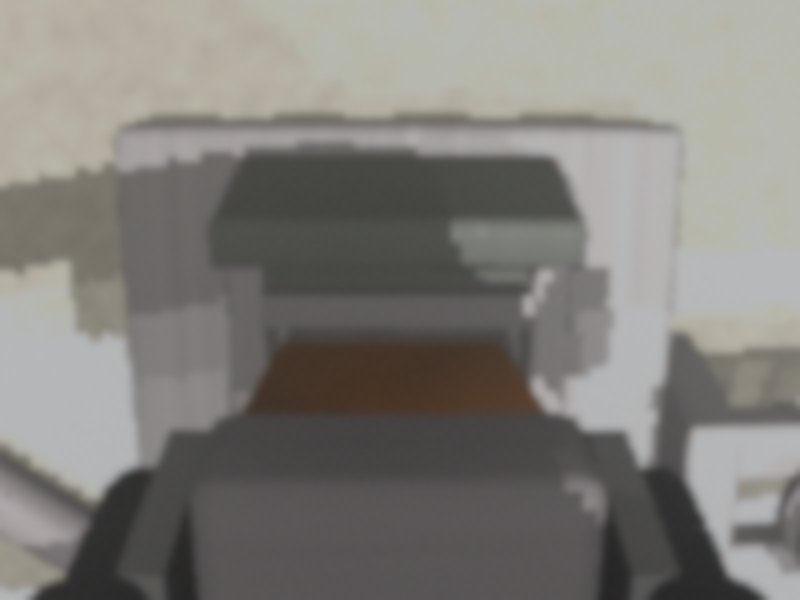

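View pics/c28a.png

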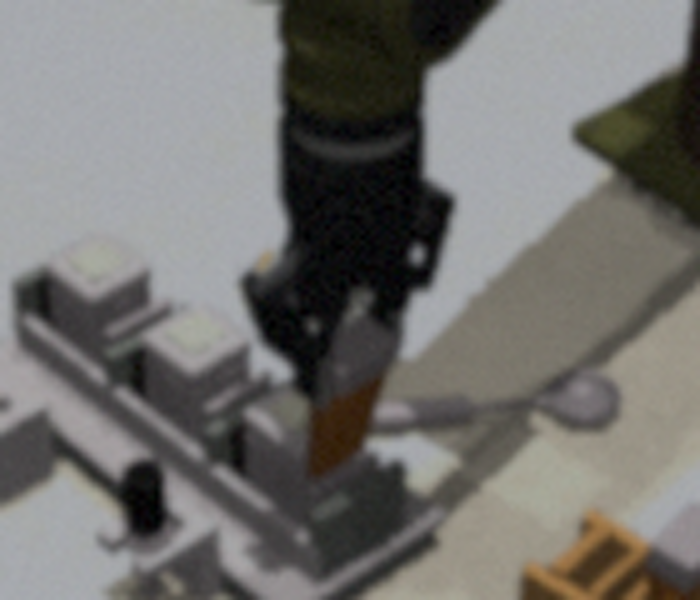

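Emit:
step_arm:
  commands:
    - [0,0,-0.6,0,0,0,-1]
    - [0,0,-0.4,0,0,0,-1]
    - [0,0,0,0,0,0,-1]

```text
time: 32.7
eef_pos: [0.5243, 0.1544, 0.1739]
orientation: [0.484, 0.516, -0.484, 0.515]
force: [-0.6, 0.1, -1.6]
finger_gap: 0.51
```

Emit:
step_arm:
  commands:
    - [0,0,-0.4,0,0,0,-1]
    - [0,0,0,0,0,0,-1]
    - [0,0,0,0,0,0,-1]

```text
time: 33.0
eef_pos: [0.5247, 0.1543, 0.1706]
orientation: [0.484, 0.515, -0.484, 0.516]
force: [-0.3, -1.7, -1.5]
finger_gap: 0.507
```

Emit:
step_arm:
  commands:
    - [0,-0.1,-0.4,0,0,0,-1]
    - [0,0,0,0,0,0,-1]
    - [0,0,0,0,0,0,-1]

```text
time: 33.3
eef_pos: [0.5247, 0.1533, 0.1665]
orientation: [0.484, 0.516, -0.484, 0.515]
force: [0.1, -1.3, -1.4]
finger_gap: 0.507
```

Emit:
step_arm:
  commands:
    - [0,0,-0.4,0,0,0,-1]
    - [0,0,0,0,0,0,-1]
    - [0,0,0,0,0,0,-1]

```text
time: 33.6
eef_pos: [0.5251, 0.1529, 0.1627]
orientation: [0.484, 0.515, -0.484, 0.516]
force: [2.5, -4.3, -1.3]
finger_gap: 0.507
```

Emit:
step_arm:
  commands:
    - [-0.1,-0.15,-0.3,0,0,0,-1]
    - [0,0,0,0,0,0,-1]
    - [0,0,0,0,0,0,-1]

```text
time: 33.9
eef_pos: [0.5241, 0.1519, 0.16]
orientation: [0.484, 0.515, -0.484, 0.516]
force: [1.2, -2.0, 0.7]
finger_gap: 0.504
```

Emit:
step_arm:
  commands:
    - [0,0,-0.3,0,0,0,-1]
    - [0,0,0,0,0,0,-1]
    - [0,0,0,0,0,0,-1]

```text
time: 34.2
eef_pos: [0.5242, 0.1515, 0.1571]
orientation: [0.484, 0.515, -0.484, 0.516]
force: [1.8, -5.1, 1.6]
finger_gap: 0.507
```

Emit:
step_arm:
  commands:
    - [0,0,-0.1,0,0,0,0.2]
    - [0,0,0,0,0,0,0.35]
    - [0,0,0,0,0,0,0.35]

```text
time: 34.5
eef_pos: [0.5232, 0.1525, 0.1551]
orientation: [0.484, 0.516, -0.484, 0.515]
force: [-0.3, -0.1, -0.9]
finger_gap: 0.676
```

Emit:
step_arm:
  commands:
    - [0,0,3,0,0,0,0.35]
    - [0,0,3,0,0,0,-1]
    - [0,0,0,0,0,0,-1]
    - [0,0,0,0,0,0,-1]
    - [0,0,0,0,0,0,-1]

```text
time: 35.0
eef_pos: [0.523, 0.152, 0.2143]
orientation: [0.483, 0.516, -0.485, 0.515]
force: [-0.4, -0.1, 0.4]
finger_gap: 0.003
```

```bash
python3 look.py 29 220 140 420 290 4; python3 - <<'E'
from h import *
d,_=grab('scene','scene29.png'); crop(d['img'],270,100,410,220,5,'c29a.png')
E
```

```text
35.0 [0.523  0.152  0.2143] 0.003 [-0.4 -0.1  0.4] yaw 0.0631 down [-0.002 -0.    -1.   ]
```

View pics/w29a.png

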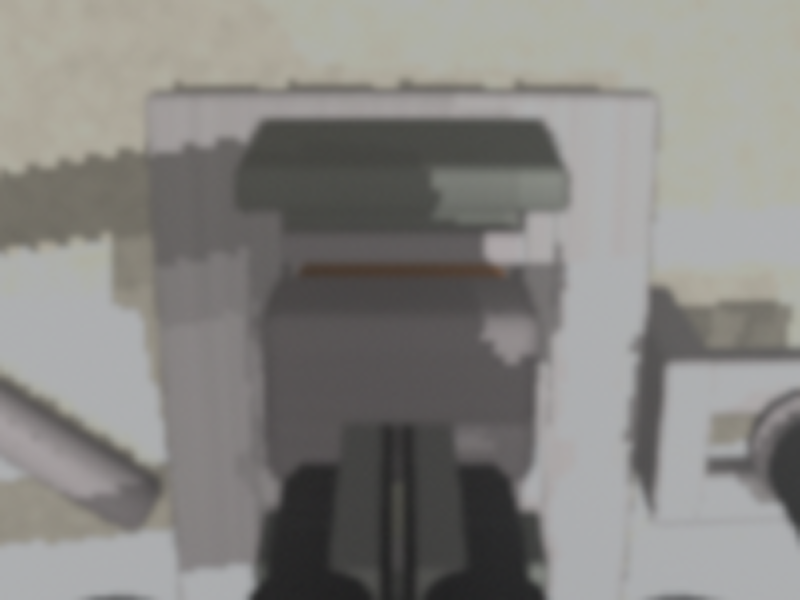

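View pics/c29a.png

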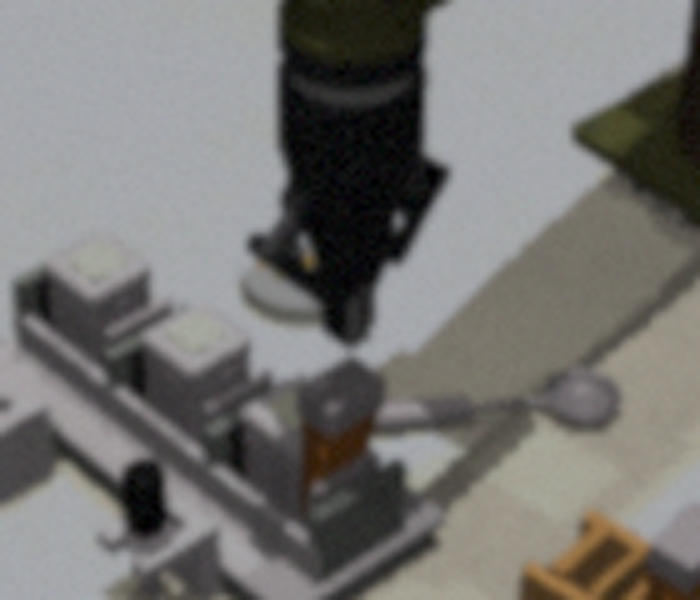

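Emit:
step_arm:
  commands:
    - [0,-0.05,-1.5,0,0,0,-1]
    - [0,0,-1.5,0,0,0,-1]
    - [0,0,-0.3,0,0,0,-1]
    - [0,0,0,0,0,0,-1]

```text
time: 35.5
eef_pos: [0.5229, 0.1513, 0.1808]
orientation: [0.483, 0.516, -0.485, 0.515]
force: [0.4, -0.3, 0.2]
finger_gap: -0.001
```

Emit:
step_arm:
  commands:
    - [0,0,-0.4,0,0,0,-1]
    - [0,0,0,0,0,0,-1]

```text
time: 35.7
eef_pos: [0.5239, 0.1515, 0.1787]
orientation: [0.484, 0.515, -0.484, 0.516]
force: [-0.7, -0.3, 0.8]
finger_gap: 0.002
```

Emit:
step_arm:
  commands:
    - [0,0,-0.4,0,0,0,-1]
    - [0,0,0,0,0,0,-1]

```text
time: 35.9
eef_pos: [0.5245, 0.1513, 0.1756]
orientation: [0.484, 0.515, -0.484, 0.516]
force: [0.7, -1.5, 2.5]
finger_gap: -0.0
```

Emit:
step_arm:
  commands:
    - [0,0,-0.4,0,0,0,-1]
    - [0,0,0,0,0,0,-1]

```text
time: 36.1
eef_pos: [0.525, 0.151, 0.1723]
orientation: [0.484, 0.514, -0.483, 0.517]
force: [0.4, -3.2, 6.3]
finger_gap: -0.002
```

Emit:
step_arm:
  commands:
    - [0,0,-0.4,0,0,0,-1]
    - [0,0,0,0,0,0,-1]
    - [0,0,0,0,0,0,-1]

```text
time: 36.4
eef_pos: [0.5257, 0.1506, 0.1694]
orientation: [0.485, 0.514, -0.483, 0.517]
force: [0.9, -4.4, 8.5]
finger_gap: 0.005
```

Emit:
step_arm:
  commands:
    - [0,0,-0.3,0,0,0,-1]
    - [0,0,0,0,0,0,-1]
    - [0,0,0,0,0,0,-1]

```text
time: 36.7
eef_pos: [0.5263, 0.1504, 0.1675]
orientation: [0.485, 0.513, -0.483, 0.518]
force: [1.1, -6.3, 12.5]
finger_gap: -0.003
```

Emit:
step_arm:
  commands:
    - [0,0,-0.3,0,0,0,-1]
    - [0,0,0,0,0,0,-1]
    - [0,0,0,0,0,0,-1]

```text
time: 37.0
eef_pos: [0.5271, 0.15, 0.1659]
orientation: [0.485, 0.513, -0.483, 0.519]
force: [-1.0, -8.3, 16.3]
finger_gap: -0.006
```

Emit:
step_arm:
  commands:
    - [0,0,-0.2,0,0,0,-1]
    - [0,0,0,0,0,0,-1]
    - [0,0,0,0,0,0,-1]

```text
time: 37.3
eef_pos: [0.5277, 0.1498, 0.1653]
orientation: [0.485, 0.512, -0.482, 0.519]
force: [-2.3, -9.4, 20.8]
finger_gap: -0.0
```

Emit:
step_arm:
  commands:
    - [0,0,1.5,0,0,0,-1]
    - [0,0,0.5,0,0,0,-1]
    - [0,0,-1,0,0,0,-1]
    - [0,0,-1,0,0,0,-1]
    - [0,0,0,0,0,0,-1]

```text
time: 37.8
eef_pos: [0.5253, 0.1515, 0.1623]
orientation: [0.484, 0.515, -0.483, 0.517]
force: [-6.1, -3.4, 21.2]
finger_gap: 0.001
```

Emit:
step_arm:
  commands:
    - [0,0,2,0,0,0,-1]
    - [0,0,4,0,0,0,-1]
    - [0,0,0,0,0,0,-1]
    - [0,0,0,0,0,0,-1]

```text
time: 38.2
eef_pos: [0.5235, 0.1517, 0.2178]
orientation: [0.484, 0.516, -0.484, 0.515]
force: [-0.0, -0.5, -1.3]
finger_gap: 0.001
```

```bash
python3 look.py 30 220 140 420 290 4; python3 - <<'E'
from h import *
d,_=grab('scene','scene30.png'); crop(d['img'],270,100,410,220,5,'c30a.png')
E
```

```text
38.2 [0.5235 0.1517 0.2178] 0.001 [-0.  -0.5 -1.3] yaw 0.0633 down [-0.001  0.    -1.   ]
```

View pics/w30a.png

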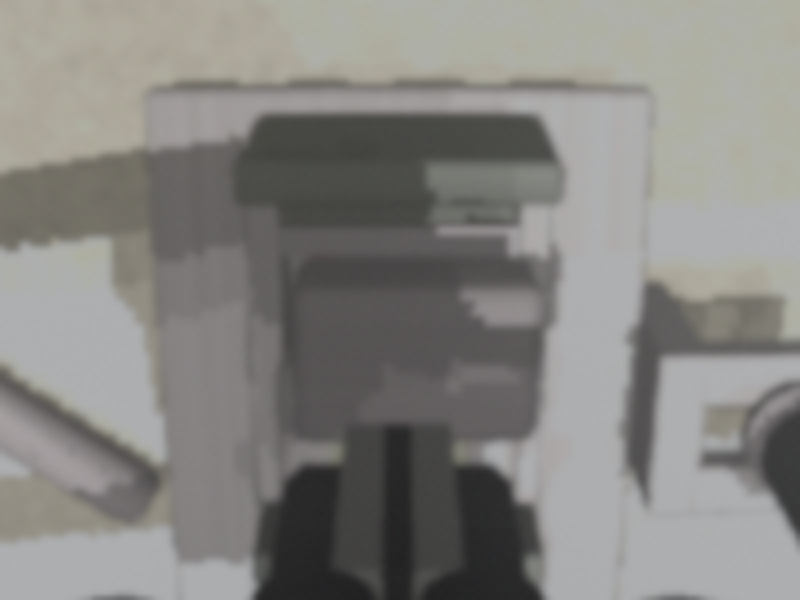

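View pics/c30a.png

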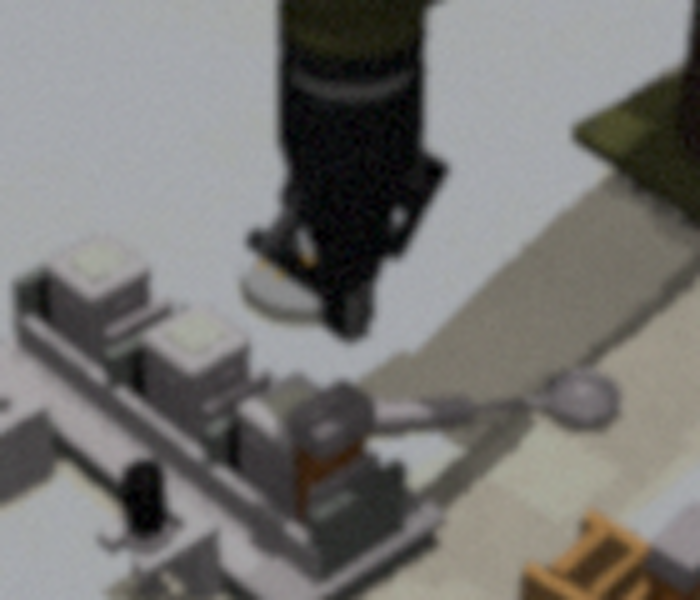

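Emit:
step_arm:
  commands:
    - [-0.1,0,-3,0,0,0,-1]
    - [0,0,-1.5,0,0,0,-1]
    - [-0.2,0,-1,0,0,0,-1]
    - [0,0,-0.5,0,0,0,-1]
    - [0,0,0,0,0,0,-1]

```text
time: 38.8
eef_pos: [0.5204, 0.1512, 0.1623]
orientation: [0.483, 0.516, -0.485, 0.515]
force: [-11.7, -3.7, 21.5]
finger_gap: 0.002
```

Emit:
step_arm:
  commands:
    - [0,0,-0.1,0,0,0,-1]
    - [0,0,0,0,0,0,-1]

```text
time: 39.0
eef_pos: [0.5204, 0.1513, 0.1623]
orientation: [0.483, 0.516, -0.485, 0.515]
force: [-15.2, -4.1, 25.9]
finger_gap: -0.001
```

Emit:
step_arm:
  commands:
    - [0.2,0,2,0,0,0,-1]
    - [0,0,4,0,0,0,-0.5]
    - [-2.5,4.2,1,0,0,0.03,0.3]
    - [-2.5,4.2,0,0,0,0.03,0.5]
    - [-2.5,4.2,0,0,0,0.03,0.5]

```text
time: 39.5
eef_pos: [0.4471, 0.2784, 0.2279]
orientation: [0.461, 0.537, -0.46, 0.537]
force: [0.6, 0.6, -0.0]
finger_gap: 0.68
```

Emit:
step_arm:
  commands:
    - [-2.5,4.6,-2,0,0,0.025,0.5]
    - [0,0,-4,0,0,0,0.5]
    - [0,0,0,0,0,0,0.5]
    - [0,0,0,0,0,0,0.5]

```text
time: 39.9
eef_pos: [0.4248, 0.3179, 0.1688]
orientation: [0.452, 0.543, -0.455, 0.542]
force: [-0.1, 0.3, 1.0]
finger_gap: 0.748
```

```bash
python3 look.py 31 220 160 420 320 4
```

```text
39.9 [0.4248 0.3179 0.1688] 0.748 [-0.1  0.3  1. ] yaw 0.1779 down [-0.003 -0.002 -1.   ]
```

View pics/w31a.png

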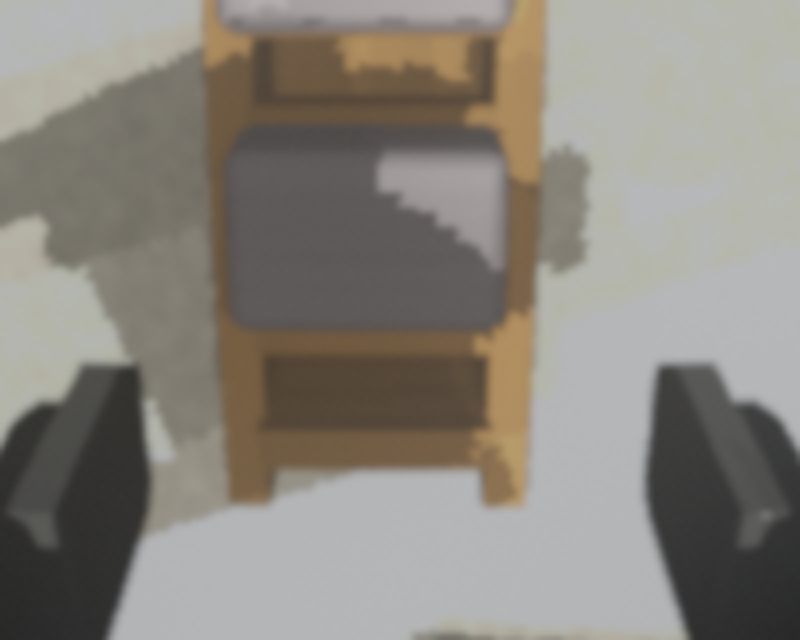

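```bash
python3 tin.py 31 220 160 4 .102 224,150 229,330 502,329 506,148
```

```text
c [0.4196 0.323 ] L [0.0311 0.0451 0.0311 0.0441] ang [ 9.  10.6 10.7 10.6] 10.2 TCP [0.4248 0.3179 0.1688] d [-0.0052  0.005 ] toolyaw 10.2 turn(rad) 0.0 -1.571
```

Emit:
step_arm:
  commands:
    - [-0.5,0.55,-2,0,0,0,0.5]
    - [0,0,-2,0,0,0,0.5]
    - [0,0,-2,0,0,0,0.5]
    - [0,0,-0.8,0,0,0,0.5]
    - [0,0,0,0,0,0,0.5]

```text
time: 40.45
eef_pos: [0.4211, 0.3234, 0.1022]
orientation: [0.454, 0.542, -0.454, 0.542]
force: [-0.9, -0.6, 0.1]
finger_gap: 0.749
```

Emit:
step_arm:
  commands:
    - [0,0,0,0,0,0,-1]
    - [0,0,0,0,0,0,-1]
    - [0,0,0,0,0,0,-1]
    - [0,0,0,0,0,0,-1]

```text
time: 40.85
eef_pos: [0.4216, 0.3245, 0.1038]
orientation: [0.454, 0.542, -0.453, 0.543]
force: [-0.2, -0.8, 6.2]
finger_gap: 0.508
```

Emit:
step_arm:
  commands:
    - [0,0,2,0,0,0,-1]
    - [0,0,5,0,0,0,-1]
    - [0,0,5,0,0,0,-1]
    - [0,0,4.5,0,0,0,-1]

```text
time: 41.25
eef_pos: [0.4203, 0.324, 0.2691]
orientation: [0.454, 0.542, -0.453, 0.543]
force: [0.5, 0.5, -0.6]
finger_gap: 0.506
```

Emit:
step_arm:
  commands:
    - [2,-4.4,0,0,0,-0.03,-1]
    - [2,-4.4,0,0,0,-0.03,-1]
    - [2,-4.4,0,0,0,-0.03,-1]
    - [2,-4.4,0,0,0,-0.025,-1]
    - [2,-4.4,0,0,0,0,-1]

```text
time: 41.75
eef_pos: [0.5208, 0.1024, 0.2669]
orientation: [0.484, 0.515, -0.484, 0.516]
force: [1.1, 0.3, -1.8]
finger_gap: 0.505
```

Emit:
step_arm:
  commands:
    - [0.9,-4.3,0,0,0,0,-1]
    - [0,0,-3,0,0,0,-1]
    - [0,0,-3,0,0,0,-1]
    - [0,0,0,0,0,0,-1]
    - [0,0,0,0,0,0,-1]

```text
time: 42.25
eef_pos: [0.5291, 0.0611, 0.2066]
orientation: [0.484, 0.516, -0.484, 0.515]
force: [-0.6, -0.2, -1.1]
finger_gap: 0.508
```

```bash
python3 look.py 32 220 140 420 290 4; python3 - <<'E'
from h import *
d,_=grab('scene','scene32.png'); crop(d['img'],250,90,390,210,5,'c32a.png')
E
```

```text
42.25 [0.5291 0.0611 0.2066] 0.508 [-0.6 -0.2 -1.1] yaw 0.0632 down [-0.001  0.    -1.   ]
```

View pics/w32a.png

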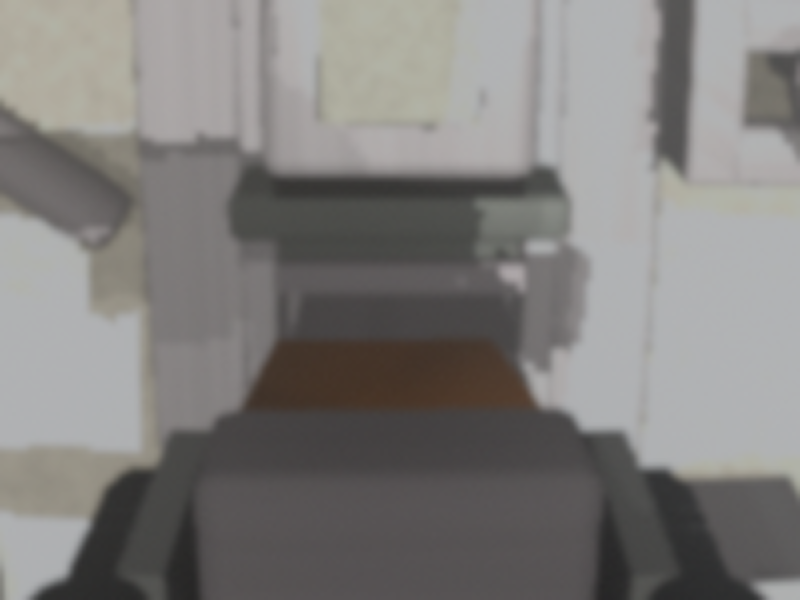

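View pics/c32a.png

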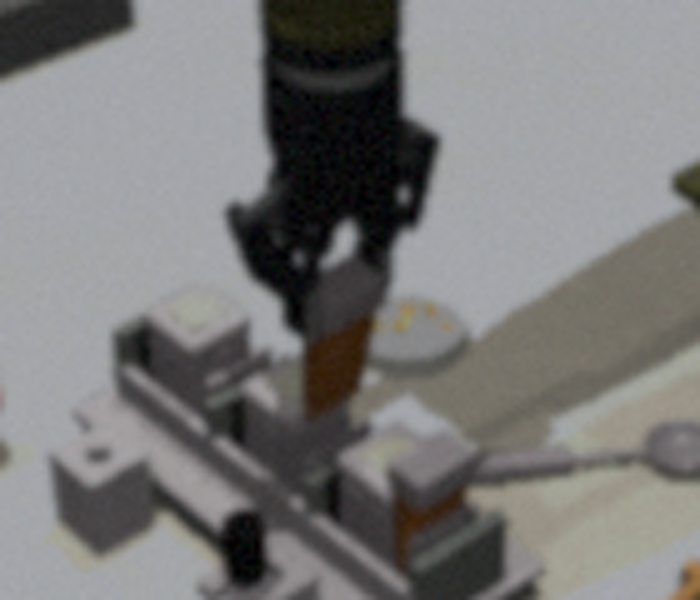

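```bash
python3 pt.py 32 220 140 4 tipL,280,341,.103 tipR,495,341,.103 rib,400,293,.09 railL,283,320,.058 railR,527,320,.058
```

```text
TCP sh [-1.7 45.5]
tipL [0.5084 0.0479 0.103 ] sh mm [-23.2  33.6]
tipR [0.5498 0.0505 0.103 ] sh mm [18.3 33.6]
rib [0.5312 0.0545 0.09  ] sh mm [-0.  38.8]
railL [0.5055 0.0348 0.058 ] sh mm [-27.   20.8]
railR [0.5617 0.0383 0.058 ] sh mm [29.4 20.7]
```

Emit:
step_arm:
  commands:
    - [0.25,-0.05,-1,0,0,0,-1]
    - [0,0,-1,0,0,0,-1]
    - [0,0,-1,0,0,0,-1]
    - [0,0,-0.4,0,0,0,-1]
    - [0,0,0,0,0,0,-1]

```text
time: 42.85
eef_pos: [0.5314, 0.06, 0.1717]
orientation: [0.483, 0.516, -0.485, 0.515]
force: [-1.3, -1.6, -2.0]
finger_gap: 0.505
```

Emit:
step_arm:
  commands:
    - [0,-0.1,-0.4,0,0,0,-1]
    - [0,0,0,0,0,0,-1]
    - [0,0,0,0,0,0,-1]

```text
time: 43.15
eef_pos: [0.5321, 0.0593, 0.169]
orientation: [0.484, 0.515, -0.484, 0.516]
force: [1.3, -2.5, -1.7]
finger_gap: 0.506
```

Emit:
step_arm:
  commands:
    - [0,-0.12,-0.4,0,0,0,-1]
    - [0,0,0,0,0,0,-1]
    - [0,0,0,0,0,0,-1]

```text
time: 43.45
eef_pos: [0.5324, 0.0582, 0.1651]
orientation: [0.484, 0.515, -0.484, 0.516]
force: [1.3, -1.8, -0.4]
finger_gap: 0.503
```

Emit:
step_arm:
  commands:
    - [-0.05,-0.1,-0.4,0,0,0,-1]
    - [0,0,0,0,0,0,-1]
    - [0,0,0,0,0,0,-1]

```text
time: 43.75
eef_pos: [0.5317, 0.0572, 0.1609]
orientation: [0.484, 0.515, -0.484, 0.516]
force: [1.7, -3.0, 1.2]
finger_gap: 0.507
```

Emit:
step_arm:
  commands:
    - [-0.05,0,-0.2,0,0,0,-1]
    - [0,0,0,0,0,0,0.2]
    - [0,0,0,0,0,0,0.35]
    - [0,0,0,0,0,0,0.35]

```text
time: 44.15
eef_pos: [0.5304, 0.0577, 0.1582]
orientation: [0.484, 0.516, -0.484, 0.515]
force: [0.1, -1.4, 0.2]
finger_gap: 0.676
```

Emit:
step_arm:
  commands:
    - [-0.05,0,2.5,0,0,0,0.35]
    - [0,0,3,0,0,0,-1]
    - [0,0,0,0,0,0,-1]
    - [0,0,0,0,0,0,-1]
    - [0,0,0,0,0,0,-1]

```text
time: 44.65
eef_pos: [0.5297, 0.0575, 0.2125]
orientation: [0.483, 0.516, -0.484, 0.515]
force: [-0.4, 0.0, -0.6]
finger_gap: 0.009
```

```bash
python3 look.py 33 220 140 420 290 4
```

```text
44.65 [0.5297 0.0575 0.2125] 0.009 [-0.4  0.  -0.6] yaw 0.0631 down [-0.002  0.    -1.   ]
```

View pics/w33a.png

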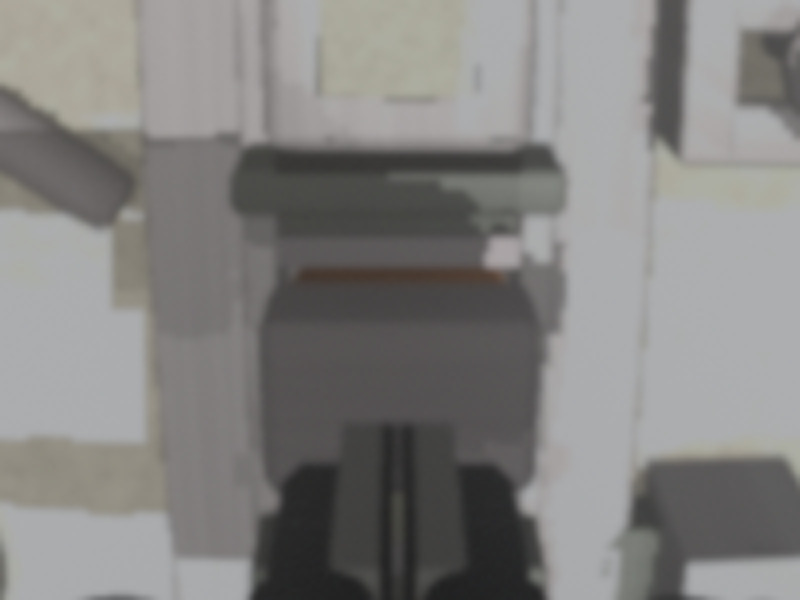

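Emit:
step_arm:
  commands:
    - [0,0,-2.5,0,0,0,-1]
    - [0,0,-0.8,0,0,0,-1]
    - [0,0,-0.5,0,0,0,-1]
    - [-0.1,0,-0.5,0,0,0,-1]
    - [0,0,0,0,0,0,-1]

```text
time: 45.2
eef_pos: [0.5303, 0.0566, 0.1719]
orientation: [0.484, 0.515, -0.484, 0.516]
force: [1.4, -2.4, 3.9]
finger_gap: -0.001
```

Emit:
step_arm:
  commands:
    - [-0.1,0,-0.4,0,0,0,-1]
    - [0,0,0,0,0,0,-1]
    - [-0.05,0,-0.4,0,0,0,-1]
    - [0,0,0,0,0,0,-1]

```text
time: 45.6
eef_pos: [0.5307, 0.0557, 0.1667]
orientation: [0.485, 0.513, -0.483, 0.518]
force: [-0.0, -6.1, 11.0]
finger_gap: -0.002
```

Emit:
step_arm:
  commands:
    - [-0.05,0,-0.4,0,0,0,-1]
    - [0,0,0,0,0,0,-1]
    - [0,0,-0.2,0,0,0,-1]
    - [0,0,0,0,0,0,-1]

```text
time: 46.0
eef_pos: [0.5318, 0.0551, 0.1644]
orientation: [0.485, 0.512, -0.483, 0.52]
force: [-3.7, -8.8, 24.2]
finger_gap: -0.004
```

Emit:
step_arm:
  commands:
    - [0.1,0,2,0,0,0,-1]
    - [0.1,0,0.5,0,0,0,-1]
    - [-0.1,0,-1,0,0,0,-1]
    - [-0.1,0,-1.5,0,0,0,-1]
    - [0,0,0,0,0,0,-1]

```text
time: 46.5
eef_pos: [0.5298, 0.057, 0.1611]
orientation: [0.485, 0.514, -0.483, 0.517]
force: [-6.1, -1.0, 25.5]
finger_gap: -0.004
```

Emit:
step_arm:
  commands:
    - [0.1,0,2,0,0,0,-1]
    - [0.1,0,0.5,0,0,0,-1]
    - [-0.1,0,-1,0,0,0,-1]
    - [-0.1,0,-1.5,0,0,0,-1]
    - [0,0,0,0,0,0,-1]

```text
time: 47.0
eef_pos: [0.5284, 0.0573, 0.16]
orientation: [0.484, 0.515, -0.484, 0.516]
force: [-9.1, 0.1, 26.2]
finger_gap: 0.002
```

Emit:
step_arm:
  commands:
    - [0.2,0,2,0,0,0,-1]
    - [0.05,0,4,0,0,0,-1]
    - [0,0,2,0,0,0,-1]
    - [0,0,0,0,0,0,-1]

```text
time: 47.4
eef_pos: [0.5307, 0.0574, 0.2374]
orientation: [0.485, 0.515, -0.483, 0.516]
force: [-0.7, 0.5, 0.2]
finger_gap: -0.001
```

```bash
python3 look.py 34 200 80 440 290 3.3; python3 - <<'E'
from h import *
d,_=grab('scene','scene34.png'); crop(d['img'],250,90,390,210,5,'c34a.png')
E
```

```text
47.4 [0.5307 0.0574 0.2374] -0.001 [-0.7  0.5  0.2] yaw 0.0631 down [ 0.002  0.    -1.   ]
```

View pics/w34a.png

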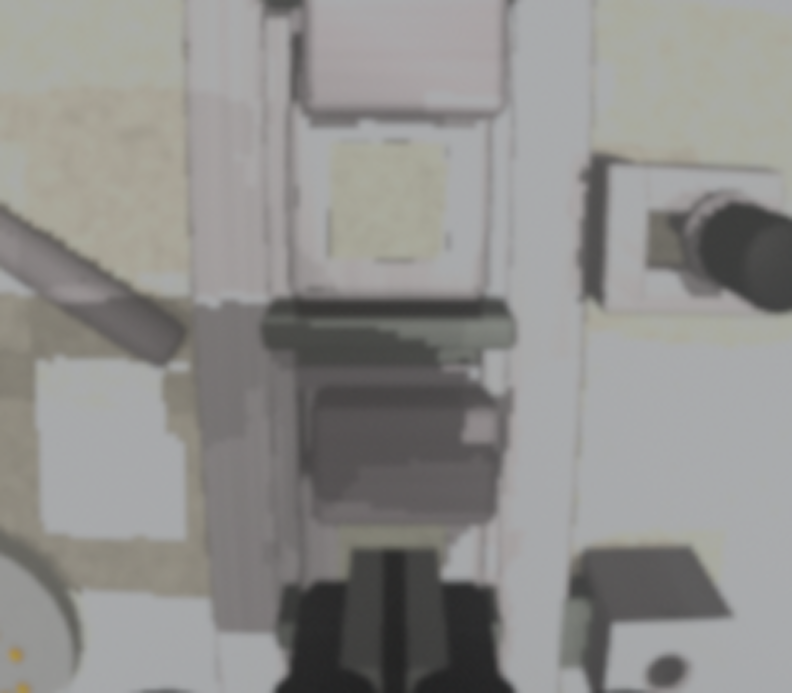

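View pics/c34a.png

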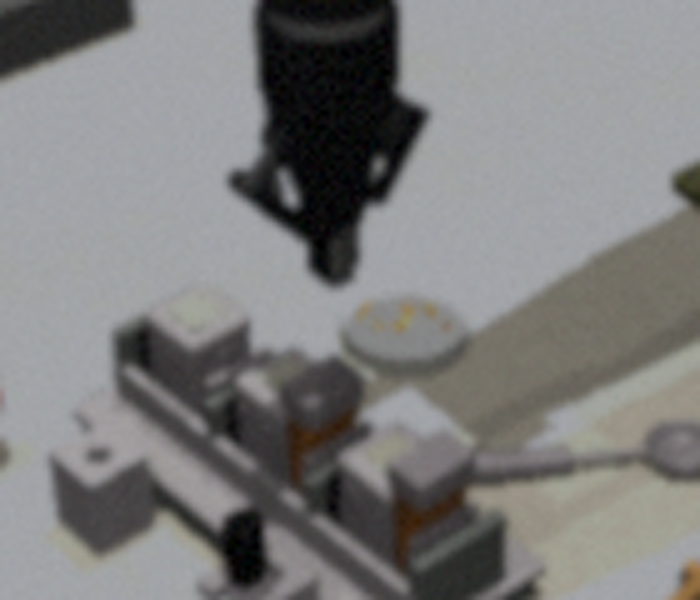

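Emit:
step_arm:
  commands:
    - [-1.7,4.5,0,0,0,0.03,-0.5]
    - [-1.7,4.5,0,0,0,0.03,0.2]
    - [-1.7,4.5,0,0,0,0.03,0.5]
    - [-1.7,4.5,0,0,0,0.025,0.5]
    - [-1.7,4.5,0,0,0,0,0.5]

```text
time: 48.0
eef_pos: [0.4426, 0.2832, 0.2329]
orientation: [0.452, 0.543, -0.455, 0.542]
force: [2.1, -0.6, 0.1]
finger_gap: 0.747
```

Emit:
step_arm:
  commands:
    - [-1.7,4.5,0,0,0,0,0.5]
    - [-1.6,4.3,-3,0,0,0,0.5]
    - [0,0,-4,0,0,0,0.5]
    - [0,0,0,0,0,0,0.5]
    - [0,0,0,0,0,0,0.5]

```text
time: 48.5
eef_pos: [0.4119, 0.3653, 0.1665]
orientation: [0.451, 0.543, -0.456, 0.542]
force: [0.3, 0.5, 1.0]
finger_gap: 0.75
```

```bash
python3 look.py 35 220 160 420 320 4
```

```text
48.5 [0.4119 0.3653 0.1665] 0.75 [0.3 0.5 1. ] yaw 0.178 down [-0.005 -0.004 -1.   ]
```

View pics/w35a.png

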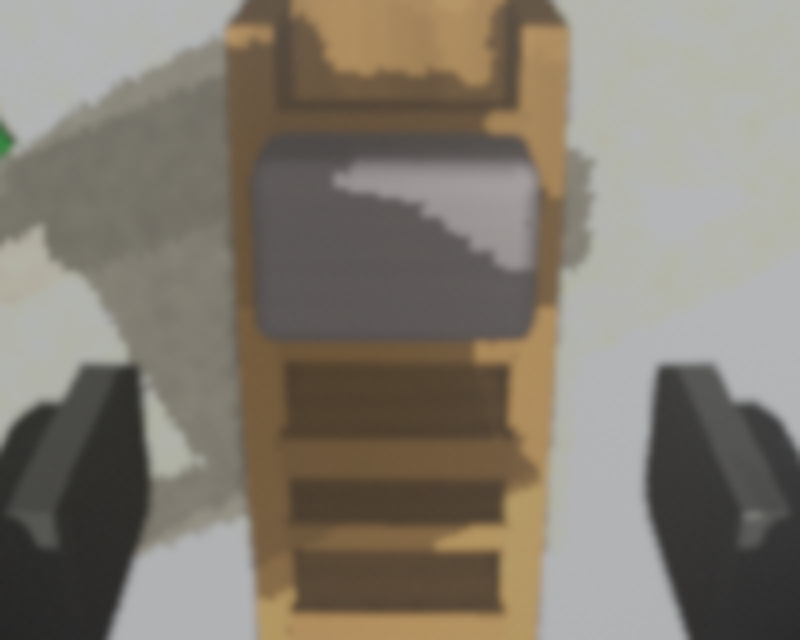

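```bash
python3 tin.py 35 220 160 4 .102 254,160 261,339 532,339 537,160
```

```text
c [0.4116 0.3702] L [0.0306 0.0443 0.0306 0.0438] ang [10.  10.3 10.9 10.2] 10.4 TCP [0.4119 0.3653 0.1665] d [-0.0003  0.0049] toolyaw 10.2 turn(rad) 0.003 -1.568
```

Emit:
step_arm:
  commands:
    - [0,0,-2.5,0,0,0,0.5]
    - [0,0,-2.5,0,0,0,0.5]
    - [0,0,-1.7,0,0,0,0.5]
    - [0,0,0,0,0,0,0.5]
    - [0,0,0,0,0,0,0.5]

```text
time: 49.05
eef_pos: [0.4147, 0.3665, 0.1044]
orientation: [0.455, 0.542, -0.453, 0.542]
force: [1.0, -0.4, -0.6]
finger_gap: 0.756
```

Emit:
step_arm:
  commands:
    - [0,0,0,0,0,0,-1]
    - [0,0,0,0,0,0,-1]
    - [0,0,0,0,0,0,-1]
    - [0,0,0,0,0,0,-1]

```text
time: 49.45
eef_pos: [0.4145, 0.3673, 0.105]
orientation: [0.455, 0.542, -0.452, 0.543]
force: [-1.2, -1.5, 6.5]
finger_gap: 0.508
```

Emit:
step_arm:
  commands:
    - [0,0,2,0,0,0,-1]
    - [0,0,5,0,0,0,-1]
    - [0,0,5,0,0,0,-1]
    - [0,0,4.5,0,0,0,-1]

```text
time: 49.85
eef_pos: [0.4134, 0.3665, 0.2703]
orientation: [0.454, 0.542, -0.453, 0.543]
force: [-0.2, 0.7, -0.6]
finger_gap: 0.502
```

Emit:
step_arm:
  commands:
    - [1.5,-4.5,0,0,0,-0.03,-1]
    - [1.5,-4.5,0,0,0,-0.03,-1]
    - [1.5,-4.5,0,0,0,-0.03,-1]
    - [1.5,-4.5,0,0,0,-0.025,-1]
    - [1.5,-4.5,0,0,0,0,-1]

```text
time: 50.35
eef_pos: [0.4886, 0.1398, 0.268]
orientation: [0.484, 0.515, -0.484, 0.516]
force: [1.0, 0.6, -1.4]
finger_gap: 0.509
```

Emit:
step_arm:
  commands:
    - [1.5,-4.5,0,0,0,0,-1]
    - [1.5,-4.5,0,0,0,0,-1]
    - [1.5,-4.5,0,0,0,0,-1]
    - [0.5,-4.5,0,0,0,0,-1]
    - [0,0,0,0,0,0,-1]

```text
time: 50.85
eef_pos: [0.5388, -0.043, 0.2677]
orientation: [0.485, 0.513, -0.486, 0.515]
force: [0.8, 0.4, -1.2]
finger_gap: 0.509
```

Emit:
step_arm:
  commands:
    - [0,0,-3,0,0,0,-1]
    - [0,0,-3,0,0,0,-1]
    - [0,0,0,0,0,0,-1]
    - [0,0,0,0,0,0,-1]

```text
time: 51.25
eef_pos: [0.5381, -0.0378, 0.2076]
orientation: [0.484, 0.516, -0.484, 0.515]
force: [-0.3, -0.3, -0.7]
finger_gap: 0.506
```

```bash
python3 look.py 36 220 140 420 290 4; python3 - <<'E'
from h import *
d,_=grab('scene','scene36.png'); crop(d['img'],230,80,390,220,5,'c36a.png')
E
```

```text
51.25 [ 0.5381 -0.0378  0.2076] 0.506 [-0.3 -0.3 -0.7] yaw 0.0637 down [-0.001  0.    -1.   ]
```

View pics/w36a.png

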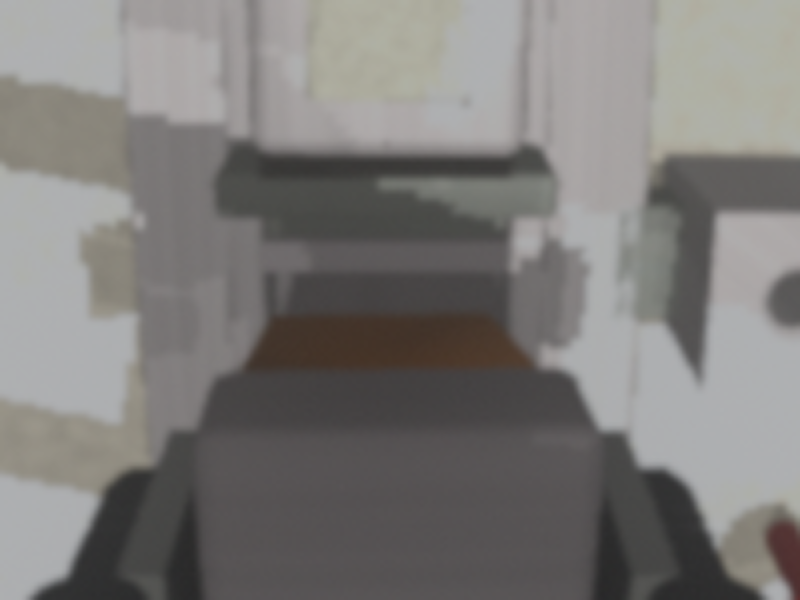

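View pics/c36a.png

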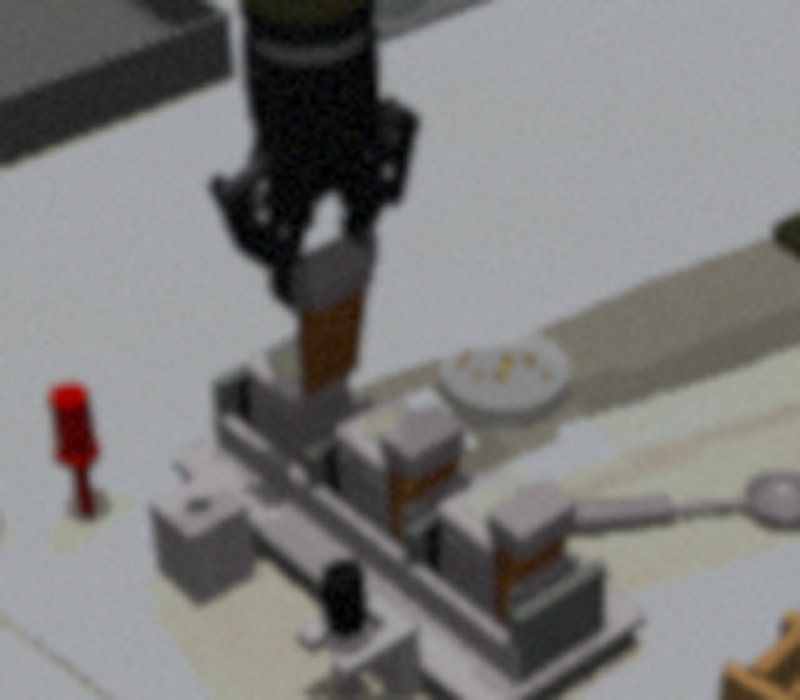

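```bash
python3 pt.py 36 220 140 4 tipL,273,317,.1026 tipR,485,317,.1026 rib,400,271,.09 railL,268,300,.058 railR,510,300,.058
```

```text
TCP sh [  1.1 -53.8]
tipL [ 0.5159 -0.0468  0.1026] sh mm [-21.7 -61.3]
tipR [ 0.5567 -0.0442  0.1026] sh mm [ 19.2 -61.3]
rib [ 0.5401 -0.0401  0.09  ] sh mm [  2.8 -56.2]
railL [ 0.5109 -0.0598  0.058 ] sh mm [-27.5 -74. ]
railR [ 0.5666 -0.0563  0.058 ] sh mm [ 28.3 -74. ]
```

Emit:
step_arm:
  commands:
    - [0.1,-0.05,-1,0,0,0,-1]
    - [0,0,-1,0,0,0,-1]
    - [0,0,-1,0,0,0,-1]
    - [0,0,-0.4,0,0,0,-1]
    - [0,0,0,0,0,0,-1]

```text
time: 51.85
eef_pos: [0.5389, -0.0393, 0.1724]
orientation: [0.483, 0.516, -0.485, 0.515]
force: [-0.4, -2.6, -1.1]
finger_gap: 0.507
```

Emit:
step_arm:
  commands:
    - [0,-0.1,-0.4,0,0,0,-1]
    - [0,0,0,0,0,0,-1]
    - [0,0,0,0,0,0,-1]

```text
time: 52.15
eef_pos: [0.5395, -0.0401, 0.1696]
orientation: [0.484, 0.515, -0.484, 0.516]
force: [0.5, -1.5, -1.6]
finger_gap: 0.505
```

Emit:
step_arm:
  commands:
    - [0,-0.12,-0.4,0,0,0,-1]
    - [0,0,0,0,0,0,-1]
    - [0,0,0,0,0,0,-1]

```text
time: 52.45
eef_pos: [0.5397, -0.0412, 0.1656]
orientation: [0.484, 0.515, -0.484, 0.516]
force: [1.1, -1.8, -1.2]
finger_gap: 0.504
```

Emit:
step_arm:
  commands:
    - [-0.05,-0.1,-0.4,0,0,0,-1]
    - [0,0,0,0,0,0,-1]
    - [0,0,0,0,0,0,-1]

```text
time: 52.75
eef_pos: [0.539, -0.0423, 0.1614]
orientation: [0.484, 0.515, -0.484, 0.516]
force: [1.3, -2.3, -0.9]
finger_gap: 0.501
```

Emit:
step_arm:
  commands:
    - [-0.05,-0.05,-0.2,0,0,0,-1]
    - [0,0,0,0,0,0,0.2]
    - [0,0,0,0,0,0,0.35]
    - [0,0,0,0,0,0,0.35]

```text
time: 53.15
eef_pos: [0.5381, -0.0424, 0.1592]
orientation: [0.484, 0.516, -0.484, 0.515]
force: [-0.5, -0.1, 0.3]
finger_gap: 0.675
```

Emit:
step_arm:
  commands:
    - [-0.05,0,2.5,0,0,0,0.35]
    - [-0.1,0.4,3,0,0,0,-1]
    - [0,0,0,0,0,0,-1]
    - [0,0,0,0,0,0,-1]
    - [0,0,0,0,0,0,-1]

```text
time: 53.65
eef_pos: [0.5362, -0.0385, 0.2132]
orientation: [0.484, 0.516, -0.484, 0.515]
force: [-1.4, 0.3, -1.1]
finger_gap: 0.004
```

```bash
python3 look.py 37 220 140 420 290 4
```

```text
53.65 [ 0.5362 -0.0385  0.2132] 0.004 [-1.4  0.3 -1.1] yaw 0.0631 down [-0.002  0.    -1.   ]
```

View pics/w37a.png

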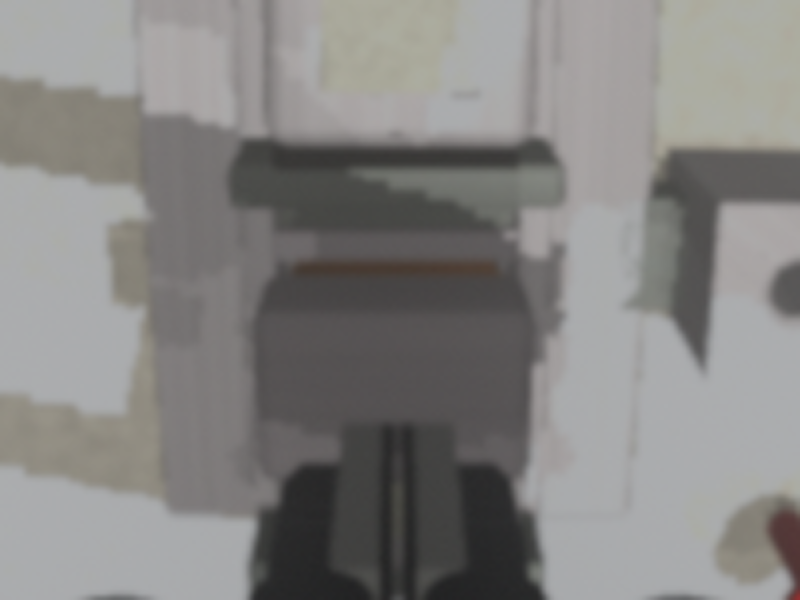

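Emit:
step_arm:
  commands:
    - [0,0,-2.5,0,0,0,-1]
    - [0,0,-0.8,0,0,0,-1]
    - [0,0,-0.5,0,0,0,-1]
    - [-0.1,0,-0.5,0,0,0,-1]
    - [0,0,0,0,0,0,-1]

```text
time: 54.2
eef_pos: [0.5364, -0.0392, 0.1722]
orientation: [0.484, 0.515, -0.484, 0.516]
force: [0.0, -0.6, 2.4]
finger_gap: -0.0
```

Emit:
step_arm:
  commands:
    - [-0.1,0,-0.4,0,0,0,-1]
    - [0,0,0,0,0,0,-1]
    - [-0.05,0,-0.4,0,0,0,-1]
    - [0,0,0,0,0,0,-1]

```text
time: 54.6
eef_pos: [0.5367, -0.04, 0.1668]
orientation: [0.485, 0.513, -0.483, 0.518]
force: [0.9, -4.4, 9.0]
finger_gap: 0.005
```

Emit:
step_arm:
  commands:
    - [-0.05,0,-0.4,0,0,0,-1]
    - [0,0,0,0,0,0,-1]
    - [0,0,-0.1,0,0,0,-1]
    - [0,0,0,0,0,0,-1]

```text
time: 55.0
eef_pos: [0.5372, -0.0405, 0.1644]
orientation: [0.485, 0.512, -0.483, 0.519]
force: [-2.5, -4.4, 18.3]
finger_gap: -0.002
```

Emit:
step_arm:
  commands:
    - [0.1,0,2,0,0,0,-1]
    - [0.1,0,0.5,0,0,0,-1]
    - [-0.1,0,-1,0,0,0,-1]
    - [-0.1,0,-1.5,0,0,0,-1]
    - [0,0,0,0,0,0,-1]

```text
time: 55.5
eef_pos: [0.5357, -0.0392, 0.1612]
orientation: [0.485, 0.514, -0.483, 0.517]
force: [-3.2, -0.2, 18.3]
finger_gap: 0.002
```

Emit:
step_arm:
  commands:
    - [0.1,0,2,0,0,0,-1]
    - [0.1,0,0.5,0,0,0,-1]
    - [-0.1,0,-1,0,0,0,-1]
    - [-0.1,0,-1.6,0,0,0,-1]
    - [0,0,0,0,0,0,-1]

```text
time: 56.0
eef_pos: [0.5349, -0.0388, 0.1599]
orientation: [0.484, 0.515, -0.484, 0.516]
force: [-6.2, 0.9, 21.4]
finger_gap: 0.003
```

Emit:
step_arm:
  commands:
    - [0.1,0,2,0,0,0,-1]
    - [0.1,0,0.5,0,0,0,-1]
    - [-0.1,0,-1,0,0,0,-1]
    - [-0.1,0,-1.6,0,0,0,-1]
    - [0,0,0,0,0,0,-1]

```text
time: 56.5
eef_pos: [0.5347, -0.0388, 0.1591]
orientation: [0.484, 0.515, -0.484, 0.516]
force: [-7.4, 1.4, 24.3]
finger_gap: -0.001
```

Emit:
step_arm:
  commands:
    - [0.2,0,3,0,0,0,-1]
    - [0,0,5,0,0,0,-1]
    - [0,-2,2,0,0,0,-1]
    - [0,0,0,0,0,0,-1]
    - [0,0,0,0,0,0,-1]

```text
time: 57.0
eef_pos: [0.5349, -0.0585, 0.2534]
orientation: [0.484, 0.517, -0.485, 0.514]
force: [0.3, 0.0, -0.8]
finger_gap: 0.003
```

```bash
python3 look.py 38 220 20 420 290 2.9; python3 - <<'E'
from h import *
import pickle
d,_=grab('scene','scene38.png'); crop(d['img'],250,110,380,220,6,'c38a.png');pickle.dump(d,open('scene38.pkl','wb'))
d,_=grab('side','side38.png'); crop(d['img'],280,170,380,270,6,'s38a.png');pickle.dump(d,open('side38.pkl','wb'))
E
```

```text
57.0 [ 0.5349 -0.0585  0.2534] 0.003 [ 0.3  0.  -0.8] yaw 0.0622 down [-0.004  0.001 -1.   ]
```

View pics/w38a.png

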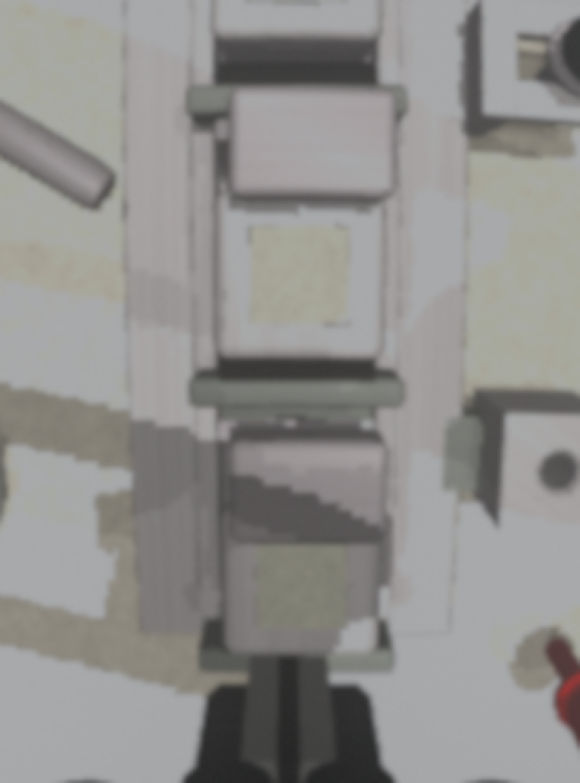

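View pics/c38a.png

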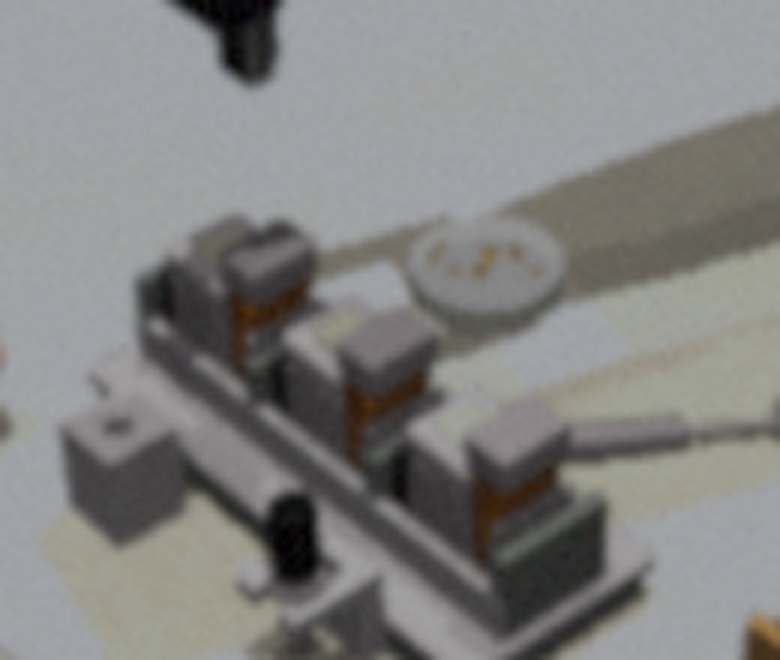

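View pics/s38a.png

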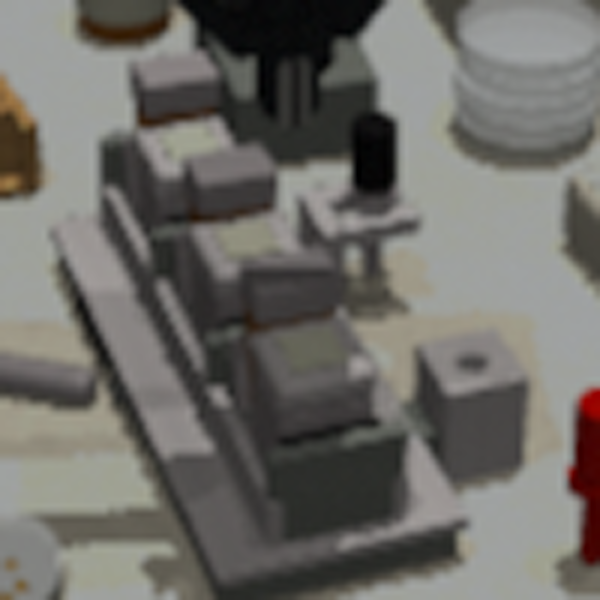

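Emit:
step_arm:
  commands:
    - [-0.2,4.5,0,0,0,0,-1]
    - [-0.2,4.5,0,0,0,0,-1]
    - [-0.2,4.5,0,0,0,0,-1]
    - [-0.2,4.5,0,0,0,0,-1]
    - [-0.2,3,-2,0,0,0,-1]

```text
time: 57.65
eef_pos: [0.5262, 0.1545, 0.2375]
orientation: [0.485, 0.516, -0.482, 0.517]
force: [0.5, 0.0, 0.9]
finger_gap: -0.004
```

Emit:
step_arm:
  commands:
    - [0,0,-3,0,0,0,-1]
    - [0,0,-1,0,0,0,-1]
    - [0,0,0,0,0,0,-1]
    - [0,0,0,0,0,0,-1]

```text
time: 58.05
eef_pos: [0.526, 0.1509, 0.1966]
orientation: [0.484, 0.515, -0.484, 0.515]
force: [-0.5, 0.2, 0.8]
finger_gap: -0.001
```

```bash
python3 look.py 39 220 140 420 290 4
```

```text
58.05 [0.526  0.1509 0.1966] -0.001 [-0.5  0.2  0.8] yaw 0.0622 down [-0. -0. -1.]
```

View pics/w39a.png

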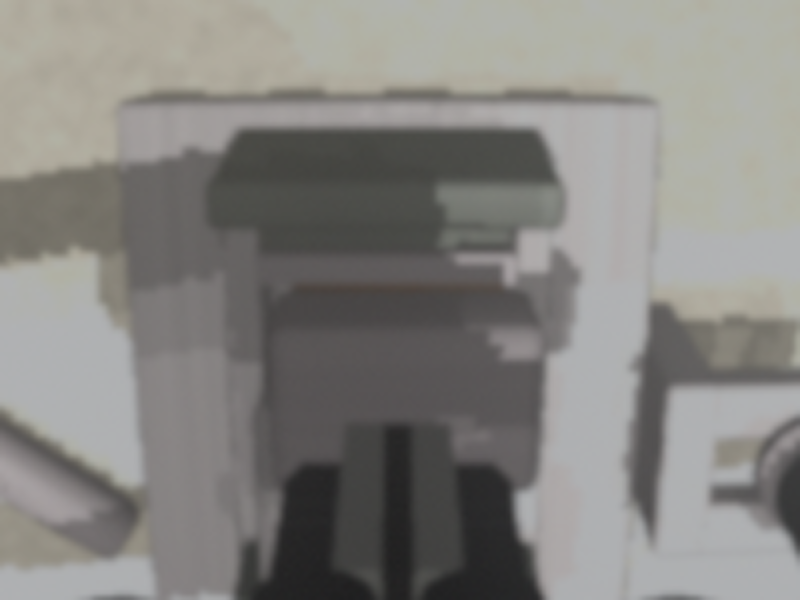

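Emit:
step_arm:
  commands:
    - [0,0,-1.5,0,0,0,-1]
    - [-0.1,0,-1,0,0,0,-1]
    - [-0.1,0,-1.5,0,0,0,-1]
    - [0,0,0,0,0,0,-1]

```text
time: 58.5
eef_pos: [0.5259, 0.1511, 0.1609]
orientation: [0.485, 0.514, -0.483, 0.517]
force: [-6.2, -1.7, 18.9]
finger_gap: 0.002
```

Emit:
step_arm:
  commands:
    - [0.1,0,2,0,0,0,-1]
    - [0.1,0,0.5,0,0,0,-1]
    - [-0.1,0,-1,0,0,0,-1]
    - [-0.1,0,-1.6,0,0,0,-1]
    - [0,0,0,0,0,0,-1]

```text
time: 59.0
eef_pos: [0.5256, 0.1514, 0.1597]
orientation: [0.485, 0.515, -0.483, 0.516]
force: [-7.9, -2.7, 26.7]
finger_gap: 0.003
```

Emit:
step_arm:
  commands:
    - [0.2,0,3,0,0,0,-1]
    - [0,0,4,0,0,0,-1]
    - [3,2.5,0,0,0,0,-1]
    - [3.5,2.5,0,0,0,0,-1]
    - [3,2,0,0,0,0,-1]

```text
time: 59.5
eef_pos: [0.6211, 0.2222, 0.2223]
orientation: [0.483, 0.516, -0.485, 0.515]
force: [-0.4, -0.2, -0.3]
finger_gap: -0.001
```

Emit:
step_arm:
  commands:
    - [0,0,0,0,0,0,-1]
    - [0,0,0,0,0,0,-1]

```text
time: 59.7
eef_pos: [0.6198, 0.2212, 0.2216]
orientation: [0.482, 0.517, -0.486, 0.515]
force: [-0.9, -0.2, 0.2]
finger_gap: -0.005
```

```bash
python3 look.py 40 200 120 440 330 3.3
```

```text
59.7 [0.6198 0.2212 0.2216] -0.005 [-0.9 -0.2  0.2] yaw 0.0635 down [-0.006 -0.002 -1.   ]
```

View pics/w40a.png

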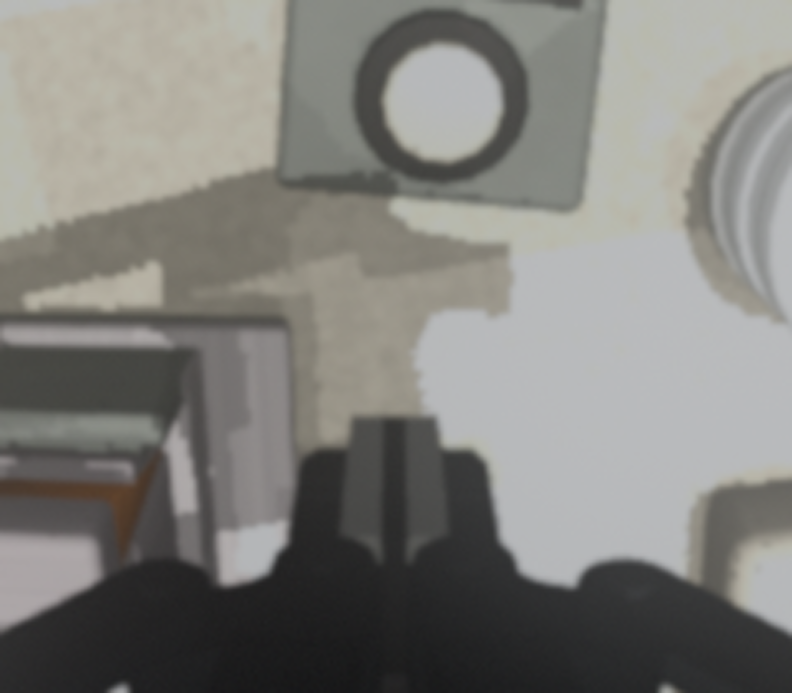

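```bash
python3 pt.py 40 200 120 3.3 btn,443,102,.065 btn,443,102,.075 L,384,102,.07 R,503,102,.07
```

```text
TCP sh [ 98.8 199.6]
btn [0.6312 0.2598 0.065 ] sh mm [112.6 237.3]
btn [0.6306 0.2612 0.075 ] sh mm [112.2 238.8]
L [0.6153 0.2594 0.07  ] sh mm [ 96.8 238. ]
R [0.6469 0.2616 0.07  ] sh mm [128.4 238.2]
```

Emit:
step_arm:
  commands:
    - [0.5,2,-2,0,0,0,-1]
    - [0.6,2,-4,0,0,0,-1]
    - [0,0,-4,0,0,0,-1]
    - [0,0,0,0,0,0,-1]
    - [0,0,0,0,0,0,-1]

```text
time: 60.25
eef_pos: [0.6306, 0.2604, 0.1248]
orientation: [0.483, 0.516, -0.485, 0.515]
force: [0.3, -0.1, 0.0]
finger_gap: -0.002
```

```bash
python3 look.py 41 200 120 440 330 3.3
```

```text
60.25 [0.6306 0.2604 0.1248] -0.002 [ 0.3 -0.1  0. ] yaw 0.0625 down [-0.003 -0.001 -1.   ]
```

View pics/w41a.png

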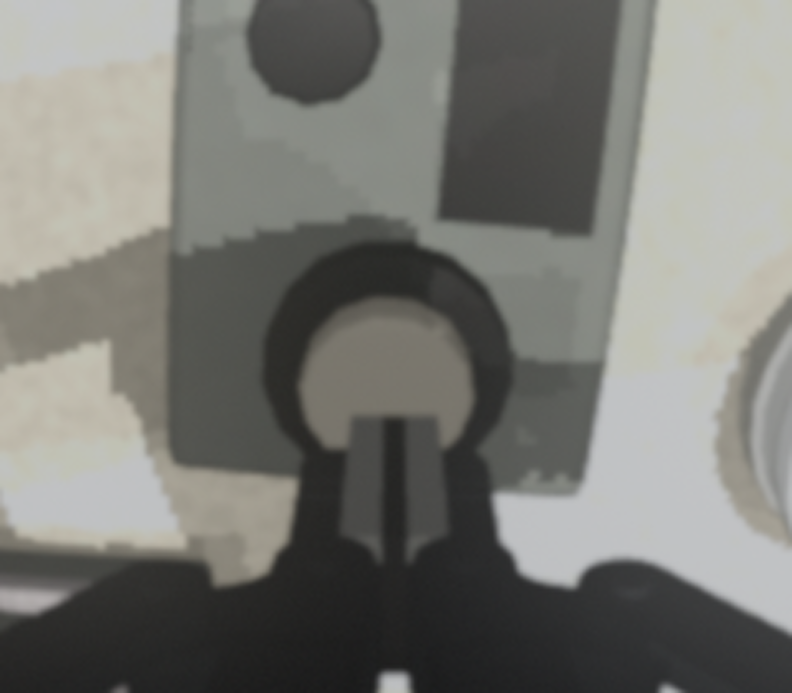

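Emit:
step_arm:
  commands:
    - [0,0,-1.5,0,0,0,-1]
    - [0,0,-1,0,0,0,-1]
    - [0,0,-0.5,0,0,0,-1]
    - [0,0,0,0,0,0,-1]

```text
time: 60.7
eef_pos: [0.6325, 0.2612, 0.0967]
orientation: [0.484, 0.515, -0.484, 0.516]
force: [-1.0, -1.0, 5.1]
finger_gap: 0.001
```

Emit:
step_arm:
  commands:
    - [0,0,-0.4,0,0,0,-1]
    - [0,0,0,0,0,0,-1]

```text
time: 60.9
eef_pos: [0.6328, 0.2614, 0.0958]
orientation: [0.484, 0.515, -0.484, 0.516]
force: [-7.1, -3.0, 16.6]
finger_gap: 0.002
```

```bash
python3 look.py 42 240 180 400 330 4
```

```text
60.9 [0.6328 0.2614 0.0958] 0.002 [-7.1 -3.  16.6] yaw 0.0631 down [ 0.001 -0.    -1.   ]
```

View pics/w42a.png

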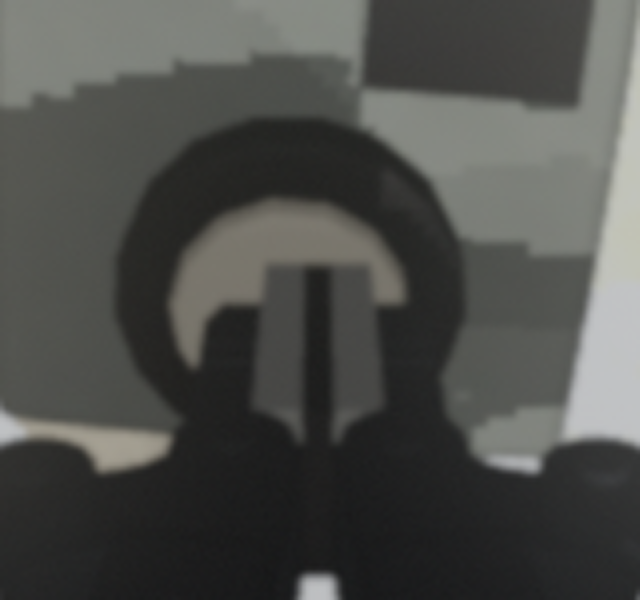

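Emit:
step_arm:
  commands:
    - [0,0,0,0,0,0,-1]
    - [0,0,3,0,0,0,-1]
    - [0,0,5,0,0,0,-1]
    - [-0.5,-3,5,0,0,0,-1]
    - [-0.5,-3,2,0,0,0,-1]

```text
time: 61.45
eef_pos: [0.6243, 0.2064, 0.2401]
orientation: [0.486, 0.514, -0.481, 0.517]
force: [0.7, 0.2, 0.6]
finger_gap: -0.004
```

Emit:
step_arm:
  commands:
    - [-3,-4,2,0,0,0,-1]
    - [-3,-4,2,0,0,0,-1]
    - [-3,-4,0,0,0,0,-1]
    - [0,0,0,0,0,0,-1]
    - [0,0,0,0,0,0,-1]

```text
time: 61.95
eef_pos: [0.5365, 0.0907, 0.2716]
orientation: [0.485, 0.515, -0.484, 0.515]
force: [-0.4, 0.5, -0.4]
finger_gap: -0.002
```

```bash
python3 look.py 43 120 0 460 330 2.3; python3 - <<'E'
from h import *
d,_=grab('scene','scene43.png'); crop(d['img'],120,90,520,360,2,'c43a.png')
d,_=grab('side','side43.png'); crop(d['img'],200,130,470,330,2.9,'s43a.png')
E
```

```text
61.95 [0.5365 0.0907 0.2716] -0.002 [-0.4  0.5 -0.4] yaw 0.0613 down [ 0.001  0.    -1.   ]
```

View pics/w43a.png

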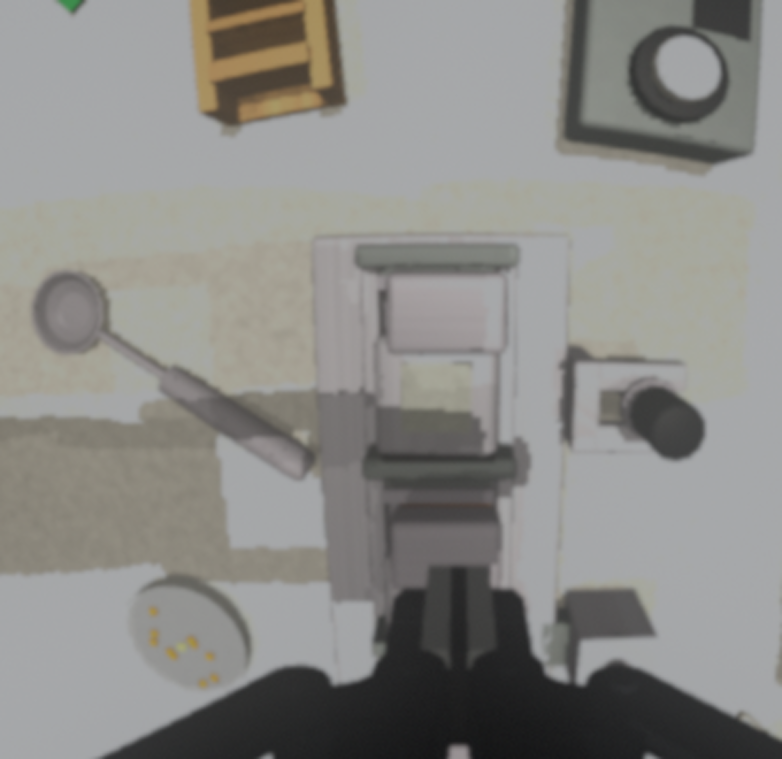

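View pics/c43a.png

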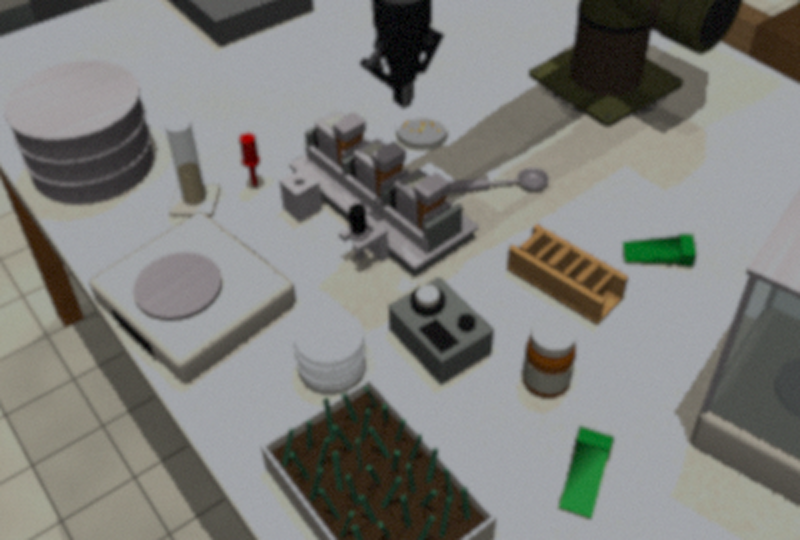

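View pics/s43a.png

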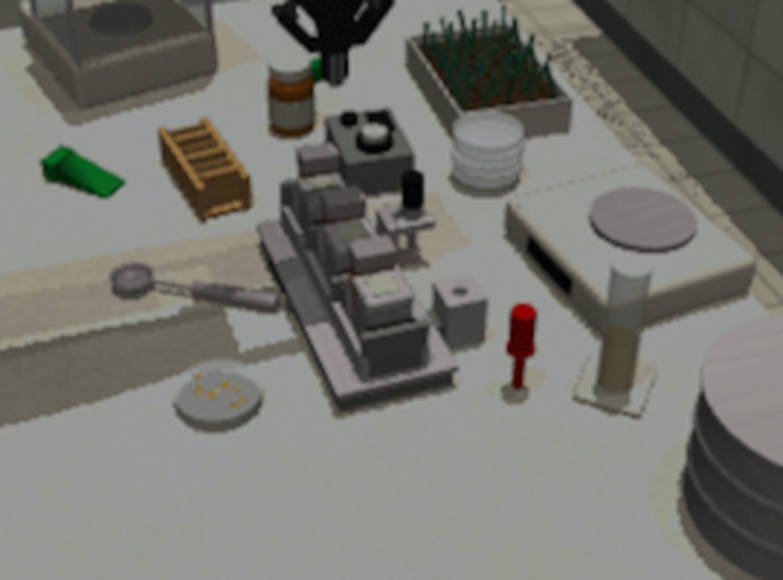

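```bash
python3 - <<'E'
from h import *
import pickle
def V(n): return pickle.load(open('wrist%s.pkl'%n,'rb'))
def t(name,*obs):
    r=[]
    for n,x0,y0,f,x,y in obs:
        d,s=V(n); r.append(wray(d,s,x0+x/f,y0+y/f))
    p,e=tri(r); print(name,np.round(p,4),np.round(e,4))
A=('34',200,80,3.3);B=('38',220,20,2.9);C=('43',120,0,2.3);
t('h1 nearL',A+(317,520),B+(234,192)); t('h1 nearR',A+(492,520),B+(391,193)); t('h1 farL',A+(315,408),B+(231,91)); t('h1 farR',A+(498,408),B+(393,91))
t('h2 farL',A+(307,-3),C+(388,278)); t('h2 nearL',A+(311,104),C+(392,350)); t('h2 nearR',A+(500,106),C+(502,350))
# tin1 top / tin2 top as height reference (0.110)
t('tin2 nearL',A+(297,296),C+(377,452)); t('tin1 nearL',B+(220,355),C+(380,640))
E
```

```text
h1 nearL [0.5157 0.0339 0.1333] [0.0003 0.0003]
h1 nearR [0.5569 0.0364 0.1334] [0.0001 0.0001]
h1 farL [0.5137 0.0613 0.1319] [0.0002 0.0002]
h1 farR [0.5558 0.0641 0.1326] [0.0001 0.0001]
h2 farL [0.5073 0.1545 0.1216] [0.0005 0.0005]
h2 nearL [0.5115 0.1303 0.1428] [0.0008 0.0008]
h2 nearR [0.5503 0.1323 0.1401] [0.0005 0.0005]
tin2 nearL [0.5063 0.0837 0.1135] [0.001 0.001]
tin1 nearL [ 0.5096 -0.0136  0.0992] [0.0026 0.0026]
```

```bash
python3 - <<'E'
from bench import robot, close_job
s=robot.state(); print(s['time'],s['force'],s['eef_pos'])
print(close_job())
E
```

```text
62.1 [ 0.52104425 -0.74612455  0.27000174] [0.53747658 0.09207335 0.27139057]
the job is handed in; nothing more can be done
None
```

The job is done and handed in at about 62 s of the 210 s allowed. `close_job` gave no verdict.

- **Lock pin:** I drew it straight up out of its bore and hung it upright by its collar in the notch.
- **Tins and wedges:** All three tins stand upright, one per bay, each with a wedge tapped down with 3 to 5 pushes of roughly 18–27 N. On bay 2 the third tap, at 26 N, did not move the wedge, so I tapped it twice more.
- **Start button:** I pressed it last; about 5 N at first, then about 17 N against a hard stop, so it was fully down.

**Last checks:**
- The final pictures show the pin hanging in the notch and the tins upright with their wedges in.
- The green and red look-alikes and the bystanders appear where they were.
- The gripper was clear, at 0.27 m.

**What disagreed or went wrong:**
- **Rail contact:** The first tin came down on a rail edge, with up to 66 N at the wrist. I backed off, shifted it 1.7 mm and it then went in freely.
- **Wedge height:** Under the last taps the wedge heads read about 94 mm above the deck, against the 99–102 mm stated. A rough two-view camera check of bay 1 put its head lower still, about 92 mm. By geometry the pads reach their stop at 99 mm, so I took this as a measuring offset plus give under load, with the pads fully in. I had no direct reading of the pad travel.
- **Camera offset:** The wrist camera's estimates of the bay positions looked about 3–4 mm off in y. I therefore placed the tins and wedges by comparing them with the ribs in the same picture, and by the measured tool positions.

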